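Load the heating bay and set its dial

TASK

Lift the gate's latch by its red thumb knob and swing the gate open to its stop; then stand every amber jar on the bench upright in a pocket of its own in the blue carriage, and slide the carriage along the track until it is fully home against the bay's end stop. Then close the gate so that the latch bar is down in its catch, and only after that turn the dial until its white pointer is at the green mark. Leave the blue-capped bottle, the beaker and the tip box where they are.

Things in the scene. Friction and masses are not known exactly. Their poses are not given: they have to be found in the camera images.
- station: heating bay and slide track, fixed. Origin on the bench at the middle of the bay's mouth, in the plane of the shut gate; y runs along the track into the bay, x across it, away from the robot. Track floor 6 mm high, y -301 to 84 mm; side rails with inner faces at x = -99 and 99, lips 20 mm high; an orange line marks the centre, x = 0. All is open at the top
- end_stop (a point): middle of the end stop's face, station x = 0, y = 73.5 mm, 20 mm up. The bay's end wall is 85 mm high, its side walls 80 mm high at x = -110 and 110 mm for y above 10 mm
- catch (a point): middle of the top of the catch's yellow tooth, 113 mm above the bench, station x = -117, y = -11 mm, on the post at the near jamb. The bar lies behind the tooth (+y side); the tooth's outer (-y) side is a ramp that lifts the bar as the gate is pushed shut
- gate_hinge (a point): on the gate's vertical hinge axis, at station x = 118 mm, y = 0, 100 mm above the bench
- gate (a joint): gate angle, rad: 0 shut, grows counter-clockwise seen from above as the free end swings out over the track (to station -y), stop at 1.72. Amber panel 208 mm long from the hinge, 20 mm thick (outer face 14 mm from the hinge line), 24 to 88 mm up. Stays where it is left (0.5 N at the free end moves it). The carriage passes only with the gate beyond 1.5
- latch (a joint): angle of the gravity latch bar, rad: 0 down (in the catch if the gate is shut), grows as its free end is lifted, at most 0.5; falls by its own weight. Round steel bar, 10 mm, level along the gate's top, 100 mm above the bench, pivoted 70 mm from the gate hinge, ending 250 mm from it. Above about 0.13 rad it clears the tooth
- latch_knob (a point): middle of the round red thumb knob standing on the latch bar, 185 mm from the gate hinge; 18 mm in diameter, 105 to 145 mm above the bench with the bar down (this point 125 mm). Raised 18 mm, it frees the bar from the catch
- carriage: blue carriage, 0.6 kg, loose in the track, held under the lips. Origin amid its underside; axes as the station's. Starts near station y = -260, fully home at y = 50 mm. 179 mm (x) by 47 (y) plus brass side shoes, 1.5 mm play. Four open pockets at x = -66, -22, 22, 66, 42 mm square, floor 4, rims 34 mm above its underside, 27 mm wide finger slots front and rear down to 16. 3 to 8 N slides it; pushed over 20 mm off-centre it jams
- push_tab (a point): middle of the rear (-y) face of the orange push tab on the middle of the carriage's rear side (carriage x = 0, y = -35.5 mm); tab 20 mm wide, 12 mm thick, 10 to 36 mm above the bench. The place to push
- jar1_c (a point): an amber glass sample jar with a flat white screw cap, 34 mm in diameter and 65 mm tall over the cap, straight-sided, heavy-based, about 80 g; this point is at its centre, 32.5 mm above its underside; its z axis points up when it stands. None when this jar is absent from this start
- jar2_c (a point): an amber glass sample jar with a flat white screw cap, 34 mm in diameter and 65 mm tall over the cap, straight-sided, heavy-based, about 80 g; this point is at its centre, 32.5 mm above its underside; its z axis points up when it stands. None when this jar is absent from this start
- jar3_c (a point): an amber glass sample jar with a flat white screw cap, 34 mm in diameter and 65 mm tall over the cap, straight-sided, heavy-based, about 80 g; this point is at its centre, 32.5 mm above its underside; its z axis points up when it stands. None when this jar is absent from this start
- jar4_c (a point): an amber glass sample jar with a flat white screw cap, 34 mm in diameter and 65 mm tall over the cap, straight-sided, heavy-based, about 80 g; this point is at its centre, 32.5 mm above its underside; its z axis points up when it stands. None when this jar is absent from this start
- dial (a joint): angle of the dial, rad, grows clockwise seen from above, range 0 to 2.4; stays where it is left, light friction (0.03 N m)
- dial_grip (a point): on the dial's vertical axis, 90 mm above the bench, the height to grip. On a fixed cream box (130 mm square, 60 mm high): grey skirt of 34 mm radius, top at 68 mm, and on it a black grip bar 56 mm long, 14 mm thick, 68 to 104 mm above the bench, lying along the line from axis to pointer
- pointer (a point): tip of the white pointer line of the dial, 43 mm from the dial's axis, turns with the dial
- mark_tip (a point): the bright green index mark beside the dial, 43 mm from the dial's axis; fixed, always clockwise of where the pointer starts, by 0.6 to 1.9 rad
- solvent: bystander: bottle with a blue cap, 60 mm in diameter, 120 mm tall; origin under its centre
- beaker: bystander: clear open beaker, 64 mm in diameter, 75 mm tall; origin under its centre
- tipbox: bystander: teal pipette-tip box 110 x 80 x 45 mm; origin under its centre
Mind the look-alikes: they are no part of the job. What is meant by the carriage is not pink, and is the smaller of those in its own colour. What is shaped like the part that bears jar4_c but turquoise or yellow is not meant.

How it is judged:
By the outcome, as a careful person would: the job done as asked, in the order asked, and still so for the second after the job is handed in, with the robot touching nothing.
Of jar1, jar2, jar3, jar4 only 2 to 4 are there at a start; the rules pass over those that are not, and their reading is None.
At some moment in a run one of jar1, jar2, jar3, jar4 may be knocked a few centimetres aside while the robot is not near it.
It also fails if it takes over 210 s, if anything falls off the work surface, if the arm or the gripper's body presses on something with over 40 N, if the wrist force passes 120 N, or if a joint passes its speed limit or range.

ROBOT

A 7-joint arm with a two-finger parallel gripper is mounted at the origin on the work surface. World frame = base frame: x ahead of the robot, y to its left, z up, the work surface at z = 0. Lengths are in mm, angles in rad, forces in N, time in s.
With the tool pointing down it reaches from about 400 to 925 mm from the base axis. Payload 5.6 kg.
Tool frame: the origin (TCP) lies on the centre line of the jaws, within the pads' length; the fingertips stand 14 mm ahead of it and the grasp point (between the pads) lies 5 mm behind it; z points along the fingers, y is the direction in which the jaws open and shut (so a half turn about z gives the same grasp; the last joint's range is limited). The gripper opens to 85 mm and grips with 20 to 120 N. Pads are 22 mm wide; open, the fingers measure 114 mm over their backs; the gripper's body (76 mm by 85 mm) begins 54 mm behind the grasp point. The pads swing forward as they close: fully open they stand 13 mm farther back than shut.
Start: joints at [-0.043, 0.468, -0.012, 1.603, 0.006, 1.071, -0.056], TCP at [650.006, -0.042, 245.29] pointing down, gripper open.
Joint ranges: [-2.53, 2.53], [-0.31, 2.02], [-1.57, 1.55], [0.28, 2.44], [-1.29, 4.43], [0.15, 1.84], [-2.92, 2.92]. Speed limits (rad/s): [2.57, 2.57, 3.14, 3.14, 3.14, 3.14, 3.14].

INTERFACE

Orientations are given as a 3x3 rotation matrix whose columns are the frame's x, y, z axes.
In Python, from cell import * gives the robot as it stands. The module is installed in compiled form; this text tells all that it offers.
- The arm moves only by the tool send_rows, never from a script. Its argument "increments" is a list of rows, each an object of numbers: "dx", "dy", "dz": the shift along the tool's x, y, z in units of 4 cm (1.0 is 4 cm); "turn": the turn about the tool's z in units of 0.15 rad (1.0 is 0.15 rad); "claw": the opening, from 0 (shut) to 1 (fully open). In form: [{"dx": .., "dy": .., "dz": .., "turn": .., "claw": ..}, ...]. A call has 1 to 8 rows; each row shifts and turns the pose as measured when the row begins, along the tool's axes as they then stand; what a row does not reach is not made up. A row lasts 1/10 s, in which the tool goes at most 50 mm and 8.59 degrees, less where a joint would pass 70% of its speed; a pose out of reach is approached as far as the arm can. A call with a number of a shift or a turn outside -1 to 1 is refused whole. A call with a gripper value outside its range is refused whole. The fingers move at their own pace and stop on an object; "squeeze" is the grip in N (left out, the last holds). Time passes only in rows, so rows that do not move let the fingers close. It gives the time, the measured TCP pose, the force and the opening at its end, in the units of the state.
- state(): the state, without advancing time (a new reading comes with each control period).
- camera(name): name is "scene" or "side" or "wrist"; returns a dict with "color" (420x560x3 uint8, red, green, blue), "K" (3x3 intrinsics, pixels), "D" ([k1, k2, p1, p2, k3] as OpenCV has them; the pictures are not rectified), "world_to_cam" (4x4, takes a point from world to camera coordinates). Camera axes: x right, y up, looking along -z (the intrinsics and any distortion apply to the point x, -y, -z); pixel columns grow to the right and rows downward; lengths in mm; the calibration is good to about 2 mm. A picture is of the moment at which its call begins. There is no depth.
- sign_off(): hands the job in, once; it reports no verdict.
The state is a dict: "time": time; "q": joint angles; "dq": joint speeds; "effort": joint torques, N m; "tcp_pos": TCP position; "orientation": TCP orientation; "ft_force": force on the tool from outside, world axes, zero at the start; "ft_torque": the same for the moment, N m; "grip_width": finger opening in mm.
Only numpy, scipy, OpenCV 4.12 (cv2) and the standard library are available. Lean on these libraries where they do the work, as an engineer would, in place of code of your own. Each camera call takes 0.05 s, during which the arm holds its last target.

## Working session

There is one attempt and no reset: what is moved stays moved. The work goes in short steps, Python scripts to look and compute and a tool call to move; the robot and the scene stay as the last step left them, time stands still between calls to the robot, and variables do not carry over. Pictures are saved under pics/ and viewed, and the job is handed in when it is done.

Besides the shell and the picture viewer there is one more tool, called after "Call:" by a JSON object that holds its "method" and its "body", one argument or row to a line. send_rows: Moves the arm, as the interface text tells. Its arguments: {"type":"object","properties":{"increments":{"type":"array","items":{"type":"object","properties":{"dx":{"type":"number"},"dy":{"type":"number"},"dz":{"type":"number"},"turn":{"type":"number"},"claw":{"type":"number"}}}},"squeeze":{"type":"number"}},"required":["increments"]}

```bash
ls; mkdir -p pics
python3 - <<'E'
from cell import *
import cv2,numpy as np
s=state();print(s['time'],s['tcp_pos'],s['orientation'],s['grip_width'])
for n in ["scene","side","wrist"]:
    c=camera(n);cv2.imwrite(f"pics/{n}0.png",c["color"][:,:,::-1]);print(n,c["K"],c["D"],c["world_to_cam"])
E
```

```text
pics
0.0 [ 6.49474351e+02 -5.32323947e-02  2.44351374e+02] [[ 5.94218398e-05  9.99998479e-01 -1.74312210e-03]
 [ 9.99999992e-01 -5.96235744e-05 -1.15680022e-04]
 [-1.15783777e-04 -1.74311521e-03 -9.99998474e-01]] 84.98424297920131
scene [[515.93904747   0.         276.56367548]
 [  0.         515.93904747 204.21798614]
 [  0.           0.           1.        ]] [-0.12831742  0.          0.          0.          0.        ] [[-6.27670503e-01  7.78457107e-01  5.85422808e-03  3.10288257e+02]
 [-4.88850177e-01 -3.99990445e-01  7.75263277e-01  1.86936999e+02]
 [ 6.05850843e-01  4.83748050e-01  6.31611099e-01 -1.83325137e+03]
 [ 0.00000000e+00  0.00000000e+00  0.00000000e+00  1.00000000e+00]]
side [[382.95516349   0.         277.62091269]
 [  0.         382.95516349 212.06032774]
 [  0.           0.           1.        ]] [-0.0413897  0.         0.         0.         0.       ] [[ 9.96681824e-01 -8.10100030e-02 -7.91963923e-03 -4.91544256e+02]
 [ 5.23188408e-02  5.63059439e-01  8.24758635e-01 -1.07435462e+02]
 [-6.23544719e-02 -8.22436288e-01  5.65429459e-01 -1.08699233e+03]
 [ 0.00000000e+00  0.00000000e+00  0.00000000e+00  1.00000000e+00]]
wrist [[306.84821121   0.         279.25580129]
 [  0.         306.84821121 207.27488715]
 [  0.           0.           1.        ]] [-0.03053604  0.          0.          0.          0.        ] [[ 9.99995201e-01 -1.89450069e-05 -3.09807738e-03 -6.48551880e+02]
 [-9.07252296e-04  9.54353451e-01 -2.98678200e-01  3.96705221e+01]
 [ 2.96231930e-03  2.98679577e-01  9.54348854e-01 -3.79359000e+02]
 [ 0.00000000e+00  0.00000000e+00  0.00000000e+00  1.00000000e+00]]
```

View pics/scene0.png

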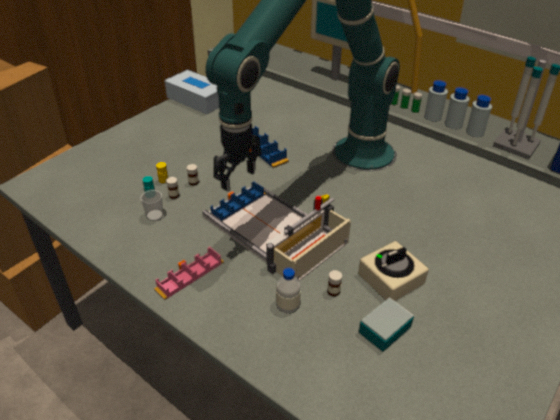

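View pics/side0.png

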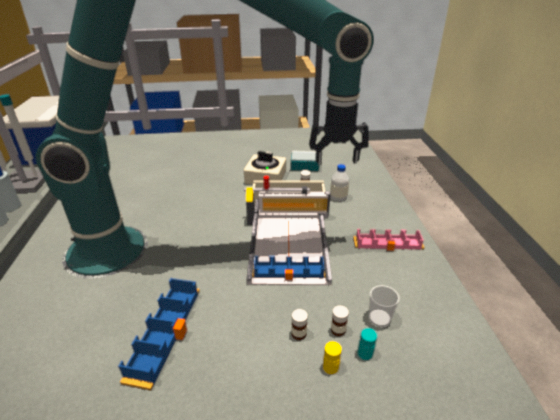

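View pics/wrist0.png

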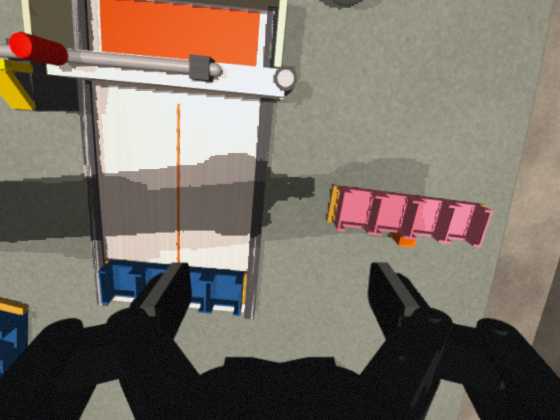

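```bash
cat > h.py <<'E'
import cv2,numpy as np,pickle
def snap(names=("scene","side","wrist"),tag="0"):
    from cell import camera
    out={}
    for n in names:
        c=camera(n);out[n]=c
        cv2.imwrite(f"pics/{n}{tag}.png",c["color"][:,:,::-1])
        pickle.dump(c,open(f"pics/{n}{tag}.pkl","wb"))
    return out
def load(n,tag): return pickle.load(open(f"pics/{n}{tag}.pkl","rb"))
def ray(c,p):
    K=np.array(c["K"]);D=np.array(c["D"]);T=np.array(c["world_to_cam"])
    u=cv2.undistortPoints(np.array([[p]],float),K,D)[0,0]
    d=T[:3,:3].T@np.array([u[0],-u[1],-1.]); o=-T[:3,:3].T@T[:3,3]
    return o,d/np.linalg.norm(d)
def onz(c,p,z):
    o,d=ray(c,p); return o+d*(z-o[2])/d[2]
def tri(cps):
    A=np.zeros((3,3));b=np.zeros(3)
    R=[ray(c,p) for c,p in cps]
    for o,d in R:
        M=np.eye(3)-np.outer(d,d);A+=M;b+=M@o
    x=np.linalg.solve(A,b)
    return x,[np.linalg.norm((np.eye(3)-np.outer(d,d))@(x-o)) for o,d in R]
def proj(c,P):
    T=np.array(c["world_to_cam"]);q=T[:3,:3]@np.array(P,float)+T[:3,3]
    q=np.array([q[0],-q[1],-q[2]])
    return cv2.projectPoints(q.reshape(1,1,3),np.zeros(3),np.zeros(3),np.array(c["K"]),np.array(c["D"]))[0][0,0]
def crop(n,tag,x0,y0,x1,y1,f,out):
    i=cv2.imread(f"pics/{n}{tag}.png")[y0:y1,x0:x1]
    cv2.imwrite(f"pics/{out}.png",cv2.resize(i,None,fx=f,fy=f,interpolation=cv2.INTER_CUBIC))
E
python3 - <<'E'
from h import *
snap(tag="1")
crop("scene","1",130,140,410,350,2.8,"sc1a")
crop("side","1",230,130,430,280,4,"si1a")
crop("side","1",110,240,410,400,2.6,"si1b")
E
```

```text
(no output)
```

View pics/sc1a.png

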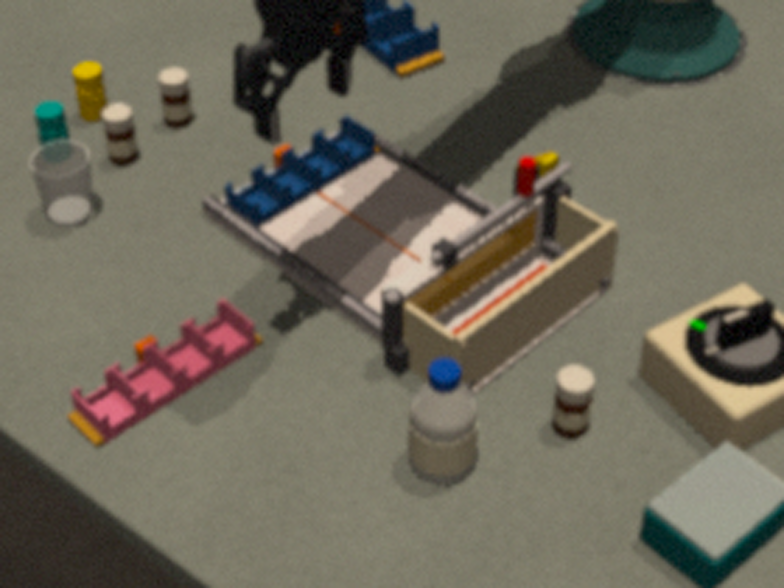

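View pics/si1a.png

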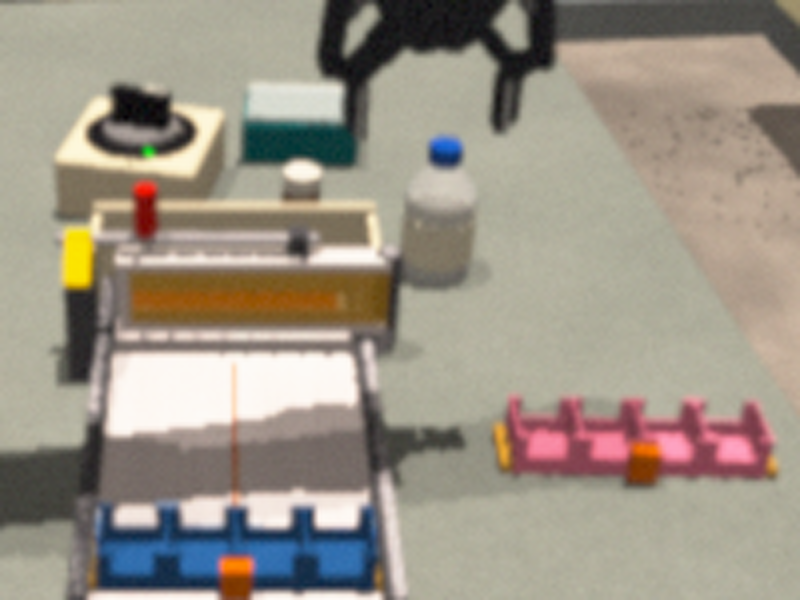

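View pics/si1b.png

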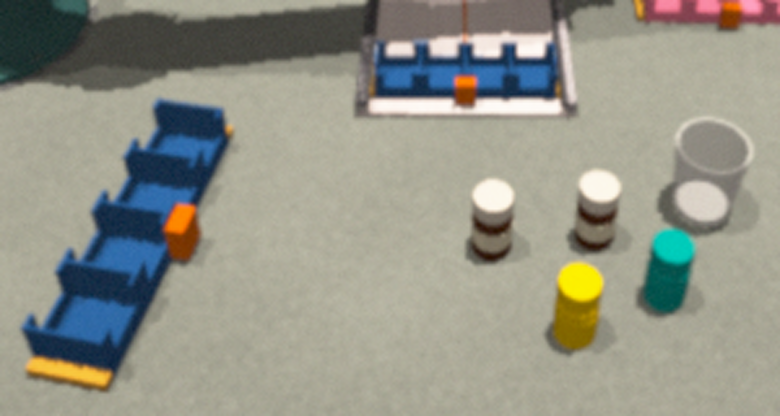

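Run:
```python
from h import *
def blobs(c,f,mn=8):
    im=c["color"];hsv=cv2.cvtColor(im,cv2.COLOR_RGB2HSV)
    m=f(hsv).astype(np.uint8)
    n,l,s,ce=cv2.connectedComponentsWithStats(m)
    return [(s[i].tolist(),ce[i].round(1).tolist()) for i in range(1,n) if s[i][4]>=mn]
H=lambda a,b,s=130,v=80:(lambda h:(h[...,0]>=a)&(h[...,0]<=b)&(h[...,1]>=s)&(h[...,2]>=v))
fs={'red':lambda h:((h[...,0]<=3)|(h[...,0]>=176))&(h[...,1]>180)&(h[...,2]>100),'orange':H(5,14,190,120),'yellow':H(24,32,180,120),'green':H(50,70,180,120),'bluecap':H(108,120,180,120),'blue':H(100,112,150,50)}
for n in ("scene","side","wrist"):
    c=load(n,"1")
    for k,f in fs.items(): print(n,k,blobs(c,f))
crop("wrist","1",0,0,300,330,2.4,"w1a")
```

```text
scene red [([316, 196, 5, 5, 20], [317.9, 198.0])]
scene orange [([228, 192, 5, 4, 10], [229.7, 193.5]), ([179, 261, 6, 5, 13], [180.8, 262.8])]
scene yellow [([156, 162, 10, 7, 55], [160.8, 164.9]), ([323, 194, 6, 5, 21], [325.3, 196.3])]
scene green [([377, 254, 5, 4, 14], [379.0, 255.6])]
scene bluecap [([284, 269, 4, 5, 9], [285.0, 270.3])]
scene blue [([185, 78, 23, 10, 110], [195.7, 82.2]), ([434, 81, 11, 11, 103], [438.7, 85.8]), ([456, 88, 11, 11, 105], [460.6, 92.9]), ([477, 95, 13, 12, 113], [483.0, 100.6]), ([253, 128, 5, 3, 8], [255.4, 129.2]), ([257, 134, 9, 6, 14], [261.2, 136.4]), ([260, 140, 14, 9, 52], [265.1, 144.7]), ([261, 148, 25, 13, 136], [271.6, 154.4]), ([212, 183, 51, 35, 507], [238.2, 201.3]), ([283, 268, 11, 11, 95], [288.3, 273.1])]
side red [([264, 176, 5, 13, 50], [265.9, 181.8])]
side orange [([388, 241, 7, 9, 57], [390.7, 244.9]), ([286, 272, 6, 8, 42], [288.5, 275.2]), ([173, 319, 13, 20, 110], [179.6, 329.3])]
side yellow [([246, 188, 7, 14, 93], [249.0, 194.6]), ([324, 341, 17, 33, 367], [331.7, 355.3])]
side green []
side bluecap [([338, 165, 7, 4
[... 232 characters left out ...]
.2]), ([14, 140, 11, 24, 45], [19.2, 152.9]), ([338, 165, 7, 6, 35], [340.9, 167.3]), ([0, 170, 2, 5, 8], [0.4, 172.4]), ([255, 258, 69, 19, 851], [289.2, 268.3]), ([120, 280, 77, 102, 3028], [159.9, 332.3])]
wrist red [([9, 32, 25, 27, 500], [21.0, 44.7])]
wrist orange [([100, 0, 159, 65, 8092], [178.2, 30.6]), ([177, 145, 2, 7, 9], [177.7, 148.1]), ([177, 158, 2, 29, 42], [177.7, 173.8]), ([177, 230, 2, 32, 45], [177.7, 245.0]), ([398, 236, 17, 10, 98], [404.8, 241.3])]
wrist yellow [([0, 59, 32, 51, 687], [10.9, 90.0])]
wrist green []
wrist bluecap []
wrist blue [([98, 260, 70, 44, 1706], [126.2, 278.2]), ([189, 268, 54, 47, 1833], [215.4, 288.0]), ([0, 312, 27, 64, 1104], [10.6, 338.0])]
```

View pics/w1a.png

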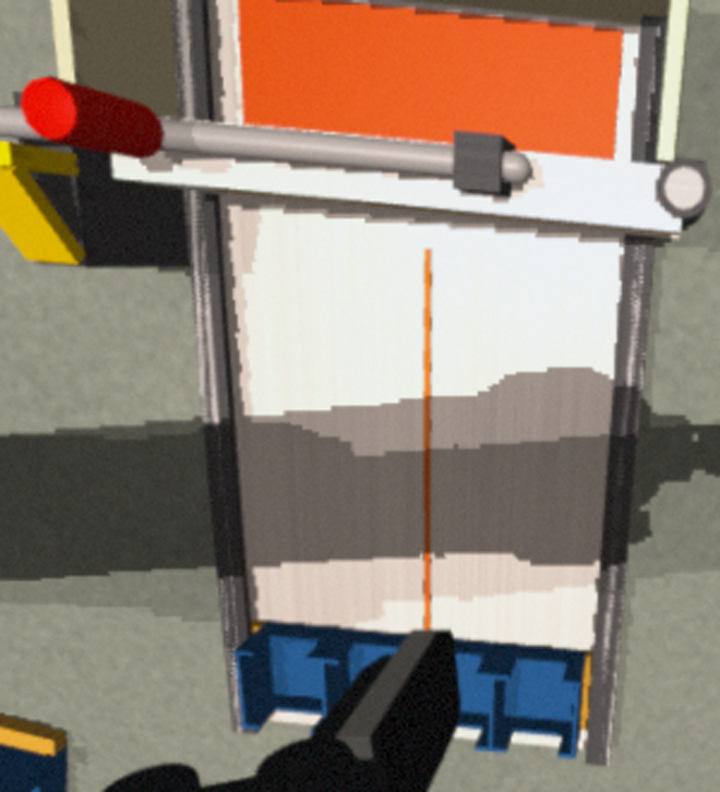

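Run:
```python
from h import *
w=load("wrist","1");sd=load("side","1");sc=load("scene","1")
print("line",onz(w,(177.7,110),6),onz(w,(177.7,245),6))
print("knobtop",onz(w,(20.5,45),145), "tri",tri([(w,(38,50)),(sd,(265.9,182.3)),(sc,(317.9,200))]))
for z in(100,110,120): print("hinge",z,onz(w,(285,78.3),z))
print("tooth tri",tri([(sd,(249,188)),(sc,(325.3,195))]))
print("tab side",onz(sd,(288.5,271.5),36),onz(sd,(288.5,275.2),23))
# jar caps: scene/side centers
print("jarA",tri([(sc,(192.5,167.5)),(sd,(299.5,316))]))
print("jarB",tri([(sc,(172.5,181)),(sd,(340,311))]))
print("jarC",tri([(sc,(335,275)),(sd,(305.5,174.5))]), onz(sc,(335,275),65))
```

```text
line [532.67346784  77.49786743   6.        ] [516.25564394 -90.94449424   6.        ]
knobtop [471.77964005 120.86430307 145.        ] tri (array([468.07939944, 120.66001977, 127.45833326]), [np.float64(2.197048950496658), np.float64(1.4675435636631133), np.float64(3.476696264836791)])
hinge 100 [653.96979517 101.82370901 100.        ]
hinge 110 [653.81866422 100.85481736 110.        ]
hinge 120 [653.66753328  99.88592572 120.        ]
tooth tri (array([417.34832173, 113.32544372, 113.72681097]), [np.float64(0.36653464931060387), np.float64(0.3665346493105824)])
tab side [ 506.6981473  -172.83476515   36.        ] [ 506.84317461 -172.50254073   23.        ]
jarA (array([ 511.61505095, -334.60018267,   59.80149371]), [np.float64(1.5889096231966007), np.float64(1.5889096231967381)])
jarB (array([ 600.71666947, -329.88999106,   60.06125692]), [np.float64(0.5657072446100736), np.float64(0.5657072446100286)])
jarC (array([611.57168241, 280.587331  ,  58.61003771]), [np.float64(1.8861778282428938), np.float64(1.8861778282427348)]) [614.62667368 283.85777087  65.        ]
```

Call:
{"method": "send_rows", "body": {
  "increments": [
    {"turn": 1},
    {"turn": 1},
    {"turn": 1},
    {"turn": 1},
    {"turn": 1},
    {"turn": 1},
    {"turn": 1},
    {"turn": 1}
  ]
}}

```text
invalid input
```

```bash
cat >> h.py <<'E'
def pose():
    from cell import state
    return state()
def psi(s):
    R=np.array(s["orientation"]);return np.arctan2(-R[1,1],R[0,1])
def to(x,y,z,ps=None):
    s=pose();R=np.array(s["orientation"]);d=np.array([x,y,z])-np.array(s["tcp_pos"])
    print("t %.2f tcp %s psi %.3f w %.1f tilt %.3f f %s"%(s["time"],np.round(s["tcp_pos"],1),psi(s),s["grip_width"],np.hypot(R[0,2],R[1,2]),np.round(s["ft_force"],1)))
    u=R.T@d/40
    print("units tool dx %.3f dy %.3f dz %.3f"%tuple(u), "" if ps is None else "turn %.2f"%((ps-psi(s))/0.15))
O=np.array([536.6,112.0]);XH=np.array([.9953,-.0970]);YH=np.array([.0970,.9953])
def st(x,y): return O+x*XH+y*YH
def inv(p): d=np.array(p[:2])-O; return np.array([d@XH,d@YH])
E
python3 -c "
from h import *
to(471,120,245,1.668)"
```

```text
t 0.30 tcp [ 6.498e+02 -1.000e-01  2.450e+02] psi 0.000 w 85.4 tilt 0.001 f [1.2 0.2 0.3]
units tool dx 3.001 dy -4.471 dz 0.002 turn 11.12
```

Call:
{"method": "send_rows", "body": {
  "increments": [
    {"dx": 0, "dy": 0, "dz": 0, "turn": 1, "claw": 1},
    {"dx": 0, "dy": 0, "dz": 0, "turn": 1, "claw": 1},
    {"dx": 0, "dy": 0, "dz": 0, "turn": 1, "claw": 1},
    {"dx": 0, "dy": 0, "dz": 0, "turn": 1, "claw": 1},
    {"dx": 0, "dy": 0, "dz": 0, "turn": 1, "claw": 1},
    {"dx": 0, "dy": 0, "dz": 0, "turn": 1, "claw": 1},
    {"dx": 0, "dy": 0, "dz": 0, "turn": 1, "claw": 1},
    {"dx": 0, "dy": 0, "dz": 0, "turn": 1, "claw": 1}
  ],
  "squeeze": 40
}}

```text
time: 1.1
tcp_pos: [649.2, -0.2, 244.1]
orientation: [[0.934, 0.357, -0.002], [0.357, -0.934, 0.001], [-0.002, -0.001, -1.0]]
ft_force: [-0.2, 0.4, 0.1]
grip_width: 85.2
```

```bash
python3 -c "
from h import *
to(471,120,245,1.668)
snap(tag='2')
"
```

```text
t 1.10 tcp [ 6.492e+02 -2.000e-01  2.441e+02] psi 1.206 w 85.2 tilt 0.002 f [-0.2  0.4  0.1]
units tool dx -3.091 dy -4.395 dz -0.010 turn 3.08
```

View pics/wrist2.png

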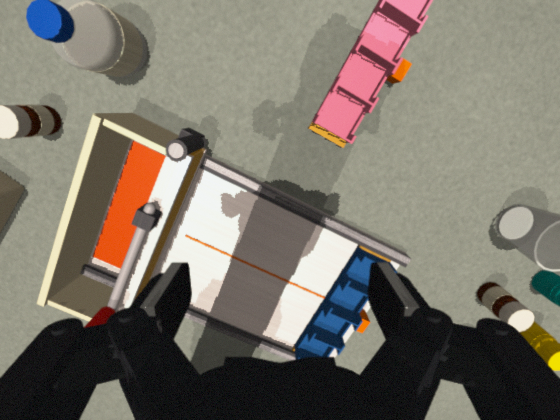

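Call:
{"method": "send_rows", "body": {
  "increments": [
    {"dx": 0, "dy": 0, "dz": 0, "turn": 1, "claw": 0.7},
    {"dx": 0, "dy": 0, "dz": 0, "turn": 1, "claw": 0.7},
    {"dx": 0, "dy": 0, "dz": 0, "turn": 1, "claw": 0.7},
    {"dx": -0.5, "dy": -0.5, "dz": 0, "turn": 0, "claw": 0.7},
    {"dx": -1, "dy": -0.6, "dz": 0, "turn": 0, "claw": 0.7},
    {"dx": -1, "dy": -0.5, "dz": 0, "turn": 0, "claw": 0.7},
    {"dx": -1, "dy": -0.5, "dz": 0, "turn": 0, "claw": 0.7},
    {"dx": 0, "dy": 0, "dz": 0, "turn": 0, "claw": 0.7}
  ]
}}

```text
time: 2.05
tcp_pos: [511.5, 96.0, 242.7]
orientation: [[0.998, -0.063, -0.003], [-0.063, -0.998, -0.001], [-0.003, 0.001, -1.0]]
ft_force: [0.7, 1.0, 0.5]
grip_width: 59.9
```

```bash
python3 -c "
from h import *
to(471,120,245,1.668)
snap(tag='3')
"
```

```text
t 2.05 tcp [511.5  96.  242.7] psi 1.634 w 59.9 tilt 0.003 f [0.7 1.  0.5]
units tool dx -1.048 dy -0.536 dz -0.055 turn 0.23
```

View pics/wrist3.png

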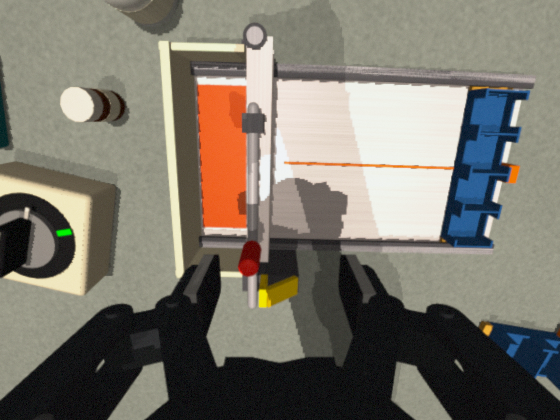

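View pics/scene3.png

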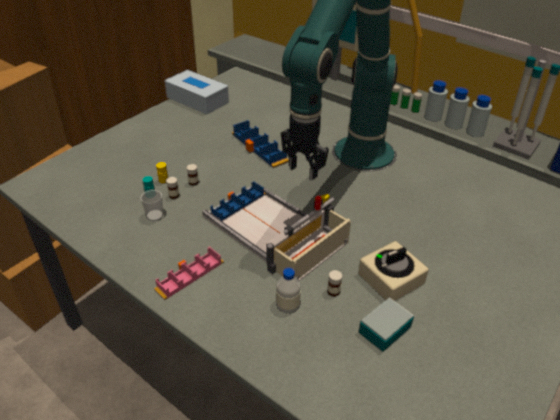

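```bash
python3 - <<'E'
from h import *
w=load("wrist","3");sd=load("side","3");sc=load("scene","3")
a,b=onz(w,(290,162.3),6),onz(w,(450,167.8),6)
print(a,b,np.arctan2((a-b)[0],(a-b)[1]))
T=w["world_to_cam"];print("cam",-T[:3,:3].T@T[:3,3])
for z in(100,110,120,130): print("hinge",z,onz(w,(255.5,36),z))
h=cv2.cvtColor(w["color"],cv2.COLOR_RGB2HSV)
m=((h[...,0]<=3)|(h[...,0]>=174))&(h[...,1]>150)&(h[...,2]>60)
ys,xs=np.nonzero(m);print("red",xs.min(),xs.max(),ys.min(),ys.max(),len(xs))
print("knobtop",onz(w,(247.5,ys.max()-9),145))
P=np.array([*st(-67,1),125]);print(P,proj(w,P),proj(w,[*st(-67,1),145]),proj(w,[*st(-67,1),105]))
# carriage rims; tab
m=(h[...,0]>=5)&(h[...,0]<=14)&(h[...,1]>190)&(h[...,2]>120)
m[:, :480]=0;ys,xs=np.nonzero(m);print("tab",xs.min(),xs.max(),ys.min(),ys.max(),inv(onz(w,(xs.max()+.5,ys.mean()),36)),inv(onz(w,(xs.max()+.5,ys.mean()),20)))
for n,c in("jarCw",w),:
    print("jarC wrist cap",onz(w,(77,104.5),65), "tri",tri([(w,(77,104.5)),(sc,(335,275.5))]))
E
crop() { :; }
python3 -c "
from h import *
crop('wrist','3',180,200,320,320,5,'w3a')"
```

```text
[533.08074182  77.58475969   6.        ] [ 513.60439655 -115.70417197    6.        ] 0.10042390073712038
cam [591.71669157  87.25442831 371.25880178]
hinge 100 [650.8276399  101.52631532 100.        ]
hinge 110 [648.64850515 101.00017988 110.        ]
hinge 120 [646.46937039 100.47404443 120.        ]
hinge 130 [644.29023563  99.94790899 130.        ]
red 238 260 241 275 578
knobtop [472.50558658 121.08369261 145.        ]
[470.0119 119.4943 125.    ] [251.73066075 257.58094551] [249.71981369 268.58250536] [253.48077416 248.0125761 ]
tab 509 518 165 182 [   1.46836254 -291.85308947] [  -1.19415851 -304.86131545]
jarC wrist cap [612.81001155 279.78838153  65.        ] tri (array([612.87025552, 282.71493878,  60.76375121]), [np.float64(0.32707663391355474), np.float64(0.327076633913463)])
```

View pics/w3a.png

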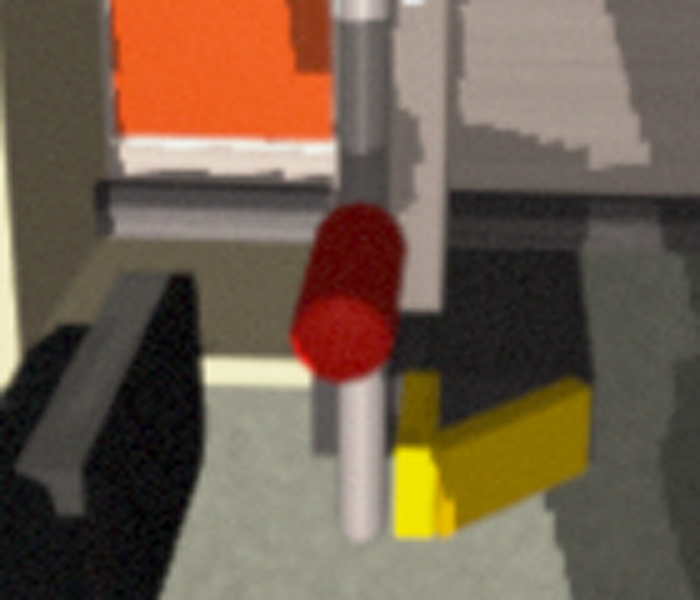

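```bash
python3 -c "
from h import *
to(472,121,127,1.671)
"
```

```text
t 2.20 tcp [516.8  92.1 243.7] psi 1.642 w 59.9 tilt 0.004 f [-0.5 -0.4 -0. ]
units tool dx -1.178 dy -0.650 dz 2.911 turn 0.20
```

Call:
{"method": "send_rows", "body": {
  "increments": [
    {"dx": -0.5, "dy": -0.28, "dz": 0, "turn": 0.24, "claw": 0.6},
    {"dx": -0.5, "dy": -0.28, "dz": 0, "turn": 0, "claw": 0.6},
    {"dx": 0, "dy": 0, "dz": 0.5, "turn": 0, "claw": 0.6},
    {"dx": 0, "dy": 0, "dz": 0.5, "turn": 0, "claw": 0.6},
    {"dx": 0, "dy": 0, "dz": 0, "turn": 0, "claw": 0.6}
  ]
}}

```text
time: 2.7
tcp_pos: [486.1, 113.5, 203.9]
orientation: [[0.994, -0.112, 0.01], [-0.112, -0.994, -0.005], [0.011, 0.004, -1.0]]
ft_force: [-0.6, -0.9, 0.0]
grip_width: 51.2
```

```bash
python3 -c "
from h import *
to(472,121,127,1.671)
snap(tag='4')
"
```

```text
t 2.70 tcp [486.1 113.5 203.9] psi 1.683 w 51.2 tilt 0.011 f [-0.6 -0.9  0. ]
units tool dx -0.393 dy -0.154 dz 1.919 turn -0.08
```

View pics/wrist4.png

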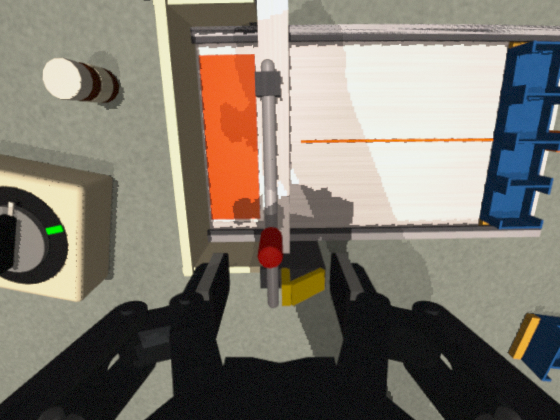

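Call:
{"method": "send_rows", "body": {
  "increments": [
    {"dx": -0.4, "dy": -0.12, "dz": 0, "turn": 0, "claw": 0.6},
    {"dx": 0, "dy": 0, "dz": 0.3, "turn": 0, "claw": 0.6},
    {"dx": 0, "dy": 0, "dz": 0, "turn": 0, "claw": 0.6}
  ]
}}

```text
time: 3.15
tcp_pos: [475.6, 119.9, 196.2]
orientation: [[0.993, -0.115, 0.02], [-0.115, -0.993, -0.002], [0.02, -0.001, -1.0]]
ft_force: [-0.1, -0.6, -0.9]
grip_width: 51.1
```

```bash
python3 -c "
from h import *
to(472,121,127,1.671)
w=snap(tag='5')['wrist']
h=cv2.cvtColor(w['color'],cv2.COLOR_RGB2HSV)
m=((h[...,0]<=3)|(h[...,0]>=174))&(h[...,1]>150)&(h[...,2]>60)
ys,xs=np.nonzero(m);print('red',xs.min(),xs.max(),ys.min(),ys.max(),len(xs))
m2=m&(h[...,2]>130);ys,xs=np.nonzero(m2);print(xs.mean(),ys.mean(),onz(w,(xs.mean(),ys.mean()),145))
crop('wrist','5',180,180,380,330,4,'w5a')
"
```

```text
t 3.15 tcp [475.6 119.9 196.2] psi 1.686 w 51.1 tilt 0.020 f [-0.1 -0.6 -0.9]
units tool dx -0.127 dy -0.015 dz 1.729 turn -0.10
red 264 290 217 258 867
277.1717948717949 246.82564102564103 [470.87587245 121.2874465  145.        ]
```

View pics/w5a.png

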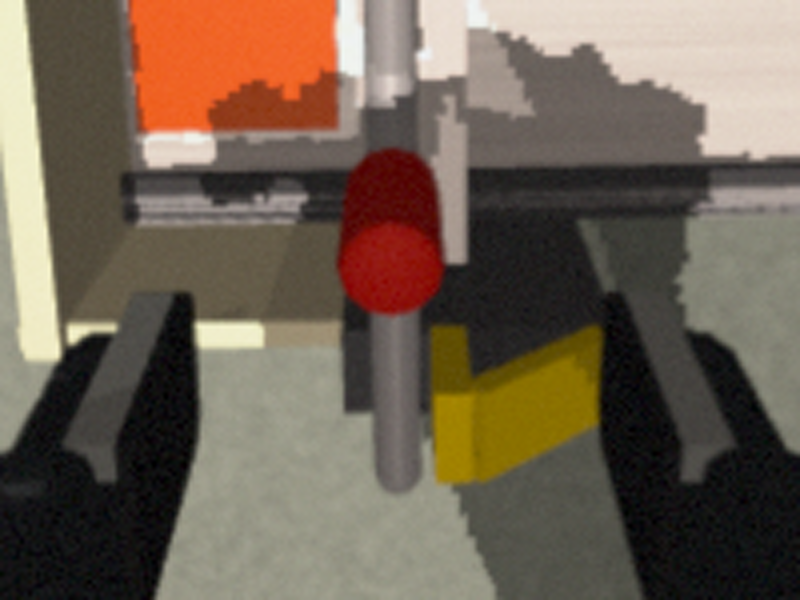

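Call:
{"method": "send_rows", "body": {
  "increments": [
    {"dx": -0.1, "dy": 0, "dz": 0.5, "turn": -0.1, "claw": 0.6},
    {"dx": 0, "dy": 0, "dz": 0.5, "turn": 0, "claw": 0.6},
    {"dx": 0, "dy": 0, "dz": 0.4, "turn": 0, "claw": 0.6},
    {"dx": 0, "dy": 0, "dz": 0, "turn": 0, "claw": 0.6}
  ]
}}

```text
time: 3.7
tcp_pos: [476.9, 120.5, 141.6]
orientation: [[0.995, -0.1, 0.027], [-0.101, -0.995, 0.001], [0.027, -0.003, -1.0]]
ft_force: [0.7, -1.4, -0.3]
grip_width: 51.5
```

```bash
python3 -c "
from h import *
to(471,121,127,1.671)
s=pose();print(np.round(s['q'],3),np.round(s['orientation'],3))
"
```

```text
t 3.70 tcp [476.9 120.5 141.6] psi 1.671 w 51.5 tilt 0.027 f [ 0.7 -1.4 -0.3]
units tool dx -0.157 dy 0.002 dz 0.361 turn -0.00
[-0.548  0.34   0.27   2.102 -0.128  0.689 -1.868] [[ 0.995 -0.1    0.027]
 [-0.101 -0.995  0.001]
 [ 0.027 -0.003 -1.   ]]
```

Call:
{"method": "send_rows", "body": {
  "increments": [
    {"dx": -0.15, "dy": 0, "dz": 0.36, "turn": 0, "claw": 0.6},
    {"dx": 0, "dy": 0, "dz": 0, "turn": 0, "claw": 0.0},
    {"dx": 0, "dy": 0, "dz": 0, "turn": 0, "claw": 0.0},
    {"dx": 0, "dy": 0, "dz": 0, "turn": 0, "claw": 0.0},
    {"dx": 0, "dy": 0, "dz": 0, "turn": 0, "claw": 0.0}
  ],
  "squeeze": 30
}}

```text
time: 4.2
tcp_pos: [473.9, 121.0, 130.3]
orientation: [[0.994, -0.101, 0.031], [-0.102, -0.995, 0.002], [0.03, -0.005, -1.0]]
ft_force: [-0.6, 0.4, -3.8]
grip_width: 17.5
```

```bash
python3 -c "
from h import *
to(471,121,127,1.671)
"
```

```text
t 4.20 tcp [473.9 121.  130.3] psi 1.672 w 17.5 tilt 0.031 f [-0.6  0.4 -3.8]
units tool dx -0.076 dy 0.008 dz 0.079 turn -0.01
```

Call:
{"method": "send_rows", "body": {
  "increments": [
    {"dx": 0, "dy": 0, "dz": -0.25, "turn": 0, "claw": 0.0},
    {"dx": 0, "dy": 0, "dz": -0.25, "turn": 0, "claw": 0.0},
    {"dx": 0, "dy": 0, "dz": -0.15, "turn": 0, "claw": 0.0},
    {"dx": 0, "dy": 0, "dz": 0, "turn": 0, "claw": 0.0}
  ]
}}

```text
time: 4.6
tcp_pos: [483.5, 120.1, 160.9]
orientation: [[0.993, -0.103, 0.053], [-0.103, -0.995, 0.003], [0.053, -0.008, -0.999]]
ft_force: [-3.7, 0.6, -3.2]
grip_width: 17.0
```

```bash
python3 -c "
from h import *
to(471,121,155,1.671)
snap(tag='6');crop('wrist','6',180,180,380,330,4,'w6a')
"
```

```text
t 4.60 tcp [483.5 120.1 160.9] psi 1.674 w 17.0 tilt 0.053 f [-3.7  0.6 -3.2]
units tool dx -0.319 dy 0.010 dz 0.131 turn -0.02
```

View pics/w6a.png

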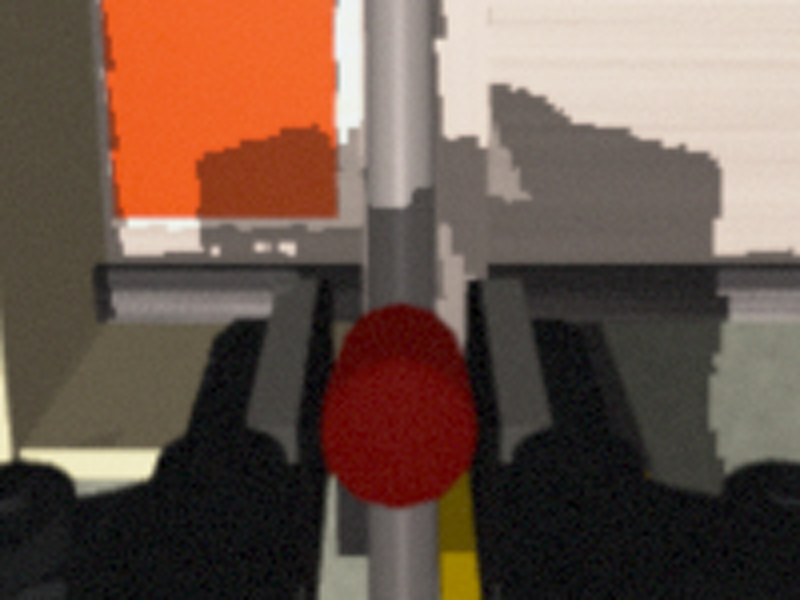

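Call:
{"method": "send_rows", "body": {
  "increments": [
    {"dx": 0.01, "dy": 0.32, "dz": 0, "turn": -0.5, "claw": 0.0},
    {"dx": 0.01, "dy": 0.32, "dz": 0, "turn": -0.5, "claw": 0.0},
    {"dx": 0.01, "dy": 0.32, "dz": 0, "turn": -0.5, "claw": 0.0},
    {"dx": 0.01, "dy": 0.32, "dz": 0, "turn": -0.5, "claw": 0.0}
  ]
}}

```text
time: 5.15
tcp_pos: [485.1, 70.0, 159.3]
orientation: [[0.977, 0.206, 0.053], [0.207, -0.978, 0.004], [0.053, 0.007, -0.999]]
ft_force: [1.8, -1.0, -3.9]
grip_width: 17.0
```

```bash
cat >> h.py <<'E'
HG=np.array([655,101.5])
def arc(r=172):
    s=pose();p=np.array(s["tcp_pos"]);d=p[:2]-HG
    v=np.array([d@XH,d@YH]);th=np.arctan2(-v[1],-v[0])
    print("gate theta %.3f radius %.1f psi %.3f (want %.3f) z %.1f f %s w %.1f tilt %.3f t %.2f"%(th,np.linalg.norm(d),psi(s),1.671-th,p[2],np.round(s["ft_force"],1),s["grip_width"],np.hypot(*np.array(s["orientation"])[:2,2]),s["time"]))
E
python3 -c "
from h import *
arc()"
```

```text
gate theta 0.280 radius 172.8 psi 1.363 (want 1.391) z 159.3 f [ 1.8 -1.  -3.9] w 17.0 tilt 0.053 t 5.15
```

Call:
{"method": "send_rows", "body": {
  "increments": [
    {"dx": 0.03, "dy": 0.51, "dz": 0, "turn": -0.7, "claw": 0.0},
    {"dx": 0.03, "dy": 0.51, "dz": 0, "turn": -0.8, "claw": 0.0},
    {"dx": 0.03, "dy": 0.51, "dz": 0, "turn": -0.8, "claw": 0.0},
    {"dx": 0.03, "dy": 0.51, "dz": 0, "turn": -0.8, "claw": 0.0},
    {"dx": 0.03, "dy": 0.51, "dz": 0, "turn": -0.8, "claw": 0.0},
    {"dx": 0.03, "dy": 0.51, "dz": 0, "turn": -0.8, "claw": 0.0}
  ]
}}

```text
time: 5.75
tcp_pos: [549.2, -31.6, 161.1]
orientation: [[0.593, 0.804, 0.051], [0.805, -0.594, 0.012], [0.04, 0.034, -0.999]]
ft_force: [3.8, 1.6, -3.6]
grip_width: 17.0
```

```bash
python3 -c "
from h import *
arc()"
```

```text
gate theta 0.996 radius 170.1 psi 0.636 (want 0.675) z 161.1 f [ 3.8  1.6 -3.6] w 17.0 tilt 0.052 t 5.75
```

Remaining 0.72 to the stop.

Call:
{"method": "send_rows", "body": {
  "increments": [
    {"dx": 0.02, "dy": 0.51, "dz": 0, "turn": -0.7, "claw": 0.0},
    {"dx": 0.02, "dy": 0.51, "dz": 0, "turn": -0.7, "claw": 0.0},
    {"dx": 0.02, "dy": 0.51, "dz": 0, "turn": -0.8, "claw": 0.0},
    {"dx": 0.01, "dy": 0.4, "dz": 0, "turn": -0.6, "claw": 0.0},
    {"dx": 0.01, "dy": 0.35, "dz": 0, "turn": -0.5, "claw": 0.0},
    {"dx": 0.01, "dy": 0.35, "dz": 0, "turn": -0.5, "claw": 0.0}
  ]
}}

```text
time: 6.35
tcp_pos: [644.8, -67.5, 160.8]
orientation: [[0.048, 0.998, 0.035], [0.999, -0.049, 0.021], [0.023, 0.034, -0.999]]
ft_force: [0.5, 1.6, -0.7]
grip_width: 16.6
```

```bash
python3 -c "
from h import *
arc()"
```

```text
gate theta 1.607 radius 169.3 psi 0.049 (want 0.064) z 160.8 f [ 0.5  1.6 -0.7] w 16.6 tilt 0.041 t 6.35
```

Call:
{"method": "send_rows", "body": {
  "increments": [
    {"dx": 0.01, "dy": 0.3, "dz": 0, "turn": -0.4, "claw": 0.0},
    {"dx": 0, "dy": 0.3, "dz": 0, "turn": -0.3, "claw": 0.0},
    {"dx": 0, "dy": 0.2, "dz": 0, "turn": 0, "claw": 0.0}
  ]
}}

```text
time: 6.65
tcp_pos: [664.0, -70.2, 156.1]
orientation: [[-0.058, 0.998, -0.002], [0.998, 0.058, 0.02], [0.02, -0.001, -1.0]]
ft_force: [-24.2, -5.8, 3.1]
grip_width: 17.2
```

```bash
python3 -c "
from h import *
arc()"
```

```text
gate theta 1.720 radius 171.9 psi -0.058 (want -0.049) z 156.1 f [-24.2  -5.8   3.1] w 17.2 tilt 0.020 t 6.65
```

Call:
{"method": "send_rows", "body": {
  "increments": [
    {"dx": 0, "dy": 0, "dz": 0.3, "turn": 0, "claw": 0.0},
    {"dx": 0, "dy": 0, "dz": 0.3, "turn": 0, "claw": 0.0},
    {"dx": 0, "dy": 0, "dz": 0, "turn": 0, "claw": 0.6},
    {"dx": 0, "dy": 0, "dz": 0, "turn": 0, "claw": 0.6},
    {"dx": 0, "dy": 0, "dz": -0.8, "turn": 0, "claw": 0.6},
    {"dx": 0, "dy": 0, "dz": -1, "turn": 0, "claw": 0.6},
    {"dx": 0, "dy": 0, "dz": -1, "turn": 0, "claw": 0.6},
    {"dx": 0, "dy": 0, "dz": 0, "turn": 0, "claw": 0.6}
  ]
}}

```text
time: 7.45
tcp_pos: [662.6, -77.0, 247.4]
orientation: [[-0.054, 0.998, -0.009], [0.998, 0.055, 0.014], [0.015, -0.008, -1.0]]
ft_force: [1.5, 0.0, 1.0]
grip_width: 51.6
```

```bash
python3 -c "
from h import *
arc();to(600.7,-330,250)
snap(tag='7')
s=pose();print(np.round(s['q'],3))
"
```

```text
gate theta 1.711 radius 178.6 psi -0.055 (want -0.040) z 247.4 f [1.5 0.  1. ] w 51.6 tilt 0.017 t 7.45
t 7.45 tcp [662.6 -77.  247.4] psi -0.055 w 51.6 tilt 0.017 f [1.5 0.  1. ]
units tool dx -6.230 dy -1.891 dz -0.142 
[ 0.095  0.507 -0.033  1.553  0.003  1.104  0.119]
```

View pics/wrist7.png

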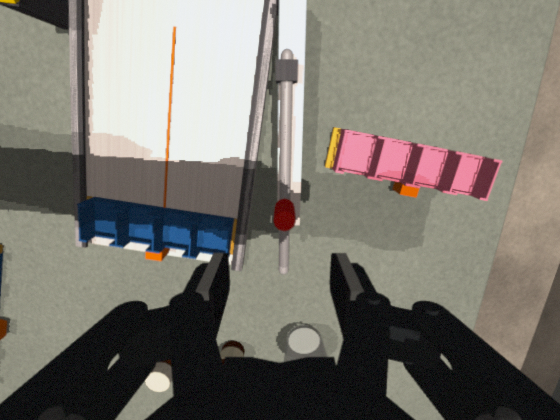

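View pics/side7.png

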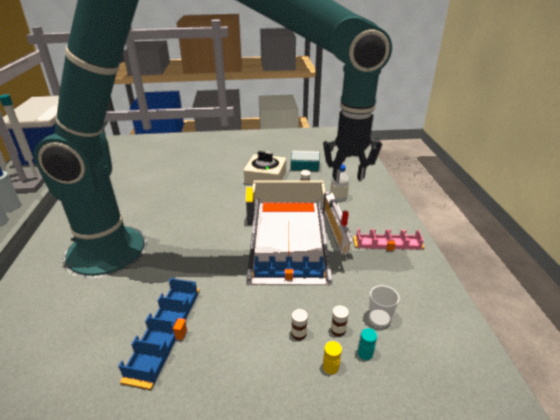

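View pics/scene7.png

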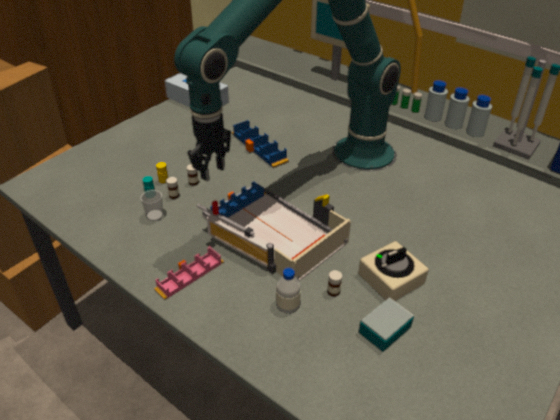

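Run:
```python
from h import *
crop('wrist','7',60,180,260,280,4,'w7a')
crop('side','7',250,280,430,390,4.4,'si7a')
```

```text
(no output)
```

View pics/w7a.png

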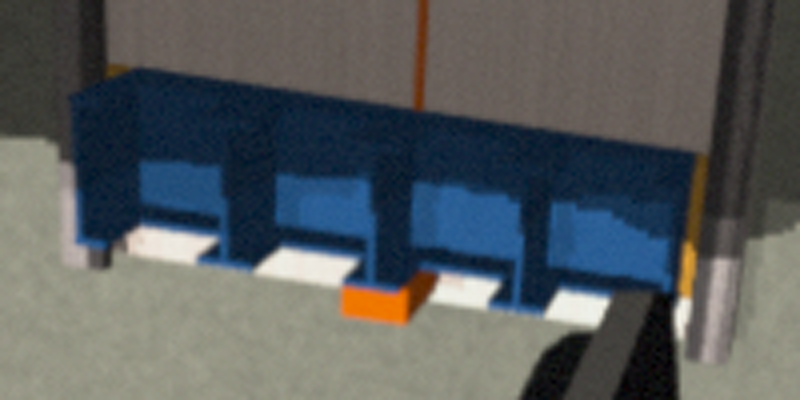

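View pics/si7a.png

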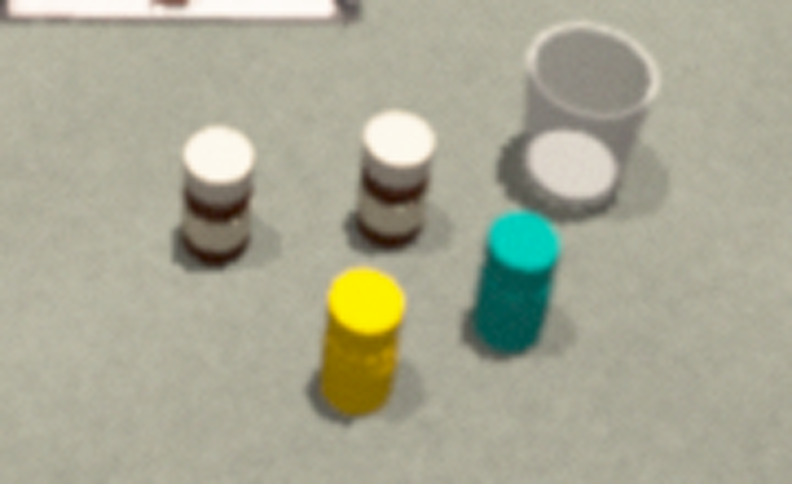

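Run:
```python
from h import *
w=load("wrist","7");sd=load("side","7");sc=load("scene","7")
T=w["world_to_cam"];print("cam",-T[:3,:3].T@T[:3,3])
print("tab rear",inv(onz(w,(153.8,260.2),36)),"front",inv(onz(w,(154.5,251.8),36)))
P=lambda x,y:(x/4+60,y/4+180)
for n,p in dict(fl=P(140,70),fr=P(695,153),rl=P(80,242),r1=P(228,263),r2=P(380,284),r3=P(520,308)).items(): print(n,inv(onz(w,p,40)))
for n,p,z in (("A",(299.5,315),65),("B",(340.7,311.4),65),("yel",(333.2,348.2),65),("teal",(368.9,334.5),65),("beak",(384.8,295.5),75)):
    print(n,onz(sd,p,z),inv(onz(sd,p,z)))
a,b=onz(w,(174.5,30),6),onz(w,(166.5,200),6);print(a,b,inv(a),inv(b),np.arctan2((a-b)[0],(a-b)[1]))
c=onz(w,(155,381),65);print("jarA wrist",c)
```

```text
cam [657.87987862  -3.25165457 370.64687671]
tab rear [   0.35650956 -291.81462333] front [   0.85041146 -280.43984471]
fl [ -68.24145633 -221.80657159]
fr [  91.52679147 -221.41033478]
rl [ -87.71069686 -278.48384177]
r1 [ -42.81193158 -277.88550075]
r2 [   2.98073371 -277.1727228 ]
r3 [  45.10261545 -278.11304172]
A [ 512.54613699 -337.40574092   65.        ] [  19.65154702 -449.62675865]
B [ 601.08303512 -335.66647678   65.        ] [ 107.6036131  -439.30758993]
yel [ 567.04022542 -424.80804322   65.        ] [  82.36753655 -531.33234355]
teal [ 644.58874146 -399.7161625    65.        ] [ 157.11766214 -498.83618861]
beak [ 704.17978275 -309.04476529   75.        ] [ 207.6335     -402.81061597]
[533.58975064  80.93779507   6.        ] [ 516.62206714 -110.17798873    6.        ] [ 1.69326856e-02 -3.12082068e+01] [   1.66722833 -223.07161167] 0.08855004786703653
jarA wrist [ 510.97316506 -335.26764255   65.        ]
```

Call:
{"method": "send_rows", "body": {
  "increments": [
    {"dx": -0.5, "dy": 0, "dz": 0, "turn": -0.6, "claw": 0.6},
    {"dx": 0, "dy": 0, "dz": 0, "turn": -1, "claw": 0.6},
    {"dx": 0, "dy": 0, "dz": 0, "turn": -1, "claw": 0.6},
    {"dx": 0, "dy": 0, "dz": 0, "turn": -1, "claw": 0.6},
    {"dx": 0, "dy": 0, "dz": 0, "turn": -1, "claw": 0.6},
    {"dx": 0, "dy": 0, "dz": 0, "turn": -1, "claw": 0.6},
    {"dx": 0, "dy": 0, "dz": 0, "turn": -1, "claw": 0.6},
    {"dx": 0, "dy": 0, "dz": 0, "turn": -1, "claw": 0.6}
  ]
}}

```text
time: 8.4
tcp_pos: [652.5, -93.3, 224.3]
orientation: [[-0.931, 0.361, -0.045], [0.361, 0.932, 0.02], [0.05, 0.002, -0.999]]
ft_force: [0.0, -0.2, -0.3]
grip_width: 51.1
```

```bash
python3 -c "
from h import *
to(600.7,-331,200,-1.471)
"
```

```text
t 8.40 tcp [652.5 -93.3 224.3] psi -1.201 w 51.1 tilt 0.050 f [ 0.  -0.2 -0.3]
units tool dx -0.969 dy -6.010 dz 0.548 turn -1.80
```

Call:
{"method": "send_rows", "body": {
  "increments": [
    {"dx": 0, "dy": -0.7, "dz": 0, "turn": -0.5, "claw": 0.6},
    {"dx": 0, "dy": -0.8, "dz": 0, "turn": -0.5, "claw": 0.6},
    {"dx": 0, "dy": -0.8, "dz": 0, "turn": -0.5, "claw": 0.6},
    {"dx": 0, "dy": -0.8, "dz": 0, "turn": 0, "claw": 0.6},
    {"dx": 0, "dy": -0.8, "dz": 0, "turn": 0, "claw": 0.6},
    {"dx": 0, "dy": 0, "dz": 0, "turn": 0, "claw": 0.6}
  ]
}}

```text
time: 9.0
tcp_pos: [612.0, -244.7, 209.7]
orientation: [[-0.99, 0.124, -0.065], [0.123, 0.992, 0.029], [0.068, 0.021, -0.997]]
ft_force: [-0.3, -0.3, -0.6]
grip_width: 51.6
```

```bash
python3 -c "
from h import *
to(600.7,-331,200,-1.471)
s=pose();print(np.round(s['q'],3),np.round(s['orientation'],3))
snap(tag='8')
"
```

```text
t 9.00 tcp [ 612.  -244.7  209.7] psi -1.446 w 51.6 tilt 0.071 f [-0.3 -0.3 -0.6]
units tool dx -0.002 dy -2.181 dz 0.198 turn -0.17
[ 0.534  0.577 -0.294  1.538  0.165  1.123  1.65 ] [[-0.99   0.124 -0.065]
 [ 0.123  0.992  0.029]
 [ 0.068  0.021 -0.997]]
```

View pics/wrist8.png

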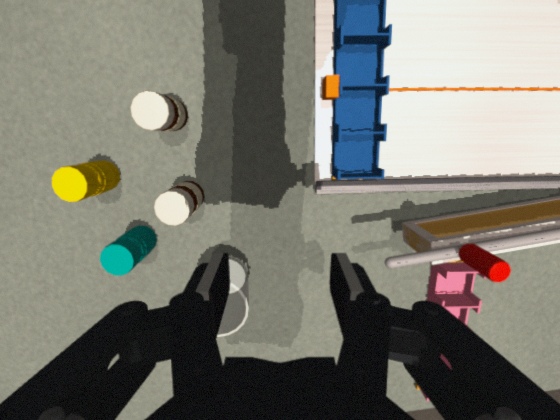

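Call:
{"method": "send_rows", "body": {
  "increments": [
    {"dx": 0, "dy": 0, "dz": 0, "turn": 0, "claw": 0.6},
    {"dx": 0, "dy": 0, "dz": 0, "turn": 0, "claw": 0.6},
    {"dx": 0, "dy": 0, "dz": 0, "turn": 0, "claw": 0.6},
    {"dx": 0, "dy": 0, "dz": 0, "turn": 0, "claw": 0.6}
  ]
}}

```text
time: 9.55
tcp_pos: [615.2, -231.4, 210.0]
orientation: [[-0.992, 0.109, -0.064], [0.106, 0.994, 0.035], [0.067, 0.028, -0.997]]
ft_force: [-0.2, 0.5, 0.2]
grip_width: 51.1
```

```bash
python3 -c "
from h import *
to(600.7,-331,200,-1.471)
s=pose();print(np.round(s['q'],3),np.round(s['orientation'],3))
"
```

```text
t 9.55 tcp [ 615.2 -231.4  210. ] psi -1.462 w 51.1 tilt 0.073 f [-0.2  0.5  0.2]
units tool dx 0.078 dy -2.522 dz 0.185 turn -0.06
[ 0.524  0.575 -0.303  1.541  0.161  1.122  1.649] [[-0.992  0.109 -0.064]
 [ 0.106  0.994  0.035]
 [ 0.067  0.028 -0.997]]
```

Call:
{"method": "send_rows", "body": {
  "increments": [
    {"dx": 0, "dy": -0.3, "dz": 0, "turn": 0, "claw": 0.6},
    {"dx": 0, "dy": -0.4, "dz": 0, "turn": 0, "claw": 0.6},
    {"dx": 0, "dy": -0.4, "dz": 0, "turn": 0, "claw": 0.6},
    {"dx": 0, "dy": -0.4, "dz": 0, "turn": 0, "claw": 0.6},
    {"dx": 0, "dy": -0.4, "dz": 0, "turn": 0, "claw": 0.6},
    {"dx": 0, "dy": -0.3, "dz": 0, "turn": 0, "claw": 0.6},
    {"dx": 0, "dy": -0.2, "dz": 0, "turn": 0, "claw": 0.6},
    {"dx": 0, "dy": -0.1, "dz": 0, "turn": 0, "claw": 0.6}
  ]
}}

```text
time: 10.35
tcp_pos: [602.3, -342.4, 206.9]
orientation: [[-0.992, 0.112, -0.064], [0.11, 0.993, 0.033], [0.067, 0.026, -0.997]]
ft_force: [0.5, -0.1, -0.3]
grip_width: 51.5
```

```bash
python3 -c "
from h import *
to(600.7,-331,200,-1.471)
s=pose();print(np.round(s['q'],3),np.round(s['orientation'],3))
w=snap(tag='9')['wrist']
"
```

```text
t 10.35 tcp [ 602.3 -342.4  206.9] psi -1.459 w 51.5 tilt 0.072 f [ 0.5 -0.1 -0.3]
units tool dx 0.060 dy 0.275 dz 0.185 turn -0.08
[ 0.646  0.634 -0.272  1.445  0.17   1.159  1.805] [[-0.992  0.112 -0.064]
 [ 0.11   0.993  0.033]
 [ 0.067  0.026 -0.997]]
```

View pics/wrist9.png

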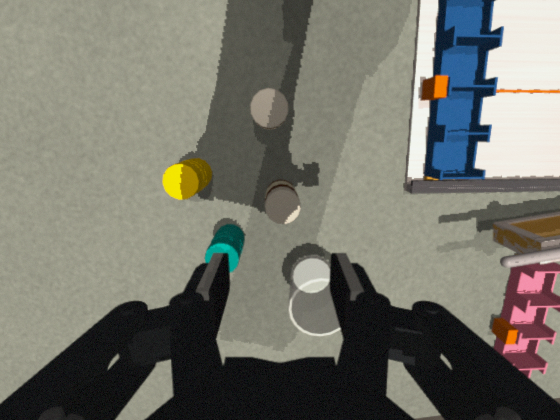

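Run:
```python
from h import *
w=load("wrist","9")
print(proj(w,[602,-342,65]),proj(w,[602,-342,200]))
for p in((282,204),(269,107.5)): print(onz(w,p,65))
T=w["world_to_cam"];print("cam",-T[:3,:3].T@T[:3,3])
sd=load("side","9")
crop('side','9',230,260,430,390,4,'si9a')
```

```text
[275.9407823  208.83393674] [280.27289335 273.89712729]
[ 598.12279114 -335.96157241   65.        ]
[ 512.7342998  -337.72228333   65.        ]
cam [ 534.8770909  -338.64695692  339.17412093]
```

View pics/si9a.png

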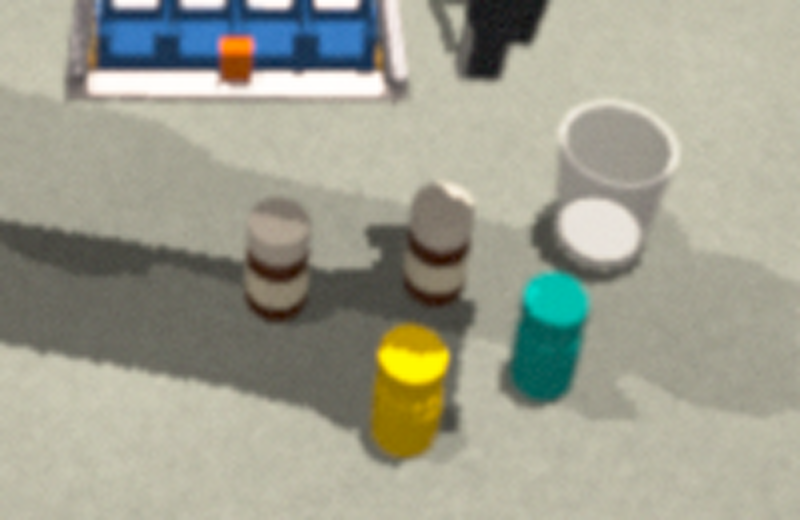

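```bash
python3 -c "
from h import *
to(600,-335,110,-1.471)
"
```

```text
t 10.50 tcp [ 602.8 -340.7  207.1] psi -1.460 w 51.3 tilt 0.072 f [ 1.3  1.1 -0.3]
units tool dx -0.076 dy 0.067 dz 2.429 turn -0.07
```

Call:
{"method": "send_rows", "body": {
  "increments": [
    {"dx": 0, "dy": 0, "dz": 0.5, "turn": 0, "claw": 0.75},
    {"dx": 0, "dy": 0, "dz": 0.6, "turn": 0, "claw": 0.75},
    {"dx": 0, "dy": 0.1, "dz": 0.6, "turn": 0, "claw": 0.75},
    {"dx": 0, "dy": 0, "dz": 0.5, "turn": 0, "claw": 0.75},
    {"dx": 0, "dy": 0, "dz": 0.2, "turn": 0, "claw": 0.75},
    {"dx": 0, "dy": 0, "dz": 0, "turn": 0, "claw": 0.75}
  ]
}}

```text
time: 11.1
tcp_pos: [601.4, -325.8, 111.1]
orientation: [[-0.993, 0.101, -0.058], [0.099, 0.994, 0.036], [0.061, 0.03, -0.998]]
ft_force: [-0.3, 0.1, -0.0]
grip_width: 63.9
```

```bash
python3 -c "
from h import *
to(600,-335,48,-1.471)
"
```

```text
t 11.10 tcp [ 601.4 -325.8  111.1] psi -1.470 w 63.9 tilt 0.068 f [-0.3  0.1 -0. ]
units tool dx -0.084 dy -0.280 dz 1.567 turn -0.01
```

Call:
{"method": "send_rows", "body": {
  "increments": [
    {"dx": -0.05, "dy": -0.28, "dz": 0, "turn": 0, "claw": 0.75},
    {"dx": 0, "dy": 0, "dz": 0.1, "turn": 0, "claw": 0.75},
    {"dx": 0, "dy": 0, "dz": 0.1, "turn": 0, "claw": 0.75}
  ]
}}

```text
time: 11.4
tcp_pos: [604.3, -338.0, 105.6]
orientation: [[-0.994, 0.1, -0.053], [0.098, 0.995, 0.033], [0.056, 0.028, -0.998]]
ft_force: [-0.3, 0.9, 0.0]
grip_width: 64.3
```

```bash
python3 -c "
from h import *
to(600,-335,48,-1.471)
w=snap(tag='10')
"
```

```text
t 11.40 tcp [ 604.3 -338.   105.6] psi -1.471 w 64.3 tilt 0.063 f [-0.3  0.9  0. ]
units tool dx 0.034 dy 0.024 dz 1.446 turn 0.00
```

View pics/wrist10.png

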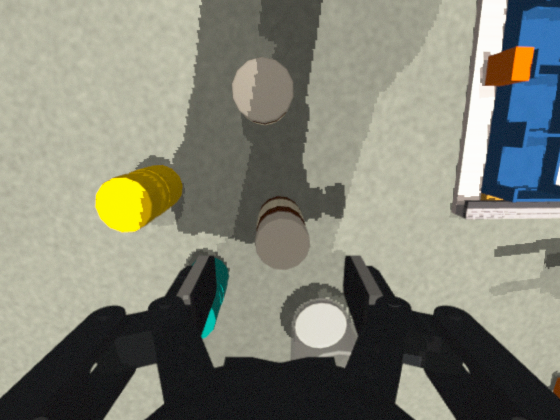

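Call:
{"method": "send_rows", "body": {
  "increments": [
    {"dx": 0, "dy": 0, "dz": 0.35, "turn": 0, "claw": 0.75},
    {"dx": 0, "dy": 0, "dz": 0.4, "turn": 0, "claw": 0.75},
    {"dx": 0, "dy": 0, "dz": 0.3, "turn": 0, "claw": 0.75},
    {"dx": 0, "dy": 0, "dz": 0.2, "turn": 0, "claw": 0.75},
    {"dx": 0, "dy": 0, "dz": 0.1, "turn": 0, "claw": 0.75}
  ]
}}

```text
time: 12.05
tcp_pos: [600.1, -335.5, 46.4]
orientation: [[-0.994, 0.099, -0.055], [0.098, 0.995, 0.034], [0.058, 0.029, -0.998]]
ft_force: [0.1, 0.1, 0.8]
grip_width: 63.6
```

```bash
python3 -c "
from h import *
to(600,-335,48,-1.471)
"
```

```text
t 12.05 tcp [ 600.1 -335.5   46.4] psi -1.471 w 63.6 tilt 0.065 f [0.1 0.1 0.8]
units tool dx 0.006 dy 0.013 dz -0.041 turn 0.00
```

Call:
{"method": "send_rows", "body": {
  "increments": [
    {"dx": 0, "dy": 0, "dz": 0, "turn": 0, "claw": 0},
    {"dx": 0, "dy": 0, "dz": 0, "turn": 0, "claw": 0},
    {"dx": 0, "dy": 0, "dz": 0, "turn": 0, "claw": 0},
    {"dx": 0, "dy": 0, "dz": 0, "turn": 0, "claw": 0}
  ],
  "squeeze": 30
}}

```text
time: 12.45
tcp_pos: [600.0, -335.5, 45.7]
orientation: [[-0.993, 0.099, -0.056], [0.098, 0.995, 0.034], [0.059, 0.029, -0.998]]
ft_force: [0.4, 0.1, -0.6]
grip_width: 33.7
```

```bash
python3 -c "
from h import *
to(600,-335,120,-1.471)
print(st(23.3,-255.3),st(-20.7,-255.3),st(-64.7,-255.3))
"
```

```text
t 12.45 tcp [ 600.  -335.5   45.7] psi -1.471 w 33.7 tilt 0.066 f [ 0.4  0.1 -0.6]
units tool dx 0.112 dy 0.066 dz -1.852 turn 0.00
[ 535.02639 -144.36019] [ 491.23319 -140.09219] [ 447.43999 -135.82419]
```

Call:
{"method": "send_rows", "body": {
  "increments": [
    {"dx": 0, "dy": 0, "dz": -0.4, "turn": 0, "claw": 0},
    {"dx": 0, "dy": 0, "dz": -0.6, "turn": 0, "claw": 0},
    {"dx": 0, "dy": 0, "dz": -0.6, "turn": 0, "claw": 0},
    {"dx": 0, "dy": 0, "dz": -0.3, "turn": 0, "claw": 0},
    {"dx": 0, "dy": 0, "dz": 0, "turn": 0, "claw": 0}
  ]
}}

```text
time: 12.95
tcp_pos: [605.2, -338.2, 128.4]
orientation: [[-0.994, 0.099, -0.054], [0.097, 0.995, 0.034], [0.057, 0.028, -0.998]]
ft_force: [0.2, 0.4, -0.6]
grip_width: 33.4
```

```bash
python3 -c "
from h import *
to(535,-144.4,125,-1.471)
"
```

```text
t 12.95 tcp [ 605.2 -338.2  128.4] psi -1.471 w 33.4 tilt 0.064 f [ 0.2  0.4 -0.6]
units tool dx 2.211 dy 4.642 dz 0.344 turn 0.00
```

Call:
{"method": "send_rows", "body": {
  "increments": [
    {"dx": 0.2, "dy": 0.4, "dz": 0, "turn": 0, "claw": 0},
    {"dx": 0.3, "dy": 0.6, "dz": 0.05, "turn": 0, "claw": 0},
    {"dx": 0.3, "dy": 0.6, "dz": 0.05, "turn": 0, "claw": 0},
    {"dx": 0.3, "dy": 0.6, "dz": 0.05, "turn": 0, "claw": 0},
    {"dx": 0.3, "dy": 0.6, "dz": 0.05, "turn": 0, "claw": 0},
    {"dx": 0.2, "dy": 0.5, "dz": 0.05, "turn": 0, "claw": 0},
    {"dx": 0.1, "dy": 0.2, "dz": 0, "turn": 0, "claw": 0},
    {"dx": 0, "dy": 0.1, "dz": 0, "turn": 0, "claw": 0}
  ]
}}

```text
time: 13.75
tcp_pos: [546.2, -184.1, 122.9]
orientation: [[-0.993, 0.102, -0.058], [0.101, 0.994, 0.034], [0.061, 0.027, -0.998]]
ft_force: [-0.1, -0.4, -1.7]
grip_width: 33.0
```

```bash
python3 -c "
from h import *
to(535,-144.4,125,-1.471)
w=snap(tag='11')
"
```

```text
t 13.75 tcp [ 546.2 -184.1  122.9] psi -1.468 w 33.0 tilt 0.067 f [-0.1 -0.4 -1.7]
units tool dx 0.382 dy 0.960 dz -0.002 turn -0.02
```

View pics/wrist11.png

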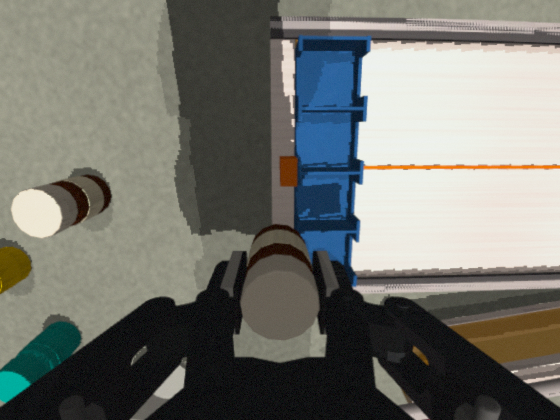

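View pics/side11.png

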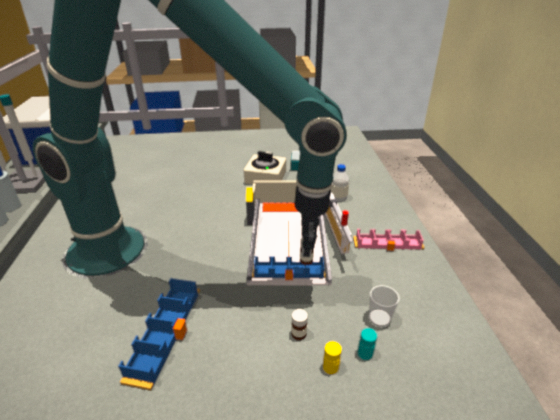

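Run:
```python
from h import *
crop('wrist','11',260,20,400,300,2.6,'w11a')
```

```text
(no output)
```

View pics/w11a.png

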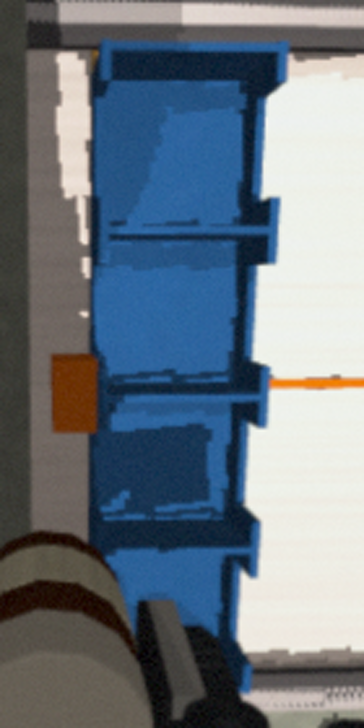

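Run:
```python
from h import *
w=load("wrist","11")
P=lambda x,y:(x/2.6+260,y/2.6+20)
for n,p,z in (("d-44 front",P(278,230),40),("d0 front",P(269,396),40),("d44 front",P(259,548),40),("end-89 front",P(288,45),40),("end rear",P(101,45),40),("tab rear mid",P(52,393),36),("tab front",P(97,393),36)):
    q=onz(w,p,z);print(n,q,inv(q))
a,b=onz(w,(370,167.5),6),onz(w,(550,168),6);print("line",inv(a),inv(b))
q=onz(w,(78,0),65);print("jarA",onz(w,(40,212),65))
```

```text
d-44 front [ 469.8095166  -115.50536398   40.        ] [ -44.40854783 -232.91476566]
d0 front [ 512.98456103 -119.61666983   40.        ] [  -1.03762943 -232.81876906]
d44 front [ 556.25398149 -124.10118032   40.        ] [  42.46342227 -233.08506857]
end-89 front [ 425.74241349 -111.13831404   40.        ] [ -88.6921394  -232.84274986]
end rear [ 421.57643383 -157.57798126   40.        ] [ -88.33389122 -279.46825067]
tab rear mid [ 506.4547745 -178.328725    36.       ] [  -1.84165661 -291.88826686]
tab front [ 507.76765534 -166.00788347   36.        ] [  -1.73006795 -279.49798385]
line [  -0.47212027 -217.2599315 ] [  0.58428506 -60.88044849]
jarA [ 511.9969435  -333.74671178   65.        ]
```

```bash
cat >> h.py <<'E'
def pk(px): return st(px,-256.1)
E
python3 -c "
from h import *
print(pk(22),pk(-22),pk(-66))
to(*pk(22),105,-1.471)
"
```

```text
[ 533.6549  -145.03033] [ 489.8617  -140.76233] [ 446.0685  -136.49433]
t 13.90 tcp [ 547.1 -185.5  123.1] psi -1.467 w 33.4 tilt 0.066 f [ 0.2 -0.1 -1.3]
units tool dx 0.411 dy 0.958 dz 0.504 turn -0.03
```

Call:
{"method": "send_rows", "body": {
  "increments": [
    {"dx": 0.1, "dy": 0.25, "dz": 0.1, "turn": 0, "claw": 0},
    {"dx": 0.1, "dy": 0.3, "dz": 0.1, "turn": 0, "claw": 0},
    {"dx": 0.1, "dy": 0.25, "dz": 0.1, "turn": 0, "claw": 0},
    {"dx": 0.05, "dy": 0.15, "dz": 0.1, "turn": 0, "claw": 0},
    {"dx": 0.05, "dy": 0.05, "dz": 0, "turn": 0, "claw": 0}
  ]
}}

```text
time: 14.4
tcp_pos: [533.9, -142.8, 107.2]
orientation: [[-0.993, 0.108, -0.057], [0.106, 0.994, 0.033], [0.06, 0.027, -0.998]]
ft_force: [-0.3, -0.2, -1.8]
grip_width: 33.3
```

```bash
python3 -c "
from h import *
to(*pk(22),105,-1.471)
"
```

```text
t 14.40 tcp [ 533.9 -142.8  107.2] psi -1.463 w 33.3 tilt 0.065 f [-0.3 -0.2 -1.8]
units tool dx -0.004 dy -0.057 dz 0.054 turn -0.06
```

```bash
python3 -c "
from h import *
to(*pk(22),57,-1.471)
"
```

```text
t 14.40 tcp [ 533.9 -142.8  107.2] psi -1.463 w 33.3 tilt 0.065 f [-0.3 -0.2 -1.8]
units tool dx -0.076 dy -0.089 dz 1.251 turn -0.06
```

Call:
{"method": "send_rows", "body": {
  "increments": [
    {"dx": -0.05, "dy": -0.05, "dz": 0.2, "turn": 0, "claw": 0},
    {"dx": -0.02, "dy": -0.02, "dz": 0.3, "turn": 0, "claw": 0},
    {"dx": 0, "dy": 0, "dz": 0.2, "turn": 0, "claw": 0},
    {"dx": 0, "dy": 0, "dz": 0.0, "turn": 0, "claw": 0}
  ]
}}

```text
time: 14.8
tcp_pos: [535.4, -146.1, 80.5]
orientation: [[-0.992, 0.108, -0.056], [0.107, 0.994, 0.03], [0.059, 0.024, -0.998]]
ft_force: [-2.3, 2.7, 4.7]
grip_width: 33.3
```

```bash
python3 -c "
from h import *
to(*pk(22),57,-1.471)
w=snap(tag='12')
crop('side','12',230,200,350,290,6,'si12')
"
```

```text
t 14.80 tcp [ 535.4 -146.1   80.5] psi -1.462 w 33.3 tilt 0.064 f [-2.3  2.7  4.7]
units tool dx 0.012 dy 0.009 dz 0.591 turn -0.06
```

View pics/si12.png

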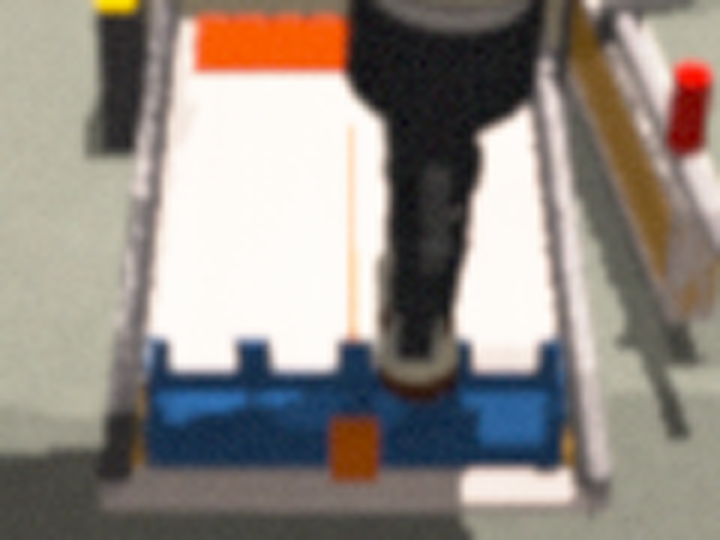

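View pics/wrist12.png

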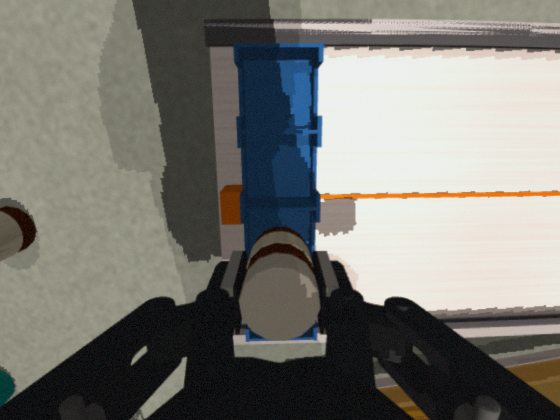

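Run:
```python
from h import *
sd=load("side","12")
for y in(-256,-273): 
  for z in (35,): print(inv(onz(sd,(299.8,266.0),z)), proj(sd,[*st(22,-273),35]))
for x in (-44,0,44): print(x,(proj(sd,[*st(x,-279.5),40])-[230,200])*6,(proj(sd,[*st(x,-233),40])-[230,200])*6)
print((proj(sd,[*st(22,-256),40])-[230,200])*6)
w=load("wrist","12")
P=[*st(22,-256),40];print(proj(w,P))
print("cap",onz(w,(280,293),80.5+20))
```

```text
[  26.78691886 -264.91301795] [298.00600373 268.17078924]
[  26.78691886 -264.91301795] [298.00600373 268.17078924]
-44 [250.83574132 410.04741874] [253.87995928 336.72310959]
0 [356.06577581 410.57865899] [355.10379566 337.17880903]
44 [461.4294557  411.05160219] [456.45190888 337.59239756]
[407.20636828 373.00224325]
[280.75321787 246.27389801]
cap [ 530.2100137  -146.61894821  100.5       ]
```

Call:
{"method": "send_rows", "body": {
  "increments": [
    {"dx": 0, "dy": 0, "dz": -0.25, "turn": 0, "claw": 0},
    {"dx": 0.12, "dy": 0, "dz": 0, "turn": 0, "claw": 0},
    {"dx": 0, "dy": 0, "dz": 0, "turn": 0, "claw": 0}
  ]
}}

```text
time: 15.25
tcp_pos: [530.5, -147.0, 90.0]
orientation: [[-0.992, 0.11, -0.058], [0.108, 0.994, 0.03], [0.061, 0.024, -0.998]]
ft_force: [0.4, -0.0, -0.4]
grip_width: 33.4
```

```bash
python3 -c "
from h import *
to(*pk(18),90,-1.471)
w=snap(tag='13')
crop('side','13',230,200,350,290,6,'si13')
"
```

```text
t 15.25 tcp [ 530.5 -147.    90. ] psi -1.461 w 33.4 tilt 0.065 f [ 0.4 -0.  -0.4]
units tool dx 0.027 dy 0.056 dz 0.004 turn -0.07
```

View pics/si13.png

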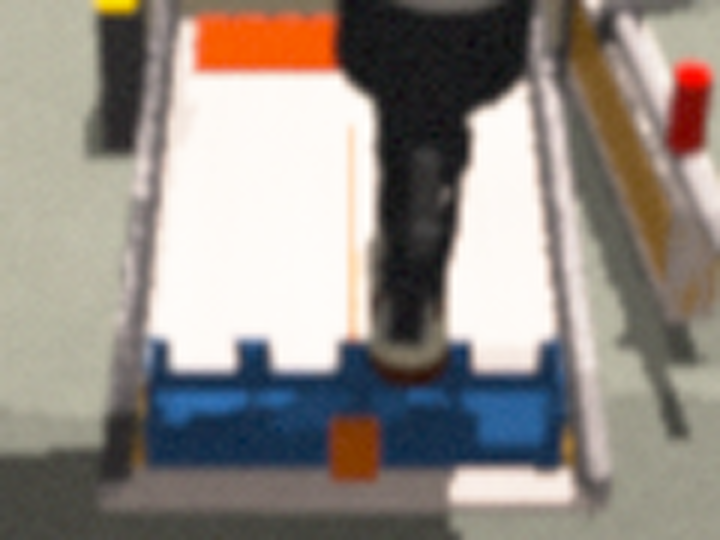

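Call:
{"method": "send_rows", "body": {
  "increments": [
    {"dx": 0, "dy": 0.05, "dz": 0.2, "turn": 0, "claw": 0},
    {"dx": 0, "dy": 0, "dz": 0.2, "turn": 0, "claw": 0},
    {"dx": 0, "dy": 0, "dz": 0.2, "turn": 0, "claw": 0},
    {"dx": 0, "dy": 0, "dz": 0.1, "turn": 0, "claw": 0}
  ]
}}

```text
time: 15.8
tcp_pos: [529.8, -143.7, 59.4]
orientation: [[-0.992, 0.11, -0.057], [0.108, 0.994, 0.03], [0.06, 0.024, -0.998]]
ft_force: [-0.6, -0.4, -0.7]
grip_width: 33.3
```

```bash
python3 -c "
from h import *
to(*pk(18),57,-1.471)
"
```

```text
t 15.80 tcp [ 529.8 -143.7   59.4] psi -1.461 w 33.3 tilt 0.065 f [-0.6 -0.4 -0.7]
units tool dx -0.004 dy -0.025 dz 0.060 turn -0.07
```

Call:
{"method": "send_rows", "body": {
  "increments": [
    {"dx": 0, "dy": 0, "dz": 0.1, "turn": 0, "claw": 0},
    {"dx": 0, "dy": 0, "dz": 0.05, "turn": 0, "claw": 0}
  ]
}}

```text
time: 16.0
tcp_pos: [529.5, -143.3, 52.7]
orientation: [[-0.992, 0.109, -0.058], [0.108, 0.994, 0.031], [0.061, 0.024, -0.998]]
ft_force: [-3.4, 0.6, 20.1]
grip_width: 33.2
```

```bash
python3 -c "
from h import *
to(*pk(18),57,-1.471)
"
```

```text
t 16.00 tcp [ 529.5 -143.3   52.7] psi -1.461 w 33.2 tilt 0.065 f [-3.4  0.6 20.1]
units tool dx -0.002 dy -0.030 dz -0.108 turn -0.07
```

Seated. Release and lift.

Call:
{"method": "send_rows", "body": {
  "increments": [
    {"dx": 0, "dy": 0, "dz": -0.05, "turn": 0, "claw": 0},
    {"dx": 0, "dy": 0, "dz": 0, "turn": 0, "claw": 0.6},
    {"dx": 0, "dy": 0, "dz": 0, "turn": 0, "claw": 0.6},
    {"dx": 0, "dy": 0, "dz": -0.3, "turn": 0, "claw": 0.6},
    {"dx": 0, "dy": 0, "dz": -0.6, "turn": 0, "claw": 0.75},
    {"dx": 0, "dy": 0, "dz": -0.6, "turn": 0, "claw": 0.75},
    {"dx": 0, "dy": 0, "dz": -0.6, "turn": 0, "claw": 0.75},
    {"dx": 0, "dy": 0, "dz": 0, "turn": 0, "claw": 0.75}
  ]
}}

```text
time: 16.8
tcp_pos: [535.5, -146.0, 144.5]
orientation: [[-0.992, 0.109, -0.056], [0.107, 0.994, 0.031], [0.059, 0.024, -0.998]]
ft_force: [0.3, 0.3, 0.1]
grip_width: 64.2
```

```bash
python3 -c "
from h import *
to(512,-335,130,-1.471)
w=snap(tag='14')
crop('side','14',230,200,350,290,6,'si14')
"
```

```text
t 16.80 tcp [ 535.5 -146.   144.5] psi -1.462 w 64.2 tilt 0.064 f [0.3 0.3 0.1]
units tool dx 0.055 dy -4.769 dz 0.250 turn -0.06
```

View pics/si14.png

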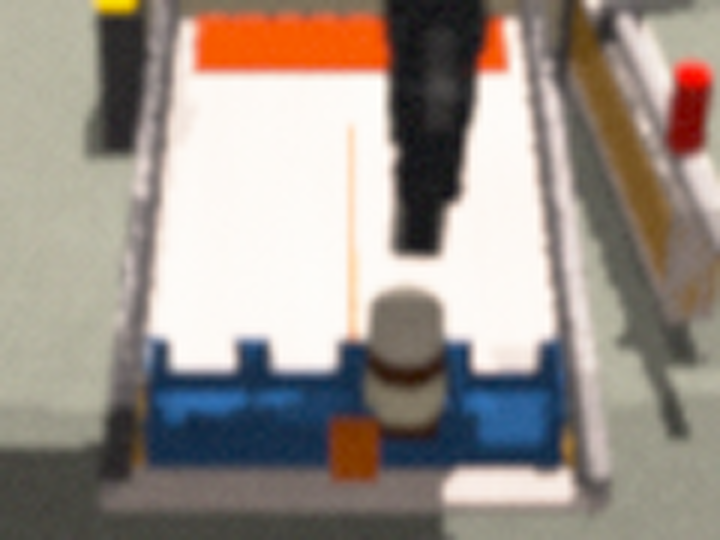

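View pics/wrist14.png

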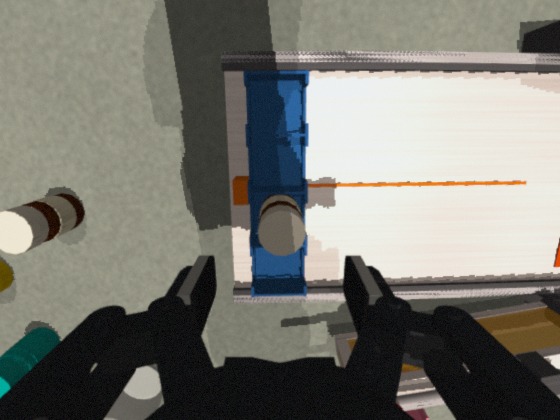

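Call:
{"method": "send_rows", "body": {
  "increments": [
    {"dx": 0, "dy": -0.4, "dz": 0, "turn": 0, "claw": 0.75},
    {"dx": 0, "dy": -0.7, "dz": 0, "turn": 0, "claw": 0.75},
    {"dx": 0, "dy": -0.7, "dz": 0, "turn": 0, "claw": 0.75},
    {"dx": 0, "dy": -0.7, "dz": 0, "turn": 0, "claw": 0.75},
    {"dx": 0, "dy": -0.7, "dz": 0, "turn": 0, "claw": 0.75},
    {"dx": 0, "dy": -0.5, "dz": 0, "turn": 0, "claw": 0.75},
    {"dx": 0, "dy": -0.3, "dz": 0, "turn": 0, "claw": 0.75},
    {"dx": 0, "dy": -0.1, "dz": 0, "turn": 0, "claw": 0.75}
  ]
}}

```text
time: 17.75
tcp_pos: [506.3, -319.8, 126.8]
orientation: [[-0.991, 0.11, -0.079], [0.107, 0.994, 0.037], [0.082, 0.028, -0.996]]
ft_force: [0.8, 0.7, -0.3]
grip_width: 64.0
```

```bash
python3 -c "
from h import *
to(512,-335,120,-1.471)
w=snap(tag='15')
"
```

```text
t 17.75 tcp [ 506.3 -319.8  126.8] psi -1.461 w 64.0 tilt 0.087 f [ 0.8  0.7 -0.3]
units tool dx -0.195 dy -0.366 dz 0.145 turn -0.07
```

View pics/wrist15.png

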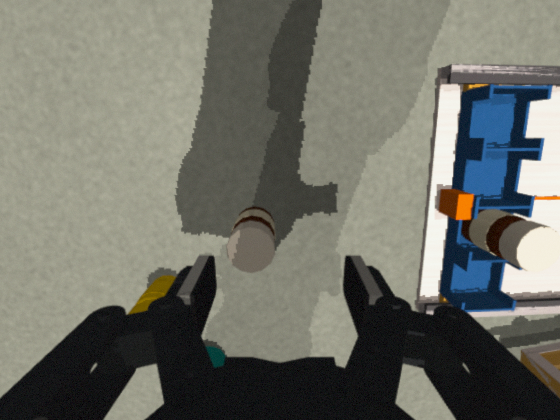

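View pics/side15.png

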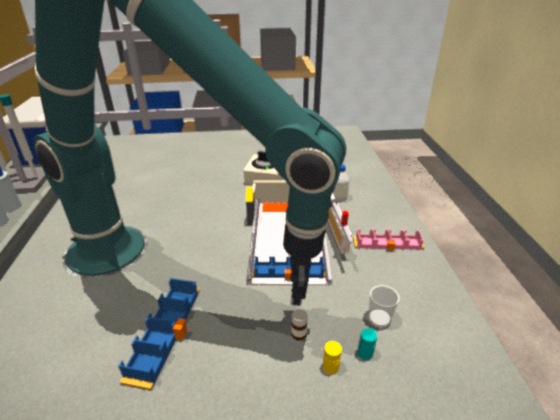

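```bash
python3 -c "
from h import *
w=load('wrist','15');p=onz(w,(251,246),65);print(p)
to(*p[:2],100,-1.471)
"
```

```text
[ 509.50420893 -336.81057472   65.        ]
t 17.90 tcp [ 507.6 -317.   127.4] psi -1.464 w 64.2 tilt 0.086 f [ 0.1 -0.3  0.7]
units tool dx -0.156 dy -0.506 dz 0.661 turn -0.05
```

Call:
{"method": "send_rows", "body": {
  "increments": [
    {"dx": -0.1, "dy": -0.25, "dz": 0.2, "turn": 0, "claw": 0.75},
    {"dx": -0.1, "dy": -0.2, "dz": 0.2, "turn": 0, "claw": 0.75},
    {"dx": 0, "dy": -0.05, "dz": 0.2, "turn": 0, "claw": 0.75},
    {"dx": 0, "dy": 0, "dz": 0, "turn": 0, "claw": 0.75}
  ]
}}

```text
time: 18.3
tcp_pos: [513.4, -334.6, 100.1]
orientation: [[-0.992, 0.101, -0.077], [0.098, 0.994, 0.039], [0.081, 0.031, -0.996]]
ft_force: [0.0, -0.6, -0.6]
grip_width: 64.0
```

```bash
python3 -c "
from h import *
to(511.5,-336,46,-1.471)
w=snap(tag='16')
"
```

```text
t 18.30 tcp [ 513.4 -334.6  100.1] psi -1.470 w 64.0 tilt 0.086 f [ 0.  -0.6 -0.6]
units tool dx -0.065 dy -0.080 dz 1.350 turn -0.01
```

View pics/wrist16.png

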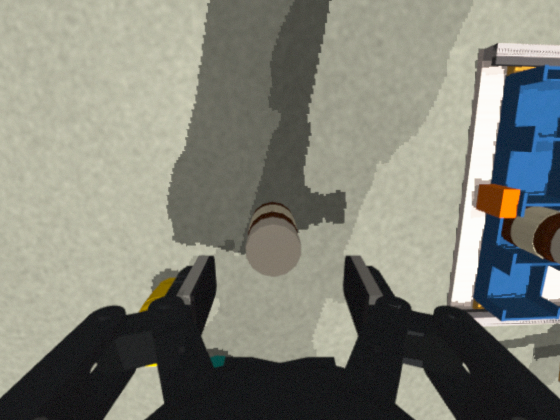

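Call:
{"method": "send_rows", "body": {
  "increments": [
    {"dx": -0.03, "dy": -0.05, "dz": 0.35, "turn": 0, "claw": 0.75},
    {"dx": -0.03, "dy": -0.03, "dz": 0.4, "turn": 0, "claw": 0.75},
    {"dx": 0, "dy": 0, "dz": 0.35, "turn": 0, "claw": 0.75},
    {"dx": 0, "dy": 0, "dz": 0.15, "turn": 0, "claw": 0.75},
    {"dx": 0, "dy": 0, "dz": 0, "turn": 0, "claw": 0.75}
  ]
}}

```text
time: 18.95
tcp_pos: [512.3, -335.6, 47.1]
orientation: [[-0.992, 0.1, -0.076], [0.097, 0.995, 0.038], [0.079, 0.03, -0.996]]
ft_force: [-0.1, -0.0, -0.3]
grip_width: 64.2
```

```bash
python3 -c "
from h import *
to(511.5,-336,46,-1.471)
"
```

```text
t 18.95 tcp [ 512.3 -335.6   47.1] psi -1.471 w 64.2 tilt 0.084 f [-0.1 -0.  -0.3]
units tool dx 0.017 dy -0.013 dz 0.029 turn -0.00
```

Call:
{"method": "send_rows", "body": {
  "increments": [
    {"dx": 0, "dy": 0, "dz": 0, "turn": 0, "claw": 0},
    {"dx": 0, "dy": 0, "dz": 0, "turn": 0, "claw": 0},
    {"dx": 0, "dy": 0, "dz": 0, "turn": 0, "claw": 0},
    {"dx": 0, "dy": 0, "dz": 0, "turn": 0, "claw": 0},
    {"dx": 0, "dy": 0, "dz": -0.5, "turn": 0, "claw": 0},
    {"dx": 0, "dy": 0, "dz": -0.7, "turn": 0, "claw": 0},
    {"dx": 0, "dy": 0, "dz": -0.5, "turn": 0, "claw": 0},
    {"dx": 0, "dy": 0, "dz": -0.2, "turn": 0, "claw": 0}
  ]
}}

```text
time: 19.75
tcp_pos: [517.4, -337.8, 124.4]
orientation: [[-0.992, 0.1, -0.078], [0.097, 0.995, 0.039], [0.081, 0.032, -0.996]]
ft_force: [-0.2, 0.8, 0.0]
grip_width: 33.2
```

```bash
python3 -c "
from h import *
to(*pk(-22),115,-1.471)
"
```

```text
t 19.75 tcp [ 517.4 -337.8  124.4] psi -1.471 w 33.2 tilt 0.087 f [-0.2  0.8  0. ]
units tool dx 1.141 dy 4.824 dz 0.482 turn -0.00
```

Call:
{"method": "send_rows", "body": {
  "increments": [
    {"dx": 0.1, "dy": 0.4, "dz": 0, "turn": 0, "claw": 0},
    {"dx": 0.15, "dy": 0.6, "dz": 0, "turn": 0, "claw": 0},
    {"dx": 0.2, "dy": 0.7, "dz": 0, "turn": 0, "claw": 0},
    {"dx": 0.2, "dy": 0.7, "dz": 0, "turn": 0, "claw": 0},
    {"dx": 0.2, "dy": 0.7, "dz": 0, "turn": 0, "claw": 0},
    {"dx": 0.15, "dy": 0.6, "dz": 0, "turn": 0, "claw": 0},
    {"dx": 0.1, "dy": 0.4, "dz": 0, "turn": 0, "claw": 0},
    {"dx": 0.05, "dy": 0.1, "dz": 0, "turn": 0, "claw": 0}
  ]
}}

```text
time: 20.55
tcp_pos: [481.3, -151.9, 128.7]
orientation: [[-0.991, 0.098, -0.086], [0.095, 0.995, 0.043], [0.089, 0.035, -0.995]]
ft_force: [-0.7, 1.0, -1.4]
grip_width: 33.4
```

```bash
python3 -c "
from h import *
to(*pk(-22),115,-1.471)
"
```

```text
t 20.55 tcp [ 481.3 -151.9  128.7] psi -1.472 w 33.4 tilt 0.096 f [-0.7  1.  -1.4]
units tool dx -0.215 dy 0.287 dz 0.335 turn 0.01
```

Call:
{"method": "send_rows", "body": {
  "increments": [
    {"dx": -0.1, "dy": 0.1, "dz": 0.1, "turn": 0, "claw": 0},
    {"dx": -0.1, "dy": 0.1, "dz": 0.15, "turn": 0, "claw": 0},
    {"dx": 0, "dy": 0.05, "dz": 0.15, "turn": 0, "claw": 0},
    {"dx": 0, "dy": 0, "dz": 0.1, "turn": 0, "claw": 0}
  ]
}}

```text
time: 20.95
tcp_pos: [489.4, -143.2, 106.3]
orientation: [[-0.991, 0.101, -0.085], [0.097, 0.994, 0.042], [0.089, 0.034, -0.995]]
ft_force: [-0.3, 0.2, -0.9]
grip_width: 33.2
```

```bash
python3 -c "
from h import *
to(*pk(-22),95,-1.471)
w=snap(tag='17')
crop('side','17',230,200,350,290,6,'si17')
sd=w['side']
for z in (50,60,75): print(z,(proj(sd,[*st(-22,-256),z])-[230,200])*6)
"
```

```text
t 20.95 tcp [ 489.4 -143.2  106.3] psi -1.470 w 33.2 tilt 0.095 f [-0.3  0.2 -0.9]
units tool dx -0.031 dy 0.052 dz 0.282 turn -0.01
50 [303.88852025 354.85031192]
60 [303.80813122 336.95449985]
75 [303.68557311 309.70769343]
```

View pics/si17.png

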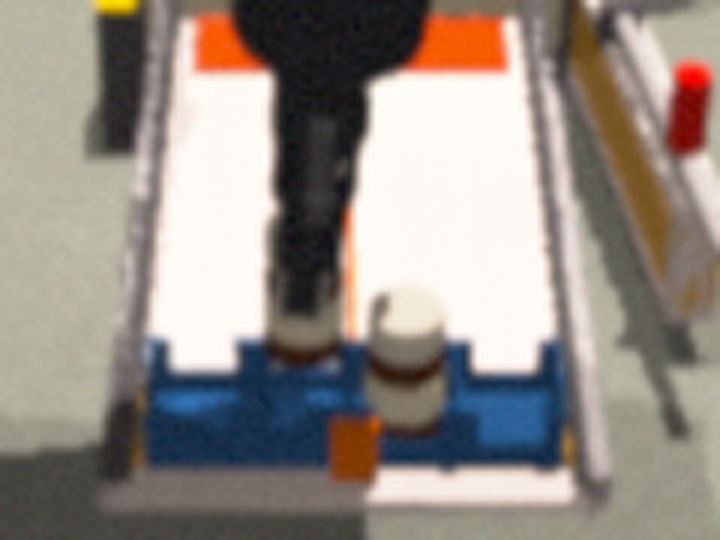

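View pics/wrist17.png

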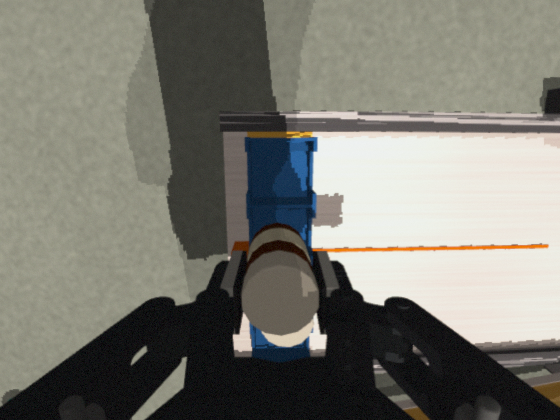

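Call:
{"method": "send_rows", "body": {
  "increments": [
    {"dx": -0.03, "dy": 0, "dz": 0.2, "turn": 0, "claw": 0},
    {"dx": -0.02, "dy": 0, "dz": 0.3, "turn": 0, "claw": 0},
    {"dx": -0.02, "dy": 0, "dz": 0.2, "turn": 0, "claw": 0},
    {"dx": -0.01, "dy": 0, "dz": 0.1, "turn": 0, "claw": 0}
  ]
}}

```text
time: 21.5
tcp_pos: [490.0, -143.5, 72.4]
orientation: [[-0.991, 0.103, -0.084], [0.1, 0.994, 0.042], [0.088, 0.033, -0.996]]
ft_force: [-0.9, -0.1, -1.3]
grip_width: 33.2
```

```bash
python3 -c "
from h import *
to(*pk(-22),57,-1.471)
"
```

```text
t 21.50 tcp [ 490.  -143.5   72.4] psi -1.468 w 33.2 tilt 0.094 f [-0.9 -0.1 -1.3]
units tool dx -0.025 dy 0.056 dz 0.386 turn -0.02
```

Inside the pocket without contact; continue down.

Call:
{"method": "send_rows", "body": {
  "increments": [
    {"dx": -0.02, "dy": 0.03, "dz": 0.2, "turn": 0, "claw": 0},
    {"dx": -0.01, "dy": 0.02, "dz": 0.15, "turn": 0, "claw": 0},
    {"dx": 0, "dy": 0, "dz": 0.06, "turn": 0, "claw": 0}
  ]
}}

```text
time: 21.8
tcp_pos: [490.4, -141.3, 56.5]
orientation: [[-0.991, 0.103, -0.085], [0.1, 0.994, 0.04], [0.089, 0.032, -0.996]]
ft_force: [-9.6, -0.4, 41.2]
grip_width: 33.7
```

```bash
python3 -c "
from h import *
to(*pk(-22),57,-1.471)
"
```

```text
t 21.80 tcp [ 490.4 -141.3   56.5] psi -1.467 w 33.7 tilt 0.094 f [-9.6 -0.4 41.2]
units tool dx 0.016 dy 0.013 dz -0.011 turn -0.02
```

Call:
{"method": "send_rows", "body": {
  "increments": [
    {"dx": 0, "dy": 0, "dz": -0.04, "turn": 0, "claw": 0},
    {"dx": 0, "dy": 0, "dz": 0, "turn": 0, "claw": 0.6},
    {"dx": 0, "dy": 0, "dz": 0, "turn": 0, "claw": 0.6},
    {"dx": -0.05, "dy": 0, "dz": -0.4, "turn": 0, "claw": 0.6},
    {"dx": 0, "dy": 0, "dz": -0.7, "turn": 0, "claw": 0.7},
    {"dx": 0, "dy": 0, "dz": -1, "turn": 0, "claw": 0.7},
    {"dx": 0, "dy": 0, "dz": -1, "turn": 0, "claw": 0.7},
    {"dx": 0, "dy": 0, "dz": -1, "turn": 0, "claw": 0.7}
  ]
}}

```text
time: 22.6
tcp_pos: [503.2, -146.5, 219.5]
orientation: [[-0.99, 0.102, -0.098], [0.098, 0.994, 0.045], [0.102, 0.035, -0.994]]
ft_force: [0.7, -0.8, -0.2]
grip_width: 60.0
```

```bash
python3 -c "
from h import *
w=snap(tag='18')
to(612.5,282,230,-1.471)
crop('side','18',230,200,350,290,6,'si18')
"
```

```text
t 22.75 tcp [ 505.4 -147.   221. ] psi -1.469 w 60.0 tilt 0.101 f [ 0.3  0.1 -0.5]
units tool dx -1.578 dy 10.944 dz -0.012 turn -0.01
```

View pics/si18.png

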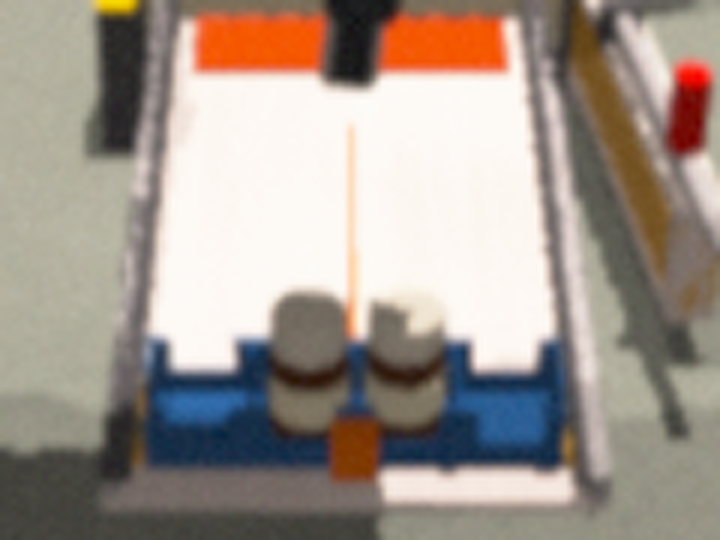

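View pics/scene18.png

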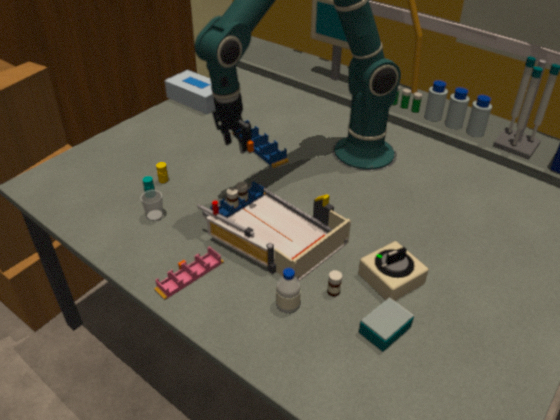

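```bash
python3 -c "
from h import *
sc=load('scene','18');w=load('wrist','3')
print('bottle',onz(sc,(289,272.5),118))
print('jarC',onz(sc,(335,275.5),65))
for p in ((388,246),(428,268),(399,298),(360,268)): print('box',onz(sc,p,60))
for p in ((387,303),(413,317),(387,346),(360,322)): print('tip',onz(sc,p,45))
print('green',onz(sc,(379,255.6),60))
"
```

```text
bottle [720.34081949 219.0804431  118.        ]
jarC [616.03896537 284.81069636  65.        ]
box [433.39614863 333.5636443   60.        ]
box [440.01075279 455.72085235  60.        ]
box [576.29803647 445.28291061  60.        ]
box [550.15773792 317.80433688  60.        ]
tip [595.74696583 425.55763507  45.        ]
tip [594.79759922 496.26803368  45.        ]
tip [705.60816884 488.82693855  45.        ]
tip [685.8650521  404.60309996  45.        ]
green [480.40884151 333.09101291  60.        ]
```

Call:
{"method": "send_rows", "body": {
  "increments": [
    {"dx": 0, "dy": 0.4, "dz": 0, "turn": 0, "claw": 0.75},
    {"dx": -0.1, "dy": 0.6, "dz": 0, "turn": 0, "claw": 0.75},
    {"dx": -0.1, "dy": 0.8, "dz": 0, "turn": 0, "claw": 0.75},
    {"dx": -0.2, "dy": 0.8, "dz": 0, "turn": 0, "claw": 0.75},
    {"dx": -0.2, "dy": 0.8, "dz": 0, "turn": 0, "claw": 0.75},
    {"dx": -0.2, "dy": 0.8, "dz": 0, "turn": 0, "claw": 0.75},
    {"dx": -0.2, "dy": 0.8, "dz": 0, "turn": 0, "claw": 0.75},
    {"dx": -0.2, "dy": 0.8, "dz": 0, "turn": 0, "claw": 0.75}
  ]
}}

```text
time: 23.55
tcp_pos: [569.8, 90.8, 211.0]
orientation: [[-0.988, 0.108, -0.114], [0.103, 0.994, 0.046], [0.118, 0.033, -0.992]]
ft_force: [0.4, 0.5, 0.4]
grip_width: 64.1
```

```bash
python3 -c "
from h import *
to(612.5,282,200,-1.471)
"
```

```text
t 23.55 tcp [569.8  90.8 211. ] psi -1.463 w 64.1 tilt 0.123 f [0.4 0.5 0.4]
units tool dx -0.593 dy 4.856 dz 0.370 turn -0.05
```

```bash
python3 -c "
from h import *
to(790,180,230,-1.471)
s=pose();print(np.round(s['q'],3))
"
```

```text
t 23.55 tcp [569.8  90.8 211. ] psi -1.463 w 64.1 tilt 0.123 f [0.4 0.5 0.4]
units tool dx -5.150 dy 2.825 dz -0.998 turn -0.05
[ 0.14   0.481 -0.428  1.719  0.136  1.084  1.141]
```

Call:
{"method": "send_rows", "body": {
  "increments": [
    {"dx": -0.4, "dy": 0.2, "dz": -0.1, "turn": 0, "claw": 0.75},
    {"dx": -0.6, "dy": 0.2, "dz": -0.15, "turn": 0, "claw": 0.75},
    {"dx": -0.7, "dy": 0.2, "dz": -0.1, "turn": 0, "claw": 0.75},
    {"dx": -0.7, "dy": 0.2, "dz": -0.1, "turn": 0, "claw": 0.75},
    {"dx": -0.7, "dy": 0.2, "dz": -0.1, "turn": 0, "claw": 0.75},
    {"dx": -0.7, "dy": 0.2, "dz": -0.1, "turn": 0, "claw": 0.75},
    {"dx": -0.5, "dy": 0.2, "dz": -0.1, "turn": 0, "claw": 0.75},
    {"dx": -0.3, "dy": 0.1, "dz": -0.1, "turn": 0, "claw": 0.75}
  ]
}}

```text
time: 24.35
tcp_pos: [754.2, 156.4, 203.7]
orientation: [[-0.985, 0.087, -0.147], [0.08, 0.996, 0.048], [0.15, 0.035, -0.988]]
ft_force: [-0.7, -0.3, -0.7]
grip_width: 64.1
```

```bash
python3 -c "
from h import *
to(790,180,230,-1.471)
s=pose();print(np.round(s['q'],3),np.round(s['orientation'],3))
"
```

```text
t 24.35 tcp [754.2 156.4 203.7] psi -1.484 w 64.1 tilt 0.154 f [-0.7 -0.3 -0.7]
units tool dx -0.735 dy 0.687 dz -0.752 turn 0.09
[-0.023  0.828 -0.376  1.134  0.189  1.35   1.132] [[-0.985  0.087 -0.147]
 [ 0.08   0.996  0.048]
 [ 0.15   0.035 -0.988]]
```

Call:
{"method": "send_rows", "body": {
  "increments": [
    {"dx": 0, "dy": 0, "dz": 0, "turn": 0, "claw": 0.75},
    {"dx": 0, "dy": 0, "dz": 0, "turn": 0, "claw": 0.75},
    {"dx": 0, "dy": 0, "dz": 0, "turn": 0, "claw": 0.75},
    {"dx": 0, "dy": 0, "dz": 0, "turn": 0, "claw": 0.75},
    {"dx": 0, "dy": 0, "dz": 0, "turn": 0, "claw": 0.75},
    {"dx": 0, "dy": 0, "dz": 0, "turn": 0, "claw": 0.75},
    {"dx": 0, "dy": 0, "dz": 0, "turn": 0, "claw": 0.75},
    {"dx": 0, "dy": 0, "dz": 0, "turn": 0, "claw": 0.75}
  ]
}}

```text
time: 25.15
tcp_pos: [749.3, 160.5, 197.6]
orientation: [[-0.984, 0.083, -0.157], [0.077, 0.996, 0.047], [0.16, 0.034, -0.986]]
ft_force: [-0.2, -0.9, -0.6]
grip_width: 63.9
```

```bash
python3 -c "
from h import *
to(790,180,230,-1.471)
s=pose();print(np.round(s['q'],3),np.round(s['orientation'],3))
"
```

```text
t 25.15 tcp [749.3 160.5 197.6] psi -1.487 w 63.9 tilt 0.164 f [-0.2 -0.9 -0.6]
units tool dx -0.833 dy 0.599 dz -0.935 turn 0.11
[-0.027  0.831 -0.377  1.143  0.188  1.348  1.129] [[-0.984  0.083 -0.157]
 [ 0.077  0.996  0.047]
 [ 0.16   0.034 -0.986]]
```

```bash
python3 -c "
from h import *
to(480,150,215,-1.471)
"
```

```text
t 25.15 tcp [749.3 160.5 197.6] psi -1.487 w 63.9 tilt 0.164 f [-0.2 -0.9 -0.6]
units tool dx 6.676 dy -0.806 dz 0.617 turn 0.11
```

Call:
{"method": "send_rows", "body": {
  "increments": [
    {"dx": 0.5, "dy": 0, "dz": 0, "turn": 0, "claw": 0.75},
    {"dx": 0.8, "dy": 0, "dz": 0, "turn": 0, "claw": 0.75},
    {"dx": 1, "dy": 0, "dz": 0.1, "turn": 0, "claw": 0.75},
    {"dx": 1, "dy": 0, "dz": 0.1, "turn": 0, "claw": 0.75},
    {"dx": 1, "dy": 0, "dz": 0.1, "turn": 0, "claw": 0.75},
    {"dx": 1, "dy": 0, "dz": 0.1, "turn": 0, "claw": 0.75},
    {"dx": 0.8, "dy": 0, "dz": 0.1, "turn": 0, "claw": 0.75},
    {"dx": 0.5, "dy": 0, "dz": 0.1, "turn": 0, "claw": 0.75}
  ]
}}

```text
time: 25.95
tcp_pos: [478.8, 181.0, 216.1]
orientation: [[-0.985, 0.089, -0.15], [0.083, 0.995, 0.047], [0.154, 0.034, -0.987]]
ft_force: [-0.6, 0.4, 1.4]
grip_width: 63.7
```

```bash
python3 -c "
from h import *
to(480,150,215,-1.471)
s=pose();print(np.round(s['q'],3),np.round(s['orientation'],3))
"
```

```text
t 25.95 tcp [478.8 181.  216.1] psi -1.482 w 63.7 tilt 0.158 f [-0.6  0.4  1.4]
units tool dx -0.098 dy -0.770 dz -0.014 turn 0.07
[ 0.028  0.39  -0.493  1.856  0.084  1.056  0.995] [[-0.985  0.089 -0.15 ]
 [ 0.083  0.995  0.047]
 [ 0.154  0.034 -0.987]]
```

Call:
{"method": "send_rows", "body": {
  "increments": [
    {"dx": 0, "dy": 0, "dz": 0, "turn": 0, "claw": 0.75},
    {"dx": 0, "dy": 0, "dz": 0, "turn": 0, "claw": 0.75},
    {"dx": 0, "dy": 0, "dz": 0, "turn": 0, "claw": 0.75},
    {"dx": 0, "dy": 0, "dz": 0, "turn": 0, "claw": 0.75},
    {"dx": 0, "dy": 0, "dz": 0, "turn": 0, "claw": 0.75},
    {"dx": 0, "dy": 0, "dz": 0, "turn": 0, "claw": 0.75},
    {"dx": 0, "dy": 0, "dz": 0, "turn": 0, "claw": 0.75},
    {"dx": 0, "dy": 0, "dz": 0, "turn": 0, "claw": 0.75}
  ]
}}

```text
time: 26.75
tcp_pos: [481.3, 180.6, 217.1]
orientation: [[-0.985, 0.09, -0.147], [0.084, 0.995, 0.048], [0.151, 0.035, -0.988]]
ft_force: [0.1, 0.0, 0.4]
grip_width: 64.2
```

```bash
python3 -c "
from h import *
to(480,150,215,-1.471)
s=pose();print(np.round(s['q'],3),np.round(s['orientation'],3))
"
```

```text
t 26.75 tcp [481.3 180.6 217.1] psi -1.480 w 64.2 tilt 0.155 f [0.1 0.  0.4]
units tool dx -0.039 dy -0.767 dz 0.019 turn 0.06
[ 0.029  0.391 -0.491  1.852  0.085  1.056  0.996] [[-0.985  0.09  -0.147]
 [ 0.084  0.995  0.048]
 [ 0.151  0.035 -0.988]]
```

```bash
python3 -c "
from h import *
to(400,220,110,-1.471)
"
```

```text
t 26.75 tcp [481.3 180.6 217.1] psi -1.480 w 64.2 tilt 0.155 f [0.1 0.  0.4]
units tool dx 1.682 dy 0.701 dz 2.991 turn 0.06
```

Call:
{"method": "send_rows", "body": {
  "increments": [
    {"dx": 0.4, "dy": 0.3, "dz": 0, "turn": 0, "claw": 0.75},
    {"dx": 0.6, "dy": 0.3, "dz": 0.1, "turn": 0, "claw": 0.75},
    {"dx": 0.5, "dy": 0.3, "dz": 0.3, "turn": 0, "claw": 0.75},
    {"dx": 0.3, "dy": 0.1, "dz": 0.5, "turn": 0, "claw": 0.75},
    {"dx": 0.1, "dy": 0, "dz": 0.5, "turn": 0, "claw": 0.75},
    {"dx": 0, "dy": 0, "dz": 0.5, "turn": 0, "claw": 0.75},
    {"dx": 0, "dy": 0, "dz": 0.3, "turn": 0, "claw": 0.75},
    {"dx": 0, "dy": 0, "dz": 0.2, "turn": 0, "claw": 0.75}
  ]
}}

```text
time: 27.55
tcp_pos: [388.0, 239.5, 135.4]
orientation: [[-0.986, 0.085, -0.144], [0.079, 0.996, 0.051], [0.147, 0.039, -0.988]]
ft_force: [-0.0, -0.3, 0.7]
grip_width: 63.9
```

```bash
python3 -c "
from h import *
to(400,220,110,-1.471)
s=pose();print(np.round(s['q'],3),np.round(s['orientation'],3))
"
```

```text
t 27.55 tcp [388.  239.5 135.4] psi -1.485 w 63.9 tilt 0.153 f [-0.  -0.3  0.7]
units tool dx -0.429 dy -0.484 dz 0.560 turn 0.10
[-0.11   0.418 -0.523  2.061  0.111  0.807  0.803] [[-0.986  0.085 -0.144]
 [ 0.079  0.996  0.051]
 [ 0.147  0.039 -0.988]]
```

Call:
{"method": "send_rows", "body": {
  "increments": [
    {"dx": -0.1, "dy": -0.1, "dz": 0.2, "turn": 0, "claw": 0.75},
    {"dx": 0, "dy": 0, "dz": 0, "turn": 0, "claw": 0.75},
    {"dx": 0, "dy": 0, "dz": 0, "turn": 0, "claw": 0.75},
    {"dx": 0, "dy": 0, "dz": 0, "turn": 0, "claw": 0.75},
    {"dx": 0, "dy": 0, "dz": 0, "turn": 0, "claw": 0.75},
    {"dx": 0, "dy": 0, "dz": 0, "turn": 0, "claw": 0.75},
    {"dx": 0, "dy": 0, "dz": 0, "turn": 0, "claw": 0.75},
    {"dx": 0, "dy": 0, "dz": 0, "turn": 0, "claw": 0.75}
  ]
}}

```text
time: 28.35
tcp_pos: [392.3, 235.9, 127.6]
orientation: [[-0.986, 0.087, -0.141], [0.08, 0.995, 0.053], [0.145, 0.041, -0.989]]
ft_force: [1.5, -0.2, -0.2]
grip_width: 64.2
```

```bash
python3 -c "
from h import *
to(400,220,110,-1.471)
s=pose();print(np.round(s['q'],3),np.round(s['orientation'],3),np.round(s['effort'],2))
"
```

```text
t 28.35 tcp [392.3 235.9 127.6] psi -1.484 w 64.2 tilt 0.150 f [ 1.5 -0.2 -0.2]
units tool dx -0.286 dy -0.396 dz 0.387 turn 0.08
[-0.107  0.432 -0.515  2.063  0.12   0.79   0.807] [[-0.986  0.087 -0.141]
 [ 0.08   0.995  0.053]
 [ 0.145  0.041 -0.989]] [ 1.000e-02 -4.004e+01 -5.170e+00 -1.771e+01 -3.200e-01  2.700e-01
 -0.000e+00]
```

```bash
python3 -c "
from h import *
to(600,282,150,-1.471)
"
```

```text
t 28.35 tcp [392.3 235.9 127.6] psi -1.484 w 64.2 tilt 0.150 f [ 1.5 -0.2 -0.2]
units tool dx -4.948 dy 1.623 dz -1.224 turn 0.08
```

Call:
{"method": "send_rows", "body": {
  "increments": [
    {"dx": -0.1, "dy": 0, "dz": -0.4, "turn": 0, "claw": 0.75},
    {"dx": -0.4, "dy": 0.1, "dz": -0.3, "turn": 0, "claw": 0.75},
    {"dx": -0.5, "dy": 0.2, "dz": -0.1, "turn": 0, "claw": 0.75},
    {"dx": -0.5, "dy": 0.2, "dz": -0.1, "turn": 0, "claw": 0.75},
    {"dx": -0.6, "dy": 0.2, "dz": -0.1, "turn": 0, "claw": 0.75},
    {"dx": -0.6, "dy": 0.2, "dz": -0.1, "turn": 0, "claw": 0.75},
    {"dx": -0.6, "dy": 0.2, "dz": -0.1, "turn": 0, "claw": 0.75},
    {"dx": -0.5, "dy": 0.1, "dz": -0.1, "turn": 0, "claw": 0.75}
  ]
}}

```text
time: 29.15
tcp_pos: [556.1, 269.5, 160.0]
orientation: [[-0.986, 0.084, -0.143], [0.078, 0.996, 0.05], [0.147, 0.038, -0.988]]
ft_force: [0.5, 0.9, -0.0]
grip_width: 64.4
```

```bash
python3 -c "
from h import *
to(600,282,150,-1.471)
w=snap(tag='19')
"
```

```text
t 29.15 tcp [556.1 269.5 160. ] psi -1.487 w 64.4 tilt 0.151 f [ 0.5  0.9 -0. ]
units tool dx -1.095 dy 0.393 dz 0.107 turn 0.10
```

View pics/wrist19.png

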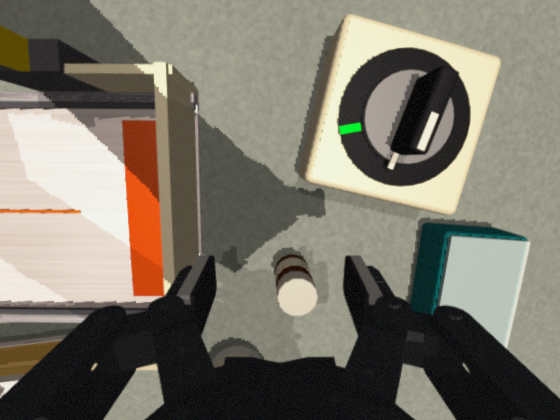

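View pics/scene19.png

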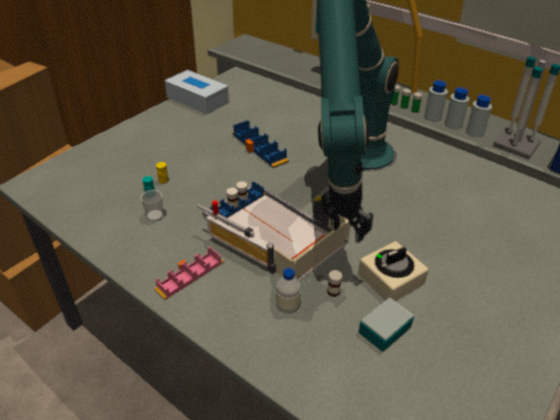

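Run:
```python
from h import *
w=load('wrist','19');p=onz(w,(297,296),65);print("jar",p)
to(p[0],p[1],100,-1.471)
a=onz(w,(403,116),68)
pt=onz(w,(392.5,163),68);g=onz(w,(346,128.5),62);print(a,pt,g,np.linalg.norm(pt-a),np.linalg.norm((g-a)[:2]))
crop('wrist','19',290,0,510,220,3.5,'w19d')
```

```text
jar [611.03989195 281.28594711  65.        ]
t 29.30 tcp [555.5 268.8 159.6] psi -1.485 w 64.4 tilt 0.152 f [-0.3 -0.1 -0.8]
units tool dx -1.564 dy 0.372 dz 1.290 turn 0.10
[477.53884072 370.19416201  68.        ] [511.33468407 361.13215548  68.        ] [482.77604884 328.72249567  62.        ] 34.989698340892524 41.80104612882084
```

View pics/w19d.png

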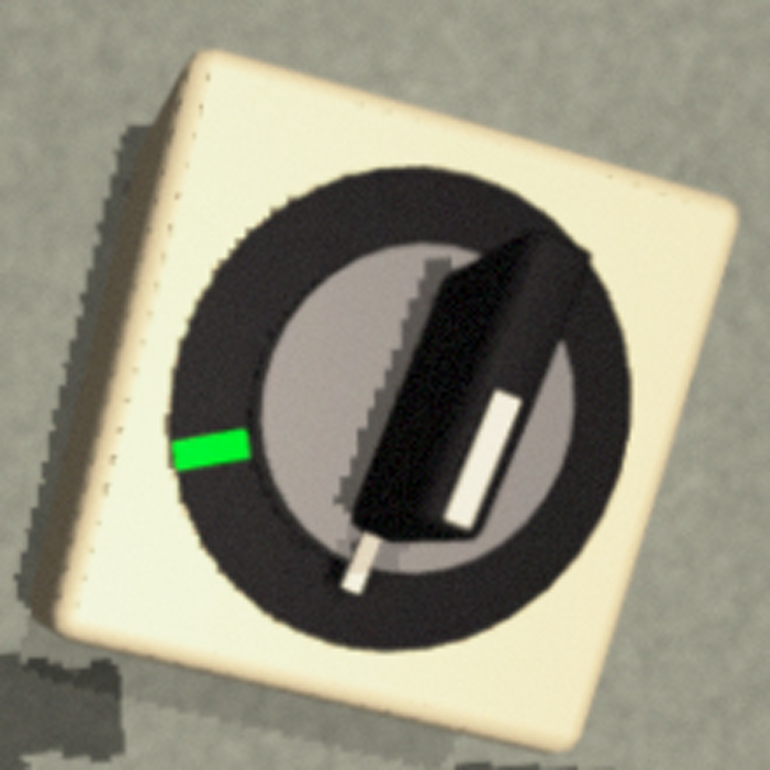

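Call:
{"method": "send_rows", "body": {
  "increments": [
    {"dx": -0.4, "dy": 0.1, "dz": 0.1, "turn": 0, "claw": 0.75},
    {"dx": -0.5, "dy": 0.1, "dz": 0.2, "turn": 0, "claw": 0.75},
    {"dx": -0.4, "dy": 0.1, "dz": 0.2, "turn": 0, "claw": 0.75},
    {"dx": -0.2, "dy": 0.05, "dz": 0.2, "turn": 0, "claw": 0.75},
    {"dx": -0.1, "dy": 0, "dz": 0.1, "turn": 0, "claw": 0.75},
    {"dx": 0, "dy": 0, "dz": 0, "turn": 0, "claw": 0.75}
  ]
}}

```text
time: 29.9
tcp_pos: [609.7, 280.1, 117.4]
orientation: [[-0.985, 0.081, -0.15], [0.074, 0.996, 0.047], [0.153, 0.036, -0.988]]
ft_force: [-0.7, 0.7, -0.6]
grip_width: 64.1
```

```bash
python3 -c "
from h import *
to(612,281.5,48,-1.471)
w=snap(('wrist',),tag='20')
crop('wrist','20',180,150,400,330,3,'w20')
"
```

```text
t 29.90 tcp [609.7 280.1 117.4] psi -1.490 w 64.1 tilt 0.157 f [-0.7  0.7 -0.6]
units tool dx -0.321 dy -0.022 dz 1.705 turn 0.13
```

View pics/w20.png

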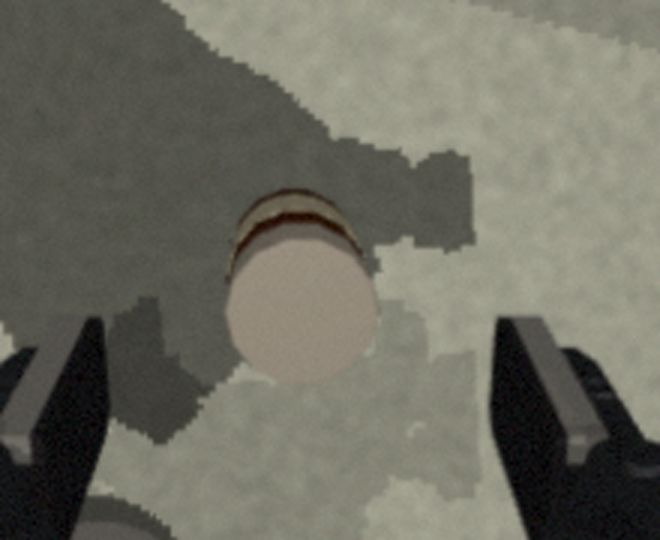

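Call:
{"method": "send_rows", "body": {
  "increments": [
    {"dx": -0.08, "dy": 0, "dz": 0.4, "turn": 0.1, "claw": 0.75},
    {"dx": -0.08, "dy": 0, "dz": 0.5, "turn": 0, "claw": 0.75},
    {"dx": -0.08, "dy": 0, "dz": 0.4, "turn": 0, "claw": 0.75},
    {"dx": -0.05, "dy": 0, "dz": 0.2, "turn": 0, "claw": 0.75},
    {"dx": -0.03, "dy": 0, "dz": 0.1, "turn": 0, "claw": 0.75}
  ]
}}

```text
time: 30.45
tcp_pos: [611.4, 282.8, 50.3]
orientation: [[-0.984, 0.096, -0.148], [0.09, 0.995, 0.048], [0.152, 0.034, -0.988]]
ft_force: [0.2, 0.2, -0.5]
grip_width: 63.9
```

```bash
python3 -c "
from h import *
to(612,281.5,48,-1.471)
"
```

```text
t 30.45 tcp [611.4 282.8  50.3] psi -1.474 w 63.9 tilt 0.156 f [ 0.2  0.2 -0.5]
units tool dx -0.026 dy -0.033 dz 0.052 turn 0.02
```

Call:
{"method": "send_rows", "body": {
  "increments": [
    {"dx": 0, "dy": 0, "dz": 0, "turn": 0, "claw": 0},
    {"dx": 0, "dy": 0, "dz": 0, "turn": 0, "claw": 0},
    {"dx": 0, "dy": 0, "dz": 0, "turn": 0, "claw": 0},
    {"dx": 0, "dy": 0, "dz": 0, "turn": 0, "claw": 0},
    {"dx": 0.03, "dy": 0, "dz": -0.4, "turn": 0, "claw": 0},
    {"dx": 0.06, "dy": 0, "dz": -0.6, "turn": 0, "claw": 0},
    {"dx": 0.06, "dy": 0, "dz": -0.6, "turn": 0, "claw": 0},
    {"dx": 0.06, "dy": 0, "dz": -0.6, "turn": 0, "claw": 0}
  ]
}}

```text
time: 31.25
tcp_pos: [615.1, 278.7, 141.9]
orientation: [[-0.984, 0.096, -0.152], [0.09, 0.995, 0.047], [0.156, 0.032, -0.987]]
ft_force: [-0.3, 0.1, -0.8]
grip_width: 33.0
```

```bash
python3 -c "
from h import *
to(500,0,190,-1.471)
w=snap(('scene','side'),tag='21')
crop('scene','21',250,190,450,340,4,'sc21')
"
```

```text
t 31.25 tcp [615.1 278.7 141.9] psi -1.474 w 33.0 tilt 0.159 f [-0.3  0.1 -0.8]
units tool dx 2.390 dy -7.169 dz -1.075 turn 0.02
```

View pics/sc21.png

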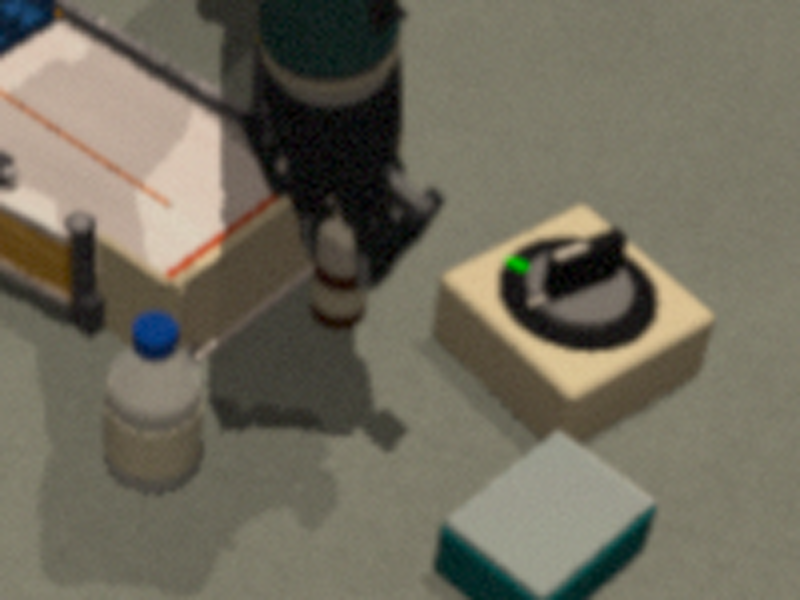

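Call:
{"method": "send_rows", "body": {
  "increments": [
    {"dx": 0.1, "dy": 0, "dz": -0.5, "turn": 0, "claw": 0},
    {"dx": 0.2, "dy": -0.4, "dz": -0.4, "turn": 0, "claw": 0},
    {"dx": 0.3, "dy": -0.6, "dz": 0, "turn": 0, "claw": 0},
    {"dx": 0.3, "dy": -0.7, "dz": 0, "turn": 0, "claw": 0},
    {"dx": 0.3, "dy": -0.7, "dz": 0, "turn": 0, "claw": 0},
    {"dx": 0.3, "dy": -0.7, "dz": 0, "turn": 0, "claw": 0},
    {"dx": 0.3, "dy": -0.7, "dz": 0, "turn": 0, "claw": 0},
    {"dx": 0.3, "dy": -0.7, "dz": 0, "turn": 0, "claw": 0}
  ]
}}

```text
time: 32.15
tcp_pos: [519.6, 105.9, 191.4]
orientation: [[-0.986, 0.089, -0.14], [0.082, 0.995, 0.053], [0.144, 0.041, -0.989]]
ft_force: [0.3, -1.1, -0.0]
grip_width: 33.3
```

```bash
python3 -c "
from h import *
to(*pk(-66),150,-1.471)
"
```

```text
t 32.15 tcp [519.6 105.9 191.4] psi -1.482 w 33.3 tilt 0.149 f [ 0.3 -1.1 -0. ]
units tool dx 1.166 dy -6.238 dz 0.957 turn 0.07
```

Call:
{"method": "send_rows", "body": {
  "increments": [
    {"dx": 0.15, "dy": -0.7, "dz": 0, "turn": 0, "claw": 0},
    {"dx": 0.15, "dy": -0.8, "dz": 0.1, "turn": 0, "claw": 0},
    {"dx": 0.15, "dy": -0.8, "dz": 0.1, "turn": 0, "claw": 0},
    {"dx": 0.15, "dy": -0.8, "dz": 0.1, "turn": 0, "claw": 0},
    {"dx": 0.15, "dy": -0.8, "dz": 0.1, "turn": 0, "claw": 0},
    {"dx": 0.15, "dy": -0.8, "dz": 0.1, "turn": 0, "claw": 0},
    {"dx": 0.15, "dy": -0.6, "dz": 0.1, "turn": 0, "claw": 0},
    {"dx": 0.1, "dy": -0.4, "dz": 0.1, "turn": 0, "claw": 0}
  ]
}}

```text
time: 32.95
tcp_pos: [445.2, -126.0, 163.6]
orientation: [[-0.987, 0.089, -0.134], [0.083, 0.995, 0.05], [0.138, 0.039, -0.99]]
ft_force: [0.6, 0.8, -1.1]
grip_width: 33.2
```

```bash
python3 -c "
from h import *
to(*pk(-66),115,-1.471)
"
```

```text
t 32.95 tcp [ 445.2 -126.   163.6] psi -1.481 w 33.2 tilt 0.143 f [ 0.6  0.8 -1.1]
units tool dx -0.211 dy -0.306 dz 1.187 turn 0.07
```

Call:
{"method": "send_rows", "body": {
  "increments": [
    {"dx": -0.05, "dy": -0.1, "dz": 0.25, "turn": 0, "claw": 0},
    {"dx": -0.05, "dy": -0.1, "dz": 0.35, "turn": 0, "claw": 0},
    {"dx": -0.05, "dy": 0, "dz": 0.3, "turn": 0, "claw": 0},
    {"dx": -0.05, "dy": 0, "dz": 0.2, "turn": 0, "claw": 0},
    {"dx": 0, "dy": 0, "dz": 0, "turn": 0, "claw": 0}
  ]
}}

```text
time: 33.45
tcp_pos: [446.6, -132.6, 116.1]
orientation: [[-0.987, 0.092, -0.133], [0.086, 0.995, 0.051], [0.137, 0.039, -0.99]]
ft_force: [-0.2, -0.2, -0.6]
grip_width: 33.4
```

```bash
python3 -c "
from h import *
to(*pk(-66),100,-1.471)
w=snap(tag='22')
crop('side','22',230,200,350,290,6,'si22')
sd=w['side']
for z in (50,60,75): print(z,(proj(sd,[*st(-66,-256),z])-[230,200])*6)
"
```

```text
t 33.45 tcp [ 446.6 -132.6  116.1] psi -1.479 w 33.4 tilt 0.142 f [-0.2 -0.2 -0.6]
units tool dx -0.050 dy -0.113 dz 0.395 turn 0.05
50 [200.19814958 354.34568705]
60 [199.50466595 336.46203903]
75 [198.44977168 309.23415403]
```

View pics/si22.png

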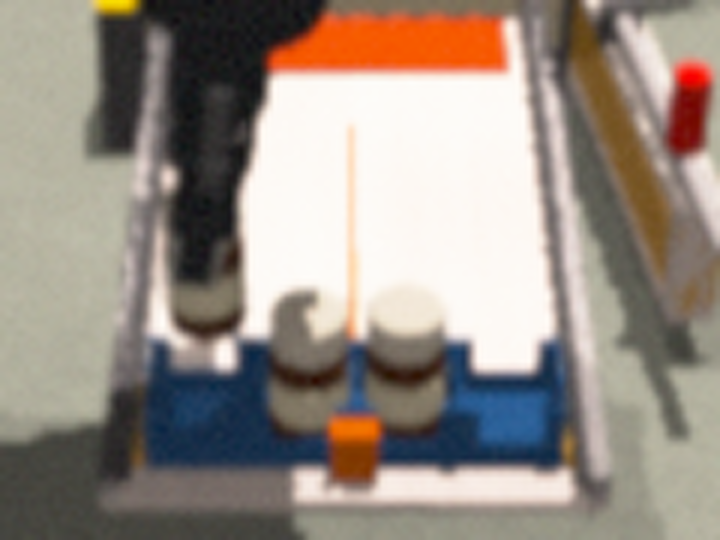

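View pics/wrist22.png

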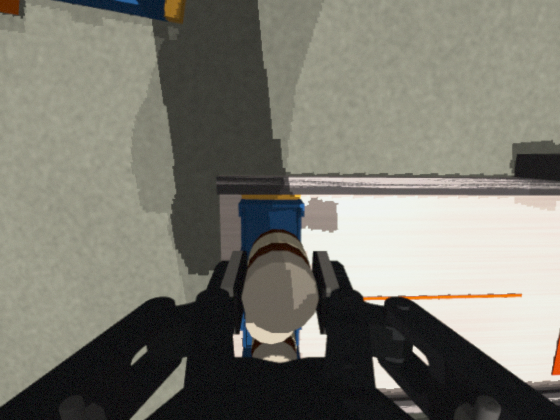

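```bash
python3 -c "
from h import *
to(443.5,-138,100,-1.471)
"
```

```text
t 33.60 tcp [ 447.3 -133.1  117.4] psi -1.479 w 32.9 tilt 0.140 f [-0.1 -0.4 -1.3]
units tool dx 0.025 dy -0.147 dz 0.438 turn 0.05
```

Call:
{"method": "send_rows", "body": {
  "increments": [
    {"dx": 0.02, "dy": -0.1, "dz": 0, "turn": 0, "claw": 0},
    {"dx": 0, "dy": -0.05, "dz": 0.2, "turn": 0, "claw": 0},
    {"dx": 0, "dy": 0, "dz": 0.2, "turn": 0, "claw": 0},
    {"dx": 0, "dy": 0, "dz": 0, "turn": 0, "claw": 0}
  ]
}}

```text
time: 34.0
tcp_pos: [444.6, -138.8, 101.5]
orientation: [[-0.988, 0.092, -0.128], [0.086, 0.995, 0.049], [0.132, 0.037, -0.991]]
ft_force: [0.1, -0.2, -0.4]
grip_width: 33.1
```

```bash
python3 -c "
from h import *
to(443.5,-138,65,-1.471)
w=snap(tag='23')
crop('side','23',230,200,350,290,6,'si23')
"
```

```text
t 34.00 tcp [ 444.6 -138.8  101.5] psi -1.479 w 33.1 tilt 0.137 f [ 0.1 -0.2 -0.4]
units tool dx -0.091 dy -0.017 dz 0.908 turn 0.05
```

View pics/si23.png

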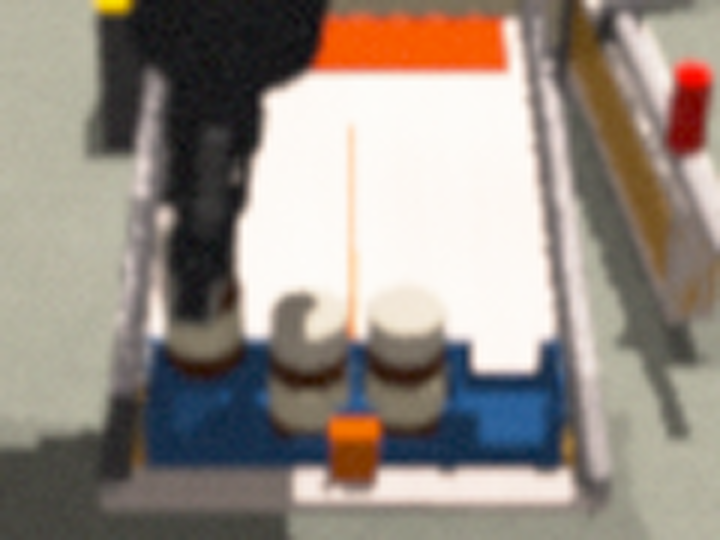

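View pics/wrist23.png

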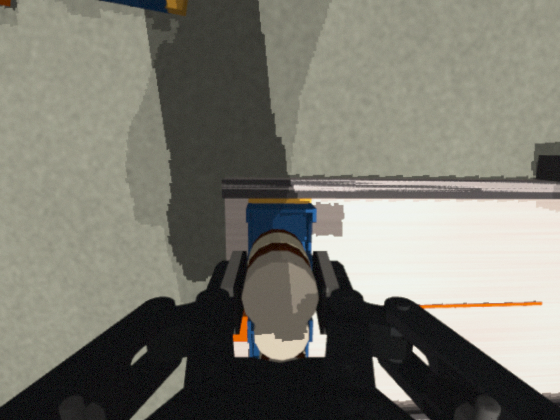

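Call:
{"method": "send_rows", "body": {
  "increments": [
    {"dx": 0, "dy": 0, "dz": 0.3, "turn": 0, "claw": 0},
    {"dx": -0.04, "dy": 0, "dz": 0.3, "turn": 0, "claw": 0},
    {"dx": -0.03, "dy": 0, "dz": 0.2, "turn": 0, "claw": 0},
    {"dx": 0, "dy": 0, "dz": 0.1, "turn": 0, "claw": 0}
  ]
}}

```text
time: 34.55
tcp_pos: [444.1, -137.3, 63.8]
orientation: [[-0.988, 0.091, -0.125], [0.086, 0.995, 0.048], [0.128, 0.036, -0.991]]
ft_force: [0.4, 0.0, 0.2]
grip_width: 33.2
```

```bash
python3 -c "
from h import *
to(443,-138,59,-1.471)
"
```

```text
t 34.55 tcp [ 444.1 -137.3   63.8] psi -1.479 w 33.2 tilt 0.134 f [0.4 0.  0.2]
units tool dx 0.011 dy -0.025 dz 0.123 turn 0.06
```

In the pocket; last few mm, release, rise.

Call:
{"method": "send_rows", "body": {
  "increments": [
    {"dx": 0, "dy": 0, "dz": 0.1, "turn": 0, "claw": 0},
    {"dx": 0, "dy": 0, "dz": 0.04, "turn": 0, "claw": 0}
  ]
}}

```text
time: 34.75
tcp_pos: [444.7, -137.5, 59.1]
orientation: [[-0.988, 0.091, -0.124], [0.086, 0.995, 0.046], [0.128, 0.035, -0.991]]
ft_force: [-3.7, 0.2, 33.2]
grip_width: 33.3
```

```bash
python3 -c "
from h import *
to(443,-138,59,-1.471)
"
```

```text
t 34.75 tcp [ 444.7 -137.5   59.1] psi -1.480 w 33.3 tilt 0.132 f [-3.7  0.2 33.2]
units tool dx 0.040 dy -0.017 dz 0.007 turn 0.06
```

Call:
{"method": "send_rows", "body": {
  "increments": [
    {"dx": 0, "dy": 0, "dz": -0.04, "turn": 0, "claw": 0},
    {"dx": 0, "dy": 0, "dz": 0, "turn": 0, "claw": 0.6},
    {"dx": 0, "dy": 0, "dz": 0, "turn": 0, "claw": 0.6},
    {"dx": 0.05, "dy": 0, "dz": -0.4, "turn": 0, "claw": 0.6},
    {"dx": 0.05, "dy": 0, "dz": -0.6, "turn": 0, "claw": 0.6},
    {"dx": 0.05, "dy": 0, "dz": -0.6, "turn": 0, "claw": 0.6},
    {"dx": 0.05, "dy": 0, "dz": -0.6, "turn": 0, "claw": 0.6},
    {"dx": 0, "dy": 0, "dz": 0, "turn": 0, "claw": 0.6}
  ]
}}

```text
time: 35.55
tcp_pos: [447.4, -140.5, 150.4]
orientation: [[-0.988, 0.09, -0.126], [0.085, 0.995, 0.047], [0.13, 0.036, -0.991]]
ft_force: [0.3, -1.1, 0.0]
grip_width: 51.6
```

```bash
python3 -c "
from h import *
print(st(0,-335))
to(*st(0,-335),130,-1.471)
w=snap(tag='24')
crop('side','24',230,200,350,290,6,'si24')
"
```

```text
[ 504.105  -221.4255]
t 35.55 tcp [ 447.4 -140.5  150.4] psi -1.480 w 51.6 tilt 0.135 f [ 0.3 -1.1  0. ]
units tool dx -1.639 dy -1.904 dz 0.231 turn 0.06
```

View pics/si24.png

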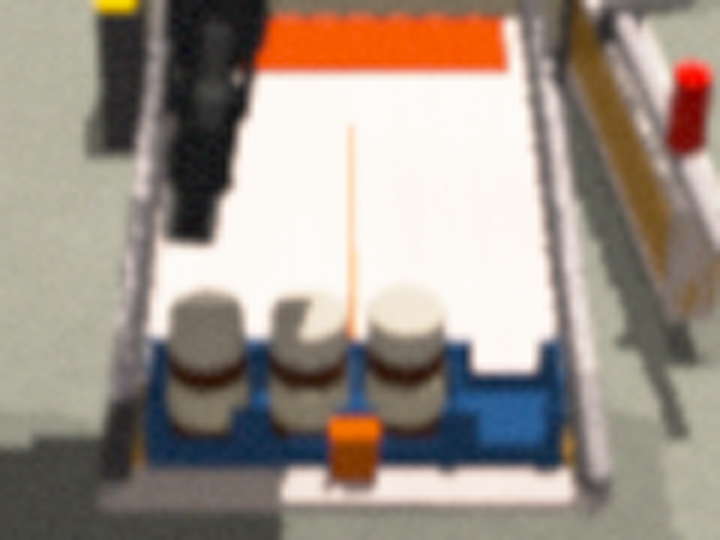

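View pics/wrist24.png

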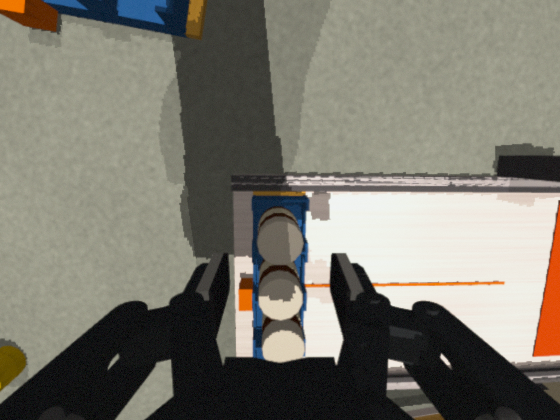

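Call:
{"method": "send_rows", "body": {
  "increments": [
    {"dx": -0.2, "dy": -0.4, "dz": 0, "turn": 0, "claw": 0},
    {"dx": -0.4, "dy": -0.5, "dz": 0, "turn": 0, "claw": 0},
    {"dx": -0.5, "dy": -0.5, "dz": 0, "turn": 0, "claw": 0},
    {"dx": -0.5, "dy": -0.4, "dz": 0, "turn": 0, "claw": 0},
    {"dx": -0.2, "dy": -0.2, "dz": 0.1, "turn": 0, "claw": 0},
    {"dx": 0, "dy": 0, "dz": 0.2, "turn": 0, "claw": 0},
    {"dx": 0, "dy": 0, "dz": 0.2, "turn": 0, "claw": 0}
  ]
}}

```text
time: 36.4
tcp_pos: [504.2, -231.3, 105.0]
orientation: [[-0.985, 0.091, -0.144], [0.085, 0.995, 0.052], [0.148, 0.039, -0.988]]
ft_force: [0.6, 2.2, -0.5]
grip_width: 0.1
```

```bash
python3 -c "
from h import *
to(*st(2,-335),80,-1.471)
"
```

```text
t 36.40 tcp [ 504.2 -231.3  105. ] psi -1.479 w 0.1 tilt 0.153 f [ 0.6  2.2 -0.5]
units tool dx -0.118 dy 0.222 dz 0.622 turn 0.05
```

Call:
{"method": "send_rows", "body": {
  "increments": [
    {"dx": -0.08, "dy": 0, "dz": 0.4, "turn": 0, "claw": 0},
    {"dx": -0.08, "dy": 0, "dz": 0.5, "turn": 0, "claw": 0},
    {"dx": -0.08, "dy": 0, "dz": 0.4, "turn": 0, "claw": 0},
    {"dx": -0.08, "dy": 0, "dz": 0.3, "turn": 0, "claw": 0}
  ]
}}

```text
time: 36.8
tcp_pos: [504.0, -225.3, 34.4]
orientation: [[-0.985, 0.088, -0.147], [0.081, 0.995, 0.054], [0.152, 0.041, -0.988]]
ft_force: [0.3, 0.2, 0.3]
grip_width: 0.1
```

```bash
python3 -c "
from h import *
s=pose();print(inv(s['tcp_pos']))
to(*st(2,-312),32,-1.471)
"
```

```text
[ 3.03005633e-01 -3.38880753e+02]
t 36.80 tcp [ 504.  -225.3   34.4] psi -1.482 w 0.1 tilt 0.157 f [0.3 0.2 0.3]
units tool dx -0.061 dy 0.668 dz 0.078 turn 0.08
```

Call:
{"method": "send_rows", "body": {
  "increments": [
    {"dx": -0.02, "dy": 0.3, "dz": 0.04, "turn": 0, "claw": 0},
    {"dx": -0.02, "dy": 0.3, "dz": 0.03, "turn": 0.1, "claw": 0},
    {"dx": 0, "dy": 0.2, "dz": 0.02, "turn": 0, "claw": 0},
    {"dx": 0, "dy": 0.2, "dz": 0.01, "turn": 0, "claw": 0},
    {"dx": 0, "dy": 0.2, "dz": 0.01, "turn": 0, "claw": 0}
  ]
}}

```text
time: 37.3
tcp_pos: [507.7, -175.0, 29.7]
orientation: [[-0.983, 0.102, -0.151], [0.096, 0.994, 0.052], [0.155, 0.036, -0.987]]
ft_force: [-1.1, -5.1, -1.8]
grip_width: 0.0
```

```bash
python3 -c "
from h import *
s=pose();print(inv(s['tcp_pos']))
to(*st(0,-200),32,-1.471)
snap(tag='25')
crop('side','25',230,200,350,290,6,'si25')
"
```

```text
[  -0.93971752 -288.44587878]
t 37.30 tcp [ 507.7 -175.    29.7] psi -1.468 w 0.0 tilt 0.160 f [-1.1 -5.1 -1.8]
units tool dx -0.015 dy 2.212 dz 0.022 turn -0.02
```

View pics/si25.png

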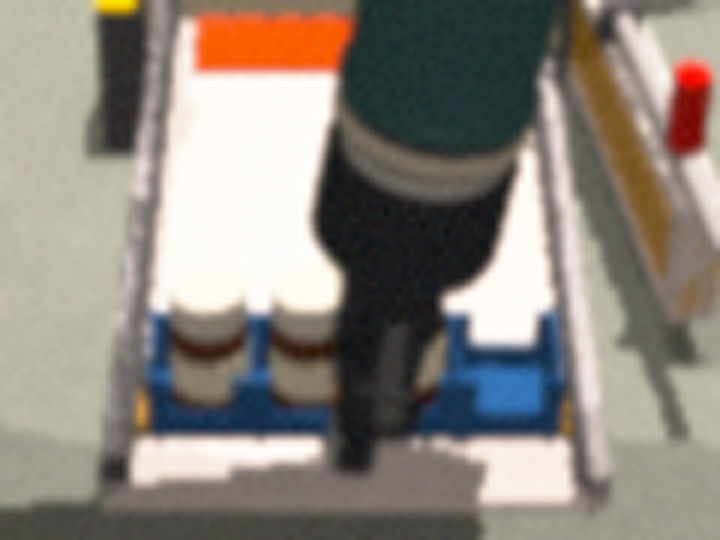

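View pics/wrist25.png

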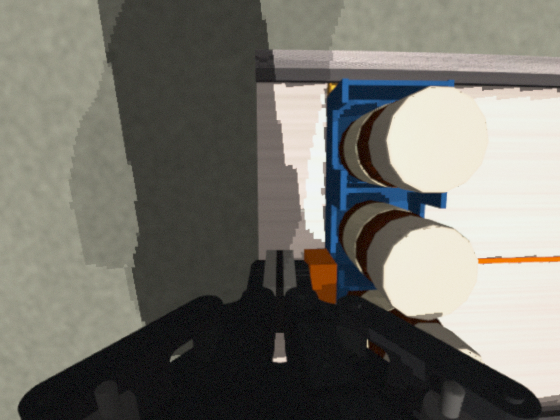

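Call:
{"method": "send_rows", "body": {
  "increments": [
    {"dx": 0, "dy": 0.3, "dz": 0.01, "turn": 0, "claw": 0},
    {"dx": 0, "dy": 0.35, "dz": 0.01, "turn": 0, "claw": 0},
    {"dx": 0, "dy": 0.35, "dz": 0.01, "turn": 0, "claw": 0},
    {"dx": 0, "dy": 0.35, "dz": 0.01, "turn": 0, "claw": 0},
    {"dx": 0, "dy": 0.35, "dz": 0.01, "turn": 0, "claw": 0},
    {"dx": 0, "dy": 0.35, "dz": 0.01, "turn": 0, "claw": 0},
    {"dx": 0, "dy": 0.35, "dz": 0.01, "turn": 0, "claw": 0},
    {"dx": 0, "dy": 0.35, "dz": 0.01, "turn": 0, "claw": 0}
  ]
}}

```text
time: 38.25
tcp_pos: [518.6, -63.9, 30.6]
orientation: [[-0.982, 0.109, -0.151], [0.103, 0.994, 0.048], [0.156, 0.032, -0.987]]
ft_force: [-0.5, -4.9, -0.4]
grip_width: 0.2
```

```bash
python3 -c "
from h import *
s=pose();print(inv(s['tcp_pos']))
to(*st(0,0),32,-1.471)
"
```

```text
[  -0.84575541 -176.86184213]
t 38.25 tcp [518.6 -63.9  30.6] psi -1.462 w 0.2 tilt 0.159 f [-0.5 -4.9 -0.4]
units tool dx 0.015 dy 4.420 dz 0.109 turn -0.06
```

Call:
{"method": "send_rows", "body": {
  "increments": [
    {"dx": 0, "dy": 0.35, "dz": 0.01, "turn": 0, "claw": 0},
    {"dx": 0, "dy": 0.35, "dz": 0.01, "turn": 0, "claw": 0},
    {"dx": 0, "dy": 0.35, "dz": 0.01, "turn": 0, "claw": 0},
    {"dx": 0, "dy": 0.35, "dz": 0.01, "turn": 0, "claw": 0},
    {"dx": 0, "dy": 0.35, "dz": 0.01, "turn": 0, "claw": 0},
    {"dx": 0, "dy": 0.35, "dz": 0.01, "turn": 0, "claw": 0},
    {"dx": 0, "dy": 0.35, "dz": 0.01, "turn": 0, "claw": 0},
    {"dx": 0, "dy": 0.35, "dz": 0.01, "turn": 0, "claw": 0}
  ]
}}

```text
time: 39.05
tcp_pos: [529.7, 58.0, 30.6]
orientation: [[-0.982, 0.108, -0.154], [0.102, 0.994, 0.048], [0.159, 0.031, -0.987]]
ft_force: [-0.6, -4.0, -0.2]
grip_width: -0.1
```

```bash
python3 -c "
from h import *
s=pose();print(inv(s['tcp_pos']))
to(*st(0,0),32,-1.471)
"
```

```text
[ -1.60167473 -54.38193576]
t 39.05 tcp [529.7  58.   30.6] psi -1.463 w -0.1 tilt 0.162 f [-0.6 -4.  -0.2]
units tool dx -0.026 dy 1.360 dz 0.004 turn -0.06
```

Call:
{"method": "send_rows", "body": {
  "increments": [
    {"dx": 0, "dy": 0.3, "dz": 0, "turn": 0, "claw": 0},
    {"dx": 0, "dy": 0.25, "dz": 0, "turn": 0, "claw": 0},
    {"dx": 0, "dy": 0.2, "dz": 0, "turn": 0, "claw": 0},
    {"dx": 0, "dy": 0.2, "dz": 0, "turn": 0, "claw": 0},
    {"dx": 0, "dy": 0.2, "dz": 0, "turn": 0, "claw": 0}
  ]
}}

```text
time: 39.55
tcp_pos: [534.6, 108.7, 31.8]
orientation: [[-0.982, 0.107, -0.155], [0.1, 0.994, 0.048], [0.159, 0.031, -0.987]]
ft_force: [0.7, -5.5, -0.2]
grip_width: 0.1
```

```bash
python3 -c "
from h import *
s=pose();print(inv(s['tcp_pos']))
to(*st(0,0),32,-1.471)
"
```

```text
[-1.67757385 -3.43768693]
t 39.55 tcp [534.6 108.7  31.8] psi -1.464 w 0.1 tilt 0.162 f [ 0.7 -5.5 -0.2]
units tool dx -0.040 dy 0.086 dz -0.008 turn -0.05
```

Call:
{"method": "send_rows", "body": {
  "increments": [
    {"dx": 0, "dy": 0.15, "dz": 0, "turn": 0, "claw": 0},
    {"dx": 0, "dy": 0.15, "dz": 0, "turn": 0, "claw": 0},
    {"dx": 0, "dy": 0.15, "dz": 0, "turn": 0, "claw": 0}
  ]
}}

```text
time: 39.85
tcp_pos: [535.1, 116.8, 31.8]
orientation: [[-0.981, 0.11, -0.162], [0.106, 0.994, 0.033], [0.165, 0.015, -0.986]]
ft_force: [-4.6, -23.1, 12.8]
grip_width: 0.5
```

```bash
python3 -c "
from h import *
s=pose();print(inv(s['tcp_pos']))
to(*st(0,0),32,-1.471)
"
```

```text
[-2.00585507  4.66863894]
t 39.85 tcp [535.1 116.8  31.8] psi -1.460 w 0.5 tilt 0.166 f [ -4.6 -23.1  12.8]
units tool dx -0.050 dy -0.116 dz -0.015 turn -0.07
```

Call:
{"method": "send_rows", "body": {
  "increments": [
    {"dx": 0, "dy": 0.12, "dz": 0, "turn": 0, "claw": 0},
    {"dx": 0, "dy": 0.12, "dz": 0, "turn": 0, "claw": 0}
  ]
}}

```text
time: 40.05
tcp_pos: [534.6, 116.5, 32.5]
orientation: [[-0.979, 0.116, -0.169], [0.115, 0.993, 0.021], [0.17, 0.001, -0.985]]
ft_force: [-4.5, -14.7, 7.6]
grip_width: 0.1
```

```bash
python3 -c "
from h import *
s=pose();print(inv(s['tcp_pos']))
to(*st(0,0),32,-1.471)
"
```

```text
[-2.42137836  4.27154648]
t 40.05 tcp [534.6 116.5  32.5] psi -1.454 w 0.1 tilt 0.170 f [ -4.5 -14.7   7.6]
units tool dx -0.064 dy -0.106 dz 0.002 turn -0.11
```

Call:
{"method": "send_rows", "body": {
  "increments": [
    {"dx": 0, "dy": -0.3, "dz": 0, "turn": 0, "claw": 0},
    {"dx": 0, "dy": -0.5, "dz": 0, "turn": 0, "claw": 0},
    {"dx": 0.1, "dy": -0.6, "dz": 0, "turn": 0, "claw": 0},
    {"dx": 0.4, "dy": -0.5, "dz": 0.06, "turn": 0, "claw": 0},
    {"dx": 0.5, "dy": -0.2, "dz": 0.08, "turn": 0, "claw": 0},
    {"dx": 0.4, "dy": 0, "dz": 0.07, "turn": 0, "claw": 0},
    {"dx": 0.3, "dy": 0, "dz": 0.05, "turn": 0, "claw": 0}
  ]
}}

```text
time: 40.75
tcp_pos: [458.7, 46.6, 35.5]
orientation: [[-0.98, 0.119, -0.158], [0.115, 0.993, 0.035], [0.161, 0.016, -0.987]]
ft_force: [0.2, 0.4, 0.4]
grip_width: -0.2
```

```bash
python3 -c "
from h import *
s=pose();print(inv(s['tcp_pos']))
to(*st(-85,-70),28,-1.471)
snap(tag='26')
"
```

```text
[-71.1715929  -72.66107377]
t 40.75 tcp [458.7  46.6  35.5] psi -1.452 w -0.2 tilt 0.162 f [0.2 0.4 0.4]
units tool dx 0.312 dy 0.056 dz 0.241 turn -0.13
```

View pics/wrist26.png

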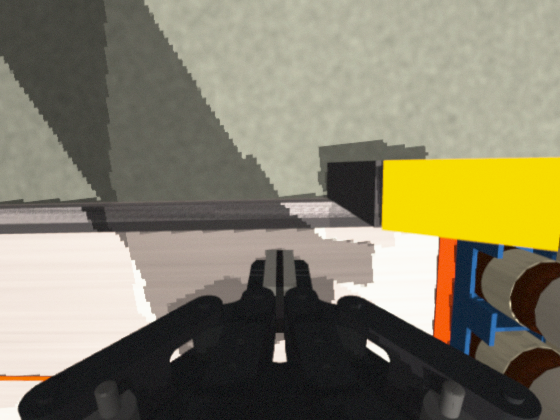

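View pics/side26.png

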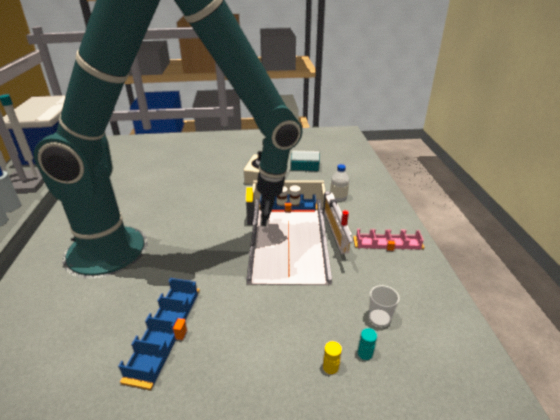

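Call:
{"method": "send_rows", "body": {
  "increments": [
    {"dx": 0, "dy": 0, "dz": 0.2, "turn": -0.1, "claw": 0},
    {"dx": 0.15, "dy": 0, "dz": 0.05, "turn": 0, "claw": 0},
    {"dx": 0.15, "dy": 0, "dz": 0.03, "turn": 0, "claw": 0},
    {"dx": 0.12, "dy": 0, "dz": 0.02, "turn": 0, "claw": 0},
    {"dx": 0.12, "dy": 0, "dz": 0, "turn": 0, "claw": 0}
  ]
}}

```text
time: 41.4
tcp_pos: [448.5, 49.8, 27.1]
orientation: [[-0.986, 0.103, -0.133], [0.098, 0.994, 0.038], [0.136, 0.024, -0.99]]
ft_force: [9.9, -2.2, -7.9]
grip_width: 0.2
```

```bash
python3 -c "
from h import *
s=pose();print(inv(s['tcp_pos']))
to(*st(-85,-70),28,-1.471)
print(np.round(s['orientation'],3))
"
```

```text
[-81.62241139 -70.40677072]
t 41.40 tcp [448.5  49.8  27.1] psi -1.468 w 0.2 tilt 0.138 f [ 9.9 -2.2 -7.9]
units tool dx 0.087 dy 0.010 dz -0.010 turn -0.02
[[-0.986  0.103 -0.133]
 [ 0.098  0.994  0.038]
 [ 0.136  0.024 -0.99 ]]
```

It works (0.162 → 0.138). Continue pressing gently.

Call:
{"method": "send_rows", "body": {
  "increments": [
    {"dx": 0.12, "dy": 0, "dz": 0.01, "turn": 0, "claw": 0},
    {"dx": 0.12, "dy": 0, "dz": 0.01, "turn": 0, "claw": 0},
    {"dx": 0.12, "dy": 0, "dz": 0.01, "turn": 0, "claw": 0},
    {"dx": 0.12, "dy": 0, "dz": 0.01, "turn": 0, "claw": 0},
    {"dx": 0.12, "dy": 0, "dz": 0, "turn": 0, "claw": 0},
    {"dx": 0.12, "dy": 0, "dz": 0, "turn": 0, "claw": 0},
    {"dx": 0.12, "dy": 0, "dz": 0, "turn": 0, "claw": 0},
    {"dx": 0.12, "dy": 0, "dz": 0, "turn": 0, "claw": 0}
  ]
}}

```text
time: 42.2
tcp_pos: [443.4, 52.2, 33.8]
orientation: [[-0.992, 0.109, -0.061], [0.106, 0.993, 0.046], [0.066, 0.039, -0.997]]
ft_force: [0.5, -0.5, 0.4]
grip_width: 0.3
```

```bash
python3 -c "
from h import *
s=pose();print(inv(s['tcp_pos']))
to(*st(-85,-70),28,-1.471)
print(np.round(s['orientation'],3))
"
```

```text
[-86.98571281 -68.53100849]
t 42.20 tcp [443.4  52.2  33.8] psi -1.461 w 0.3 tilt 0.077 f [ 0.5 -0.5  0.4]
units tool dx -0.059 dy -0.042 dz 0.139 turn -0.06
[[-0.992  0.109 -0.061]
 [ 0.106  0.993  0.046]
 [ 0.066  0.039 -0.997]]
```

Call:
{"method": "send_rows", "body": {
  "increments": [
    {"dx": -0.2, "dy": 0, "dz": 0, "turn": 0, "claw": 0},
    {"dx": 0, "dy": 0, "dz": 0.2, "turn": 0, "claw": 0},
    {"dx": 0.15, "dy": 0, "dz": 0.02, "turn": 0, "claw": 0},
    {"dx": 0.12, "dy": 0, "dz": 0.02, "turn": 0, "claw": 0},
    {"dx": 0.12, "dy": 0, "dz": 0.02, "turn": 0, "claw": 0},
    {"dx": 0.12, "dy": 0, "dz": 0.02, "turn": 0, "claw": 0}
  ]
}}

```text
time: 42.8
tcp_pos: [447.8, 52.3, 24.6]
orientation: [[-0.993, 0.112, -0.026], [0.111, 0.993, 0.049], [0.032, 0.046, -0.998]]
ft_force: [8.7, -3.5, 3.0]
grip_width: 0.2
```

```bash
python3 -c "
from h import *
s=pose();print(inv(s['tcp_pos']))
to(*st(-85,-70),28,-1.471)
print(np.round(s['orientation'],3))
"
```

```text
[-82.57658809 -68.01393214]
t 42.80 tcp [447.8  52.3  24.6] psi -1.459 w 0.2 tilt 0.056 f [ 8.7 -3.5  3. ]
units tool dx 0.063 dy -0.047 dz -0.085 turn -0.08
[[-0.993  0.112 -0.026]
 [ 0.111  0.993  0.049]
 [ 0.032  0.046 -0.998]]
```

Call:
{"method": "send_rows", "body": {
  "increments": [
    {"dx": 0.12, "dy": 0, "dz": 0, "turn": 0, "claw": 0},
    {"dx": 0.12, "dy": 0, "dz": 0, "turn": 0, "claw": 0},
    {"dx": 0.12, "dy": 0, "dz": 0, "turn": 0, "claw": 0},
    {"dx": 0.12, "dy": 0, "dz": 0, "turn": 0, "claw": 0}
  ]
}}

```text
time: 43.2
tcp_pos: [447.5, 52.5, 25.8]
orientation: [[-0.993, 0.116, 0.012], [0.117, 0.992, 0.054], [-0.006, 0.055, -0.998]]
ft_force: [12.5, -2.9, -9.3]
grip_width: -0.0
```

```bash
python3 -c "
from h import *
s=pose();print(inv(s['tcp_pos']))
to(*st(-85,-70),28,-1.471)
print(np.round(s['orientation'],3))
"
```

```text
[-82.90983567 -67.91005651]
t 43.20 tcp [447.5  52.5  25.8] psi -1.454 w -0.0 tilt 0.055 f [12.5 -2.9 -9.3]
units tool dx 0.051 dy -0.050 dz -0.059 turn -0.11
[[-0.993  0.116  0.012]
 [ 0.117  0.992  0.054]
 [-0.006  0.055 -0.998]]
```

Call:
{"method": "send_rows", "body": {
  "increments": [
    {"dx": -0.2, "dy": 0, "dz": 0, "turn": 0, "claw": 0.3},
    {"dx": -0.3, "dy": 0, "dz": -0.4, "turn": 0, "claw": 0.5},
    {"dx": -0.3, "dy": 0, "dz": -0.6, "turn": 0.2, "claw": 0.6},
    {"dx": -0.2, "dy": 0, "dz": -0.7, "turn": 0.6, "claw": 0.6},
    {"dx": 0, "dy": 0, "dz": -0.7, "turn": 0.7, "claw": 0.6},
    {"dx": 0, "dy": 0, "dz": -0.6, "turn": 0.7, "claw": 0.6},
    {"dx": 0, "dy": 0, "dz": -0.4, "turn": 0.7, "claw": 0.6},
    {"dx": 0, "dy": 0, "dz": -0.3, "turn": 0.7, "claw": 0.6}
  ]
}}

```text
time: 44.0
tcp_pos: [480.9, 39.6, 171.5]
orientation: [[-0.78, 0.626, -0.012], [0.624, 0.779, 0.055], [0.044, 0.036, -0.998]]
ft_force: [0.3, 1.2, -0.4]
grip_width: 51.7
```

```bash
python3 -c "
from h import *
to(664.8,-83,220,-0.049)
s=pose();print(np.round(s['orientation'],3))
"
```

```text
t 44.00 tcp [480.9  39.6 171.5] psi -0.894 w 51.7 tilt 0.056 f [ 0.3  1.2 -0.4]
units tool dx -5.445 dy 0.533 dz -1.434 turn 5.63
[[-0.78   0.626 -0.012]
 [ 0.624  0.779  0.055]
 [ 0.044  0.036 -0.998]]
```

Call:
{"method": "send_rows", "body": {
  "increments": [
    {"dx": 0, "dy": 0, "dz": -0.4, "turn": 0.7, "claw": 0.6},
    {"dx": 0, "dy": 0, "dz": -0.4, "turn": 0.7, "claw": 0.6},
    {"dx": 0, "dy": 0, "dz": -0.2, "turn": 0.7, "claw": 0.6},
    {"dx": 0, "dy": 0, "dz": 0, "turn": 0.7, "claw": 0.6},
    {"dx": 0, "dy": 0, "dz": 0, "turn": 0.7, "claw": 0.6},
    {"dx": 0, "dy": 0, "dz": 0, "turn": 0.7, "claw": 0.6},
    {"dx": 0, "dy": 0, "dz": 0, "turn": 0.7, "claw": 0.6},
    {"dx": 0, "dy": 0, "dz": 0, "turn": 0.5, "claw": 0.6}
  ]
}}

```text
time: 44.8
tcp_pos: [476.0, 38.5, 209.0]
orientation: [[-0.051, 0.998, -0.029], [0.997, 0.053, 0.056], [0.057, -0.026, -0.998]]
ft_force: [-0.5, -0.1, 0.2]
grip_width: 51.0
```

```bash
python3 -c "
from h import *
to(664.8,-83,220,-0.049)
s=pose();print(np.round(s['orientation'],3))
snap(tag='27')
"
```

```text
t 44.80 tcp [476.   38.5 209. ] psi -0.053 w 51.0 tilt 0.063 f [-0.5 -0.1  0.2]
units tool dx -3.253 dy 4.546 dz -0.579 turn 0.02
[[-0.051  0.998 -0.029]
 [ 0.997  0.053  0.056]
 [ 0.057 -0.026 -0.998]]
```

View pics/wrist27.png

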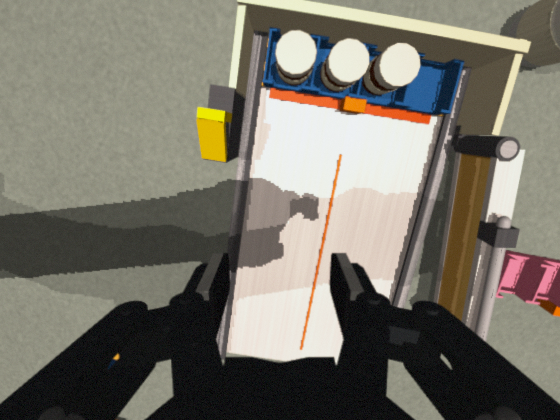

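```bash
python3 -c "
from h import *
crop('wrist','27',230,0,540,130,2.5,'w27')
"
```

```text
(no output)
```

View pics/w27.png

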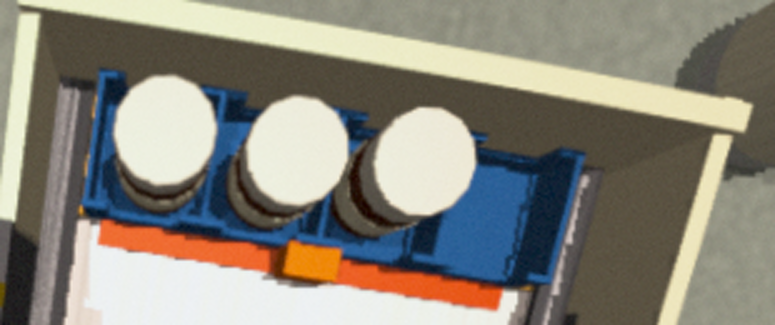

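Call:
{"method": "send_rows", "body": {
  "increments": [
    {"dx": -0.2, "dy": 0.3, "dz": 0, "turn": 0, "claw": 0.6},
    {"dx": -0.35, "dy": 0.5, "dz": -0.05, "turn": 0, "claw": 0.6},
    {"dx": -0.4, "dy": 0.6, "dz": -0.05, "turn": 0, "claw": 0.6},
    {"dx": -0.4, "dy": 0.6, "dz": -0.05, "turn": 0, "claw": 0.6},
    {"dx": -0.4, "dy": 0.6, "dz": -0.05, "turn": 0, "claw": 0.6},
    {"dx": -0.4, "dy": 0.6, "dz": -0.05, "turn": 0, "claw": 0.6},
    {"dx": -0.3, "dy": 0.5, "dz": -0.05, "turn": 0, "claw": 0.6},
    {"dx": -0.1, "dy": 0.2, "dz": 0, "turn": 0, "claw": 0.6}
  ]
}}

```text
time: 45.75
tcp_pos: [647.4, -61.8, 207.8]
orientation: [[-0.069, 0.997, -0.032], [0.996, 0.071, 0.054], [0.056, -0.028, -0.998]]
ft_force: [-0.5, -0.4, -0.5]
grip_width: 50.9
```

```bash
python3 -c "
from h import *
w=load('wrist','27')
print('tab rear',inv(onz(w,(230+312/2.5,275/2.5),36)), 'front', inv(onz(w,(230+312/2.5,245/2.5),36)))
to(664.8,-83,200,-0.049)
s=pose();print(np.round(s['orientation'],3))
w=snap(tag='28')['wrist']
h=cv2.cvtColor(w['color'],cv2.COLOR_RGB2HSV)
m=((h[...,0]<=3)|(h[...,0]>=174))&(h[...,1]>150)&(h[...,2]>60)
ys,xs=np.nonzero(m);print('red',xs.min(),xs.max(),ys.min(),ys.max(),len(xs))
"
```

```text
tab rear [-0.68658149 17.0810357 ] front [-2.92768603 27.69141306]
t 45.75 tcp [647.4 -61.8 207.8] psi -0.071 w 50.9 tilt 0.063 f [-0.5 -0.4 -0.5]
units tool dx -0.570 dy 0.402 dz 0.153 turn 0.15
[[-0.069  0.997 -0.032]
 [ 0.996  0.071  0.054]
 [ 0.056 -0.028 -0.998]]
red 291 426 213 274 751
```

View pics/wrist28.png

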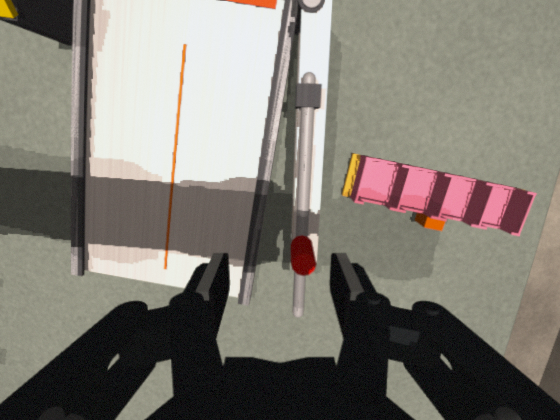

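```bash
python3 -c "
from h import *
w=load('wrist','28')
p=onz(w,(304,265),145);print(p, np.linalg.norm(p[:2]-HG))
to(p[0],p[1],165,-0.049)
"
```

```text
[662.22252745 -80.75578031 145.        ] 182.39883321294985
t 45.90 tcp [645.  -59.4 207.7] psi -0.072 w 51.4 tilt 0.065 f [-0.   1.  -0.1]
units tool dx -0.623 dy 0.423 dz 1.020 turn 0.15
```

Call:
{"method": "send_rows", "body": {
  "increments": [
    {"dx": -0.3, "dy": 0.2, "dz": 0.1, "turn": 0.1, "claw": 0.6},
    {"dx": -0.3, "dy": 0.2, "dz": 0.2, "turn": 0, "claw": 0.6},
    {"dx": -0.05, "dy": 0.05, "dz": 0.3, "turn": 0, "claw": 0.6},
    {"dx": 0, "dy": 0, "dz": 0.2, "turn": 0, "claw": 0.6},
    {"dx": 0, "dy": 0, "dz": 0, "turn": 0, "claw": 0.6}
  ]
}}

```text
time: 46.4
tcp_pos: [662.3, -82.4, 170.3]
orientation: [[-0.057, 0.998, -0.037], [0.997, 0.059, 0.056], [0.058, -0.034, -0.998]]
ft_force: [0.1, 0.1, -0.4]
grip_width: 51.2
```

```bash
python3 -c "
from h import *
to(662.5,-81,128,-0.049)
w=snap(('wrist',),tag='29')
crop('wrist','29',180,180,400,330,3.5,'w29')
"
```

```text
t 46.40 tcp [662.3 -82.4 170.3] psi -0.059 w 51.2 tilt 0.067 f [ 0.1  0.1 -0.4]
units tool dx -0.027 dy 0.043 dz 1.056 turn 0.07
```

View pics/w29.png

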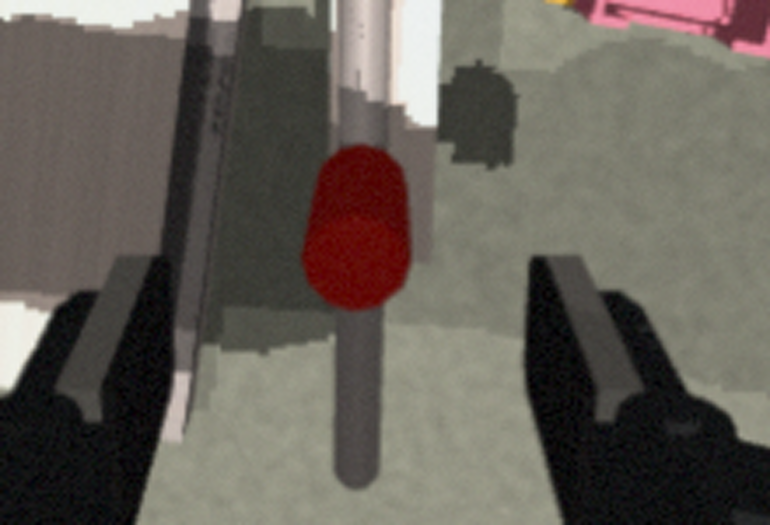

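Call:
{"method": "send_rows", "body": {
  "increments": [
    {"dx": 0, "dy": 0.02, "dz": 0.3, "turn": 0, "claw": 0.6},
    {"dx": -0.02, "dy": 0.02, "dz": 0.4, "turn": 0, "claw": 0.6},
    {"dx": 0, "dy": 0, "dz": 0.25, "turn": 0, "claw": 0.6},
    {"dx": 0, "dy": 0, "dz": 0, "turn": 0, "claw": 0.6}
  ]
}}

```text
time: 46.85
tcp_pos: [662.5, -79.4, 129.8]
orientation: [[-0.059, 0.998, -0.036], [0.997, 0.061, 0.056], [0.059, -0.033, -0.998]]
ft_force: [-0.2, 0.4, -0.4]
grip_width: 51.2
```

```bash
python3 -c "
from h import *
to(662.5,-81,128,-0.049);arc()
"
```

```text
t 46.85 tcp [662.5 -79.4 129.8] psi -0.061 w 51.2 tilt 0.067 f [-0.2  0.4 -0.4]
units tool dx -0.042 dy -0.000 dz 0.044 turn 0.08
gate theta 1.709 radius 181.1 psi -0.061 (want -0.038) z 129.8 f [-0.2  0.4 -0.4] w 51.2 tilt 0.067 t 46.85
```

Call:
{"method": "send_rows", "body": {
  "increments": [
    {"dx": 0, "dy": 0, "dz": 0, "turn": 0, "claw": 0},
    {"dx": 0, "dy": 0, "dz": 0, "turn": 0, "claw": 0},
    {"dx": 0, "dy": 0, "dz": 0, "turn": 0, "claw": 0},
    {"dx": 0, "dy": 0, "dz": 0, "turn": 0, "claw": 0},
    {"dx": 0.05, "dy": 0, "dz": -0.25, "turn": 0, "claw": 0},
    {"dx": 0.05, "dy": 0, "dz": -0.25, "turn": 0, "claw": 0},
    {"dx": 0.05, "dy": 0, "dz": -0.2, "turn": 0, "claw": 0}
  ],
  "squeeze": 35
}}

```text
time: 47.55
tcp_pos: [662.2, -68.8, 158.0]
orientation: [[-0.063, 0.997, -0.04], [0.996, 0.065, 0.063], [0.066, -0.035, -0.997]]
ft_force: [-0.7, 5.2, -6.0]
grip_width: 16.9
```

```bash
python3 -c "
from h import *
arc()
w=snap(('side','wrist'),tag='30')
crop('side','30',230,150,400,280,4.5,'si30')
"
```

```text
gate theta 1.710 radius 170.4 psi -0.065 (want -0.039) z 158.0 f [-0.7  5.2 -6. ] w 16.9 tilt 0.075 t 47.55
```

View pics/si30.png

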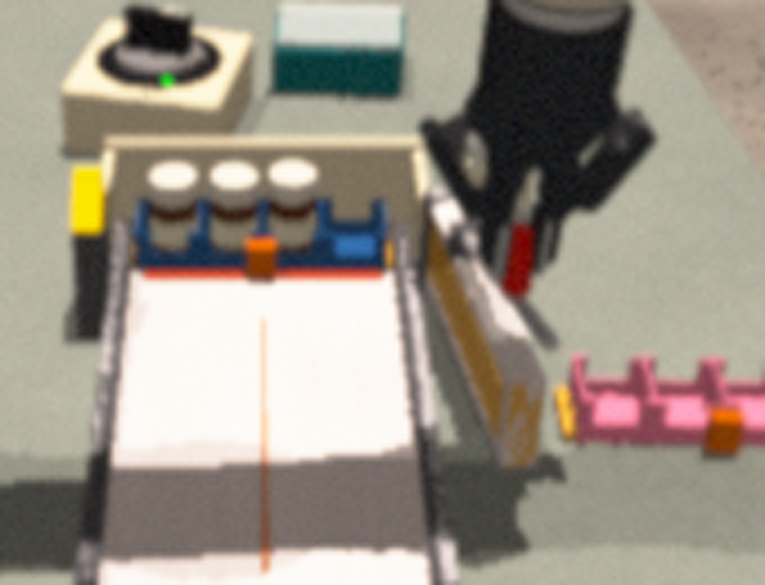

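Call:
{"method": "send_rows", "body": {
  "increments": [
    {"dx": 0.02, "dy": -0.4, "dz": 0, "turn": 0.8, "claw": 0},
    {"dx": 0.03, "dy": -0.51, "dz": 0, "turn": 0.8, "claw": 0},
    {"dx": 0.03, "dy": -0.51, "dz": 0, "turn": 0.8, "claw": 0},
    {"dx": 0.03, "dy": -0.51, "dz": 0, "turn": 0.8, "claw": 0},
    {"dx": 0.03, "dy": -0.51, "dz": 0, "turn": 0.8, "claw": 0},
    {"dx": 0.03, "dy": -0.51, "dz": 0, "turn": 0.8, "claw": 0}
  ]
}}

```text
time: 48.25
tcp_pos: [554.3, -28.7, 169.2]
orientation: [[0.623, 0.782, -0.025], [0.782, -0.62, 0.063], [0.034, -0.059, -0.998]]
ft_force: [4.2, 5.8, -10.0]
grip_width: 16.9
```

```bash
python3 -c "
from h import *
arc()
"
```

```text
gate theta 1.010 radius 164.6 psi 0.670 (want 0.661) z 169.2 f [  4.2   5.8 -10. ] w 16.9 tilt 0.068 t 48.25
```

Call:
{"method": "send_rows", "body": {
  "increments": [
    {"dx": 0, "dy": -0.48, "dz": 0.08, "turn": 0.7, "claw": 0},
    {"dx": 0.02, "dy": -0.5, "dz": 0.08, "turn": 0.8, "claw": 0},
    {"dx": 0.02, "dy": -0.5, "dz": 0.08, "turn": 0.8, "claw": 0},
    {"dx": 0.02, "dy": -0.5, "dz": 0.05, "turn": 0.8, "claw": 0},
    {"dx": 0.02, "dy": -0.45, "dz": 0.05, "turn": 0.7, "claw": 0}
  ]
}}

```text
time: 48.75
tcp_pos: [496.2, 50.6, 167.9]
orientation: [[0.951, 0.31, -0.016], [0.31, -0.949, 0.059], [0.003, -0.061, -0.998]]
ft_force: [1.4, 1.5, -2.5]
grip_width: 16.9
```

```bash
python3 -c "
from h import *
arc()
"
```

```text
gate theta 0.408 radius 166.7 psi 1.255 (want 1.263) z 167.9 f [ 1.4  1.5 -2.5] w 16.9 tilt 0.061 t 48.75
```

Call:
{"method": "send_rows", "body": {
  "increments": [
    {"dx": 0, "dy": -0.45, "dz": 0.05, "turn": 0.7, "claw": 0},
    {"dx": 0, "dy": -0.4, "dz": 0.05, "turn": 0.6, "claw": 0},
    {"dx": 0, "dy": -0.35, "dz": 0, "turn": 0.5, "claw": 0},
    {"dx": 0, "dy": -0.3, "dz": 0, "turn": 0.3, "claw": 0}
  ]
}}

```text
time: 49.15
tcp_pos: [491.4, 111.9, 172.8]
orientation: [[1.0, -0.007, 0.004], [-0.007, -0.998, 0.057], [0.003, -0.057, -0.998]]
ft_force: [9.6, -1.0, -11.4]
grip_width: 16.7
```

```bash
python3 -c "
from h import *
arc()
"
```

```text
gate theta 0.034 radius 163.9 psi 1.577 (want 1.637) z 172.8 f [  9.6  -1.  -11.4] w 16.7 tilt 0.057 t 49.15
```

Call:
{"method": "send_rows", "body": {
  "increments": [
    {"dx": 0, "dy": -0.2, "dz": 0.1, "turn": 0.3, "claw": 0},
    {"dx": 0, "dy": -0.2, "dz": 0.1, "turn": 0.1, "claw": 0},
    {"dx": 0, "dy": -0.1, "dz": 0.1, "turn": 0, "claw": 0}
  ]
}}

```text
time: 49.45
tcp_pos: [486.0, 121.1, 163.5]
orientation: [[0.998, -0.068, -0.012], [-0.068, -0.997, 0.039], [-0.015, -0.038, -0.999]]
ft_force: [-6.9, -6.7, 4.9]
grip_width: 16.8
```

```bash
python3 -c "
from h import *
arc()
w=snap(tag='31')
crop('wrist','31',150,150,400,330,3,'w31')
"
```

```text
gate theta -0.018 radius 170.1 psi 1.639 (want 1.689) z 163.5 f [-6.9 -6.7  4.9] w 16.8 tilt 0.041 t 49.45
```

View pics/w31.png

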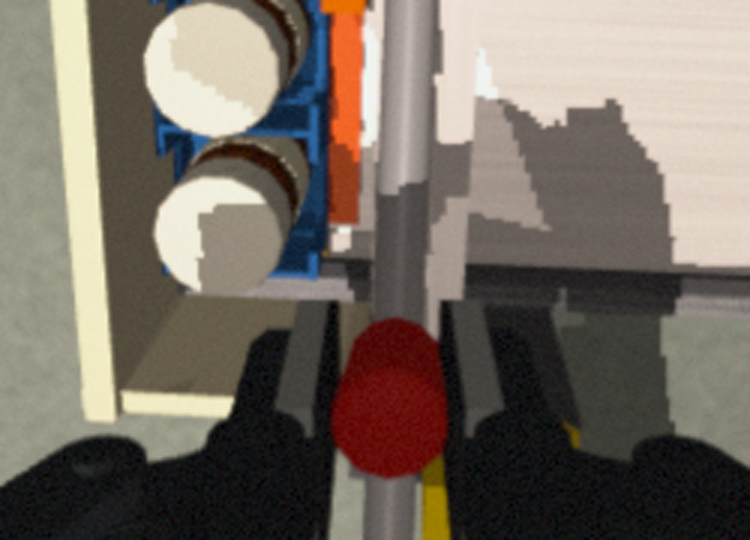

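Call:
{"method": "send_rows", "body": {
  "increments": [
    {"dx": -0.05, "dy": -0.05, "dz": 0.25, "turn": 0, "claw": 0},
    {"dx": -0.05, "dy": -0.05, "dz": 0.25, "turn": 0, "claw": 0},
    {"dx": -0.05, "dy": -0.03, "dz": 0.2, "turn": 0, "claw": 0},
    {"dx": -0.05, "dy": 0, "dz": 0.15, "turn": 0, "claw": 0}
  ]
}}

```text
time: 50.0
tcp_pos: [473.6, 122.0, 133.4]
orientation: [[0.997, -0.068, -0.021], [-0.068, -0.997, 0.033], [-0.023, -0.032, -0.999]]
ft_force: [-1.0, 1.2, 1.3]
grip_width: 17.2
```

```bash
python3 -c "
from h import *
arc()
"
```

```text
gate theta -0.016 radius 182.6 psi 1.639 (want 1.687) z 133.4 f [-1.   1.2  1.3] w 17.2 tilt 0.039 t 50.00
```

Nearly fully down; release and rise.

Call:
{"method": "send_rows", "body": {
  "increments": [
    {"dx": 0, "dy": 0, "dz": 0.05, "turn": 0, "claw": 0},
    {"dx": 0, "dy": 0, "dz": 0, "turn": 0, "claw": 0.6},
    {"dx": 0, "dy": 0, "dz": 0, "turn": 0, "claw": 0.6},
    {"dx": 0, "dy": 0, "dz": -0.3, "turn": 0, "claw": 0.6},
    {"dx": 0, "dy": 0, "dz": -0.6, "turn": 0, "claw": 0.6},
    {"dx": 0, "dy": 0, "dz": -0.7, "turn": 0, "claw": 0.6},
    {"dx": 0, "dy": 0, "dz": -0.7, "turn": 0, "claw": 0.6},
    {"dx": 0, "dy": 0, "dz": -0.2, "turn": 0, "claw": 0.6}
  ]
}}

```text
time: 50.8
tcp_pos: [478.5, 119.8, 239.6]
orientation: [[0.997, -0.069, -0.015], [-0.069, -0.997, 0.036], [-0.017, -0.035, -0.999]]
ft_force: [0.0, 0.3, 0.2]
grip_width: 51.5
```

```bash
python3 -c "
from h import *
arc()
w=snap(tag='32')
crop('scene','32',250,150,430,300,4.3,'sc32')
crop('side','32',220,140,350,240,6,'si32')
"
```

```text
gate theta -0.006 radius 177.4 psi 1.640 (want 1.677) z 239.6 f [0.  0.3 0.2] w 51.5 tilt 0.039 t 50.80
```

View pics/wrist32.png

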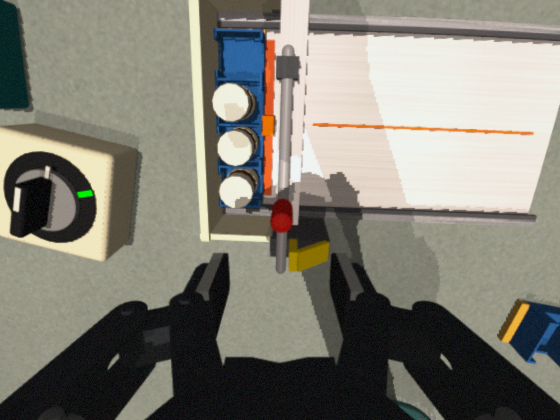

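View pics/sc32.png

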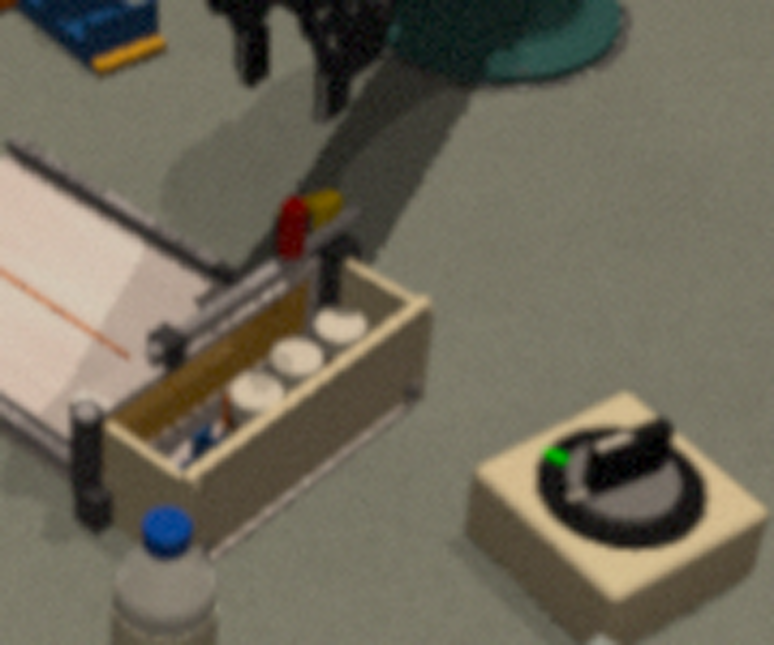

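View pics/si32.png

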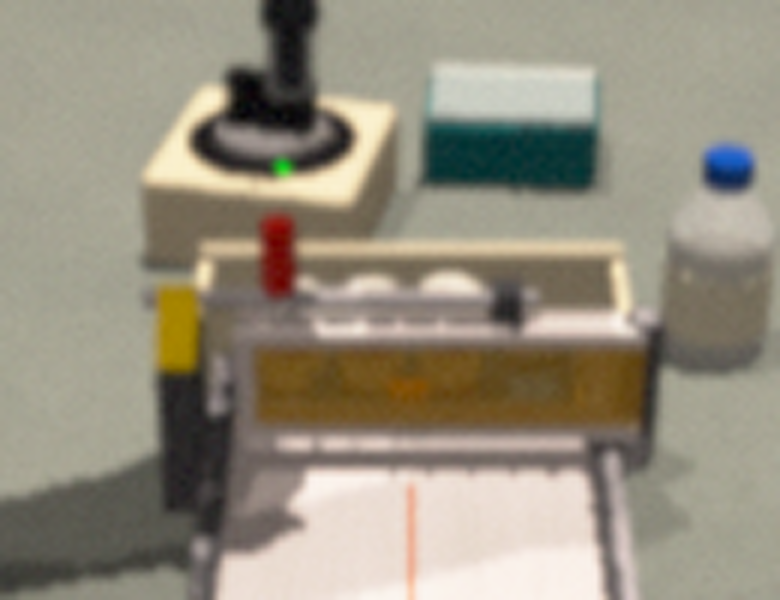

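Run:
```python
from h import *
w=load('wrist','19')
P=lambda x,y:(x/3.5+290,y/3.5)
ring=onz(w,P(401,408),60.5);sk=onz(w,P(418,408),68);print(ring,sk)
# green
hsv=cv2.cvtColor(w["color"],cv2.COLOR_RGB2HSV)
m=(hsv[...,0]>45)&(hsv[...,0]<75)&(hsv[...,1]>150)&(hsv[...,2]>120)
ys,xs=np.nonzero(m);g=onz(w,(xs.mean(),ys.mean()),61);print("green",g)
pt=onz(w,P(352,590),66);pi=onz(w,P(378,535),68);print(pt,pi)
# stripe on top of bar: white, z 104 : ends
s1=onz(w,P(508,395),104);s2=onz(w,P(460,525),104);print("stripe",s1,s2)
# bar top corners z=104
for p in ((540,232),(590,255),(475,540),(385,540)): print(onz(w,P(*p),104))
ax=(ring+sk)/2
f=lambda v:np.arctan2(v[1],v[0])
print("ang pointer",f((pt-ax)),f((pt-pi)),f(s2-s1),"green",f(g-ax),"dist",np.linalg.norm((pt-ax)[:2]),np.linalg.norm((g-ax)[:2]))
sc=load('scene','32')
```

```text
[477.30679923 374.77356827  60.5       ] [478.3107374  375.05086274  68.        ]
green [482.61269248 331.97452579  61.        ]
[515.51389422 360.32059183  66.        ] [504.13598308 365.5838344   68.        ]
stripe [480.7235137  374.72615561 104.        ] [502.9876492  365.42133677 104.        ]
[453.23058094 381.05910262 104.        ]
[457.67463213 390.17630026 104.        ]
[505.90708791 368.18098689 104.        ]
[504.54051767 351.42660744 104.        ]
ang pointer -0.36924349346546237 -0.4332695757469494 -0.3958658892986411 green -1.4593783823929563 dist 40.43008781650121 43.20558858770612
```

Call:
{"method": "send_rows", "body": {
  "increments": [
    {"dx": 0, "dy": 0, "dz": 0, "turn": -0.5, "claw": 0.6},
    {"dx": 0, "dy": 0, "dz": 0, "turn": -0.8, "claw": 0.6},
    {"dx": 0, "dy": 0, "dz": 0, "turn": -0.9, "claw": 0.6},
    {"dx": 0, "dy": 0, "dz": 0, "turn": -0.9, "claw": 0.6},
    {"dx": 0, "dy": 0, "dz": 0, "turn": -0.9, "claw": 0.6},
    {"dx": 0, "dy": 0, "dz": 0, "turn": -0.9, "claw": 0.6},
    {"dx": 0, "dy": 0, "dz": 0, "turn": -0.9, "claw": 0.6},
    {"dx": 0, "dy": 0, "dz": 0, "turn": -0.9, "claw": 0.6}
  ]
}}

```text
time: 51.75
tcp_pos: [469.2, 118.6, 223.8]
orientation: [[0.56, 0.828, -0.042], [0.829, -0.559, 0.027], [-0.001, -0.05, -0.999]]
ft_force: [0.0, -0.9, 1.0]
grip_width: 51.4
```

Call:
{"method": "send_rows", "body": {
  "increments": [
    {"dx": 0, "dy": 0, "dz": 0, "turn": -0.9, "claw": 0.6},
    {"dx": 0, "dy": 0, "dz": 0, "turn": -0.9, "claw": 0.6},
    {"dx": 0, "dy": 0, "dz": 0, "turn": -0.9, "claw": 0.6},
    {"dx": 0, "dy": 0, "dz": 0, "turn": -0.9, "claw": 0.6},
    {"dx": 0, "dy": 0, "dz": 0, "turn": -0.9, "claw": 0.6},
    {"dx": 0, "dy": 0, "dz": 0, "turn": -0.9, "claw": 0.6},
    {"dx": 0, "dy": 0, "dz": 0, "turn": -0.9, "claw": 0.6},
    {"dx": 0, "dy": 0, "dz": 0, "turn": -0.9, "claw": 0.6}
  ]
}}

```text
time: 52.55
tcp_pos: [460.8, 117.2, 209.9]
orientation: [[-0.506, 0.86, -0.067], [0.861, 0.509, 0.021], [0.052, -0.047, -0.998]]
ft_force: [0.1, -0.4, -0.2]
grip_width: 51.4
```

```bash
python3 -c "
from h import *
to(478.5,374,200,-1.18)
s=pose();print(np.round(s['q'],3),np.round(s['orientation'],3))
"
```

```text
t 52.55 tcp [460.8 117.2 209.9] psi -0.534 w 51.4 tilt 0.071 f [ 0.1 -0.4 -0.2]
units tool dx 5.288 dy 3.657 dz 0.352 turn -4.30
[-0.25   0.253 -0.051  2.011 -0.034  0.937  0.254] [[-0.506  0.86  -0.067]
 [ 0.861  0.509  0.021]
 [ 0.052 -0.047 -0.998]]
```

Call:
{"method": "send_rows", "body": {
  "increments": [
    {"dx": 0, "dy": 0, "dz": -0.05, "turn": -0.6, "claw": 0.6},
    {"dx": 0, "dy": 0, "dz": -0.05, "turn": -0.6, "claw": 0.6},
    {"dx": 0, "dy": 0, "dz": -0.05, "turn": -0.6, "claw": 0.6},
    {"dx": 0, "dy": 0, "dz": -0.05, "turn": -0.6, "claw": 0.6},
    {"dx": 0, "dy": 0, "dz": -0.05, "turn": -0.6, "claw": 0.6},
    {"dx": 0, "dy": 0, "dz": -0.05, "turn": -0.6, "claw": 0.6},
    {"dx": 0, "dy": 0, "dz": -0.05, "turn": -0.5, "claw": 0.6}
  ]
}}

```text
time: 53.25
tcp_pos: [454.3, 115.8, 212.1]
orientation: [[-0.919, 0.383, -0.091], [0.383, 0.923, 0.017], [0.091, -0.019, -0.996]]
ft_force: [-1.2, -0.7, -0.3]
grip_width: 51.6
```

```bash
python3 -c "
from h import *
to(478.5,374,200,-1.18)
"
```

```text
t 53.25 tcp [454.3 115.8 212.1] psi -1.177 w 51.6 tilt 0.093 f [-1.2 -0.7 -0.3]
units tool dx 1.891 dy 6.200 dz 0.356 turn -0.02
```

Call:
{"method": "send_rows", "body": {
  "increments": [
    {"dx": 0.15, "dy": 0.4, "dz": 0, "turn": 0, "claw": 0.6},
    {"dx": 0.2, "dy": 0.6, "dz": 0, "turn": 0, "claw": 0.6},
    {"dx": 0.2, "dy": 0.7, "dz": 0, "turn": 0, "claw": 0.6},
    {"dx": 0.2, "dy": 0.7, "dz": 0, "turn": 0, "claw": 0.6},
    {"dx": 0.2, "dy": 0.7, "dz": 0, "turn": 0, "claw": 0.6},
    {"dx": 0.2, "dy": 0.7, "dz": 0, "turn": 0, "claw": 0.6},
    {"dx": 0.2, "dy": 0.7, "dz": 0, "turn": 0, "claw": 0.6},
    {"dx": 0.2, "dy": 0.6, "dz": 0, "turn": 0, "claw": 0.6}
  ]
}}

```text
time: 54.05
tcp_pos: [470.0, 327.9, 198.6]
orientation: [[-0.914, 0.389, -0.115], [0.391, 0.92, 0.008], [0.109, -0.038, -0.993]]
ft_force: [-0.7, -0.5, 0.1]
grip_width: 50.8
```

```bash
python3 -c "
from h import *
to(478.5,374,180,-1.18)
"
```

```text
t 54.05 tcp [470.  327.9 198.6] psi -1.171 w 50.8 tilt 0.115 f [-0.7 -0.5  0.1]
units tool dx 0.205 dy 1.160 dz 0.448 turn -0.06
```

Call:
{"method": "send_rows", "body": {
  "increments": [
    {"dx": 0.1, "dy": 0.4, "dz": 0, "turn": 0, "claw": 0.6},
    {"dx": 0.05, "dy": 0.4, "dz": 0.1, "turn": 0, "claw": 0.6},
    {"dx": 0.05, "dy": 0.2, "dz": 0.1, "turn": 0, "claw": 0.6},
    {"dx": 0, "dy": 0.05, "dz": 0, "turn": 0, "claw": 0.6}
  ]
}}

```text
time: 54.45
tcp_pos: [475.7, 373.3, 184.1]
orientation: [[-0.915, 0.385, -0.123], [0.388, 0.922, 0.004], [0.115, -0.044, -0.992]]
ft_force: [-0.1, 0.5, -0.0]
grip_width: 51.0
```

```bash
python3 -c "
from h import *
to(478.5,374,160,-1.18)
s=pose();print(np.round(s['orientation'],3))
snap(tag='33')
"
```

```text
t 54.45 tcp [475.7 373.3 184.1] psi -1.175 w 51.0 tilt 0.123 f [-0.1  0.5 -0. ]
units tool dx -0.127 dy 0.070 dz 0.589 turn -0.03
[[-0.915  0.385 -0.123]
 [ 0.388  0.922  0.004]
 [ 0.115 -0.044 -0.992]]
```

View pics/wrist33.png

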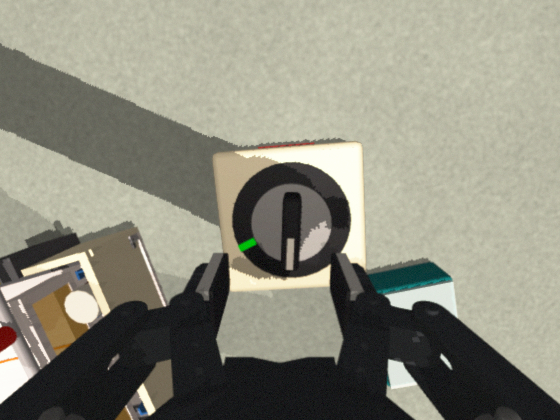

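```bash
python3 -c "
from h import *
crop('wrist','33',210,135,370,295,4.5,'w33')
"
```

```text
(no output)
```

View pics/w33.png

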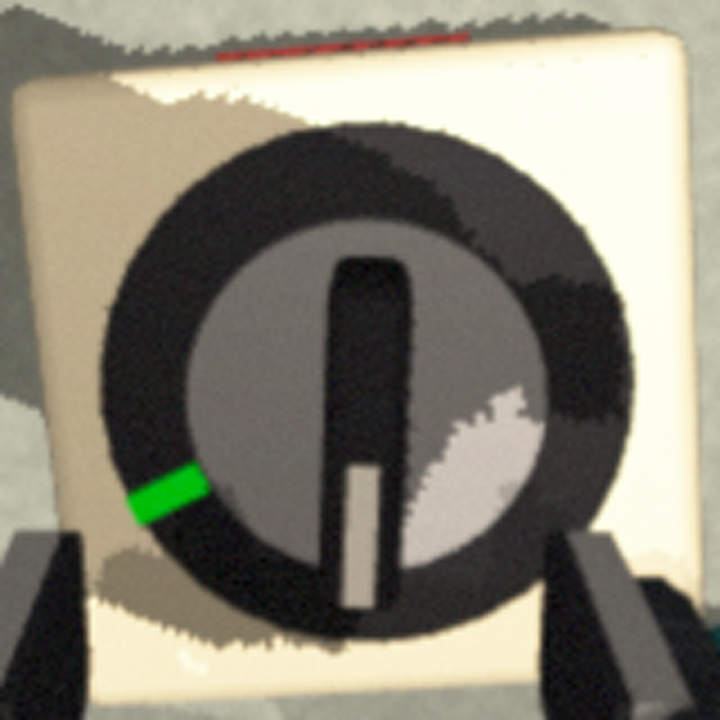

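```bash
python3 -c "
from h import *
w=load('wrist','33');P=lambda x,y:(x/4.5+210,y/4.5+135)
print(onz(w,P(367,396),68),onz(w,P(367,381),60.5))
a,b=onz(w,P(371,262),104),onz(w,P(360,615),104);print(a,b,(a+b)/2,np.linalg.norm(a-b),np.arctan2(*(b-a)[1::-1]))
s1,s2=onz(w,P(362,465),104),onz(w,P(358,607),104);print(np.arctan2(*(s2-s1)[1::-1]))
g=onz(w,P(168,494),61);ax=(onz(w,P(367,396),68)+onz(w,P(367,381),60.5))/2;print(g,np.arctan2(*(g-ax)[1::-1]),np.linalg.norm((g-ax)[:2]))
m=(a+b)/2
to(477.5,373,95,-1.18)
"
```

```text
[478.37052351 376.4642586   68.        ] [477.2990027  376.87097597  60.5       ]
[450.46174293 388.75974003 104.        ] [504.46693503 364.66651643 104.        ] [477.46433898 376.71312823 104.        ] 59.13581146833942 -0.4196292333465959
-0.4169641894850494
[483.53561241 332.03067518  61.        ] -1.443768069691278 44.99951425654045
t 54.60 tcp [476.5 372.1 185.3] psi -1.173 w 51.7 tilt 0.121 f [ 0.4 -0.5  0. ]
units tool dx -0.271 dy 0.126 dz 2.237 turn -0.05
```

```bash
python3 -c "
from h import *
to(477.7,376.5,115,-1.151)
"
```

```text
t 54.60 tcp [476.5 372.1 185.3] psi -1.173 w 51.7 tilt 0.121 f [ 0.4 -0.5  0. ]
units tool dx -0.185 dy 0.187 dz 1.740 turn 0.15
```

Call:
{"method": "send_rows", "body": {
  "increments": [
    {"dx": -0.03, "dy": 0.1, "dz": 0.3, "turn": 0.15, "claw": 0.6},
    {"dx": -0.06, "dy": 0.1, "dz": 0.4, "turn": 0, "claw": 0.6},
    {"dx": -0.06, "dy": 0.03, "dz": 0.4, "turn": 0, "claw": 0.6},
    {"dx": -0.05, "dy": 0, "dz": 0.3, "turn": 0, "claw": 0.6},
    {"dx": 0, "dy": 0, "dz": 0.1, "turn": 0, "claw": 0.6},
    {"dx": 0, "dy": 0, "dz": 0, "turn": 0, "claw": 0.6}
  ]
}}

```text
time: 55.2
tcp_pos: [481.6, 374.5, 119.1]
orientation: [[-0.902, 0.414, -0.121], [0.416, 0.909, 0.003], [0.111, -0.047, -0.993]]
ft_force: [0.8, 0.1, 0.4]
grip_width: 51.3
```

```bash
python3 -c "
from h import *
to(477.7,376.5,88,-1.151)
snap(('wrist',),tag='34')
"
```

```text
t 55.20 tcp [481.6 374.5 119.1] psi -1.144 w 51.3 tilt 0.121 f [0.8 0.1 0.4]
units tool dx 0.023 dy 0.043 dz 0.783 turn -0.05
```

View pics/wrist34.png

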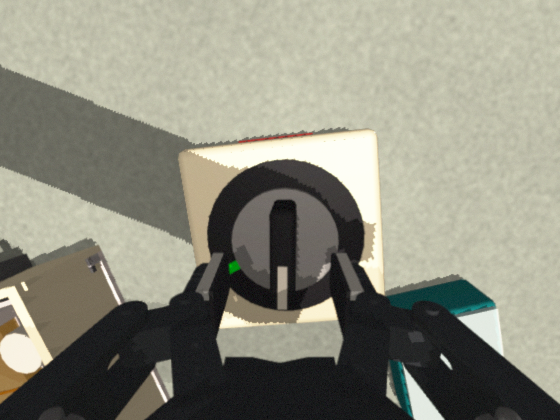

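Call:
{"method": "send_rows", "body": {
  "increments": [
    {"dx": 0, "dy": 0.02, "dz": 0.3, "turn": 0, "claw": 0.6},
    {"dx": 0, "dy": 0.02, "dz": 0.3, "turn": 0, "claw": 0.6},
    {"dx": 0, "dy": 0, "dz": 0.12, "turn": 0, "claw": 0.6},
    {"dx": 0, "dy": 0, "dz": 0, "turn": 0, "claw": 0.6}
  ]
}}

```text
time: 55.65
tcp_pos: [479.3, 376.8, 89.5]
orientation: [[-0.903, 0.414, -0.118], [0.416, 0.909, 0.005], [0.11, -0.045, -0.993]]
ft_force: [-0.8, -0.6, -0.7]
grip_width: 51.4
```

```bash
python3 -c "
from h import *
to(477.7,376.5,88,-1.151)
"
```

```text
t 55.65 tcp [479.3 376.8  89.5] psi -1.144 w 51.4 tilt 0.118 f [-0.8 -0.6 -0.7]
units tool dx 0.028 dy -0.022 dz 0.042 turn -0.05
```

Call:
{"method": "send_rows", "body": {
  "increments": [
    {"dx": 0, "dy": 0, "dz": 0, "turn": 0, "claw": 0},
    {"dx": 0, "dy": 0, "dz": 0, "turn": 0, "claw": 0},
    {"dx": 0, "dy": 0, "dz": 0, "turn": 0, "claw": 0},
    {"dx": 0, "dy": 0, "dz": 0, "turn": 0, "claw": 0}
  ],
  "squeeze": 25
}}

```text
time: 56.05
tcp_pos: [479.1, 376.6, 89.8]
orientation: [[-0.903, 0.414, -0.118], [0.416, 0.909, 0.005], [0.11, -0.045, -0.993]]
ft_force: [-1.6, -0.4, -4.3]
grip_width: 14.0
```

```bash
python3 -c "
from h import *
to(477.7,376.5,88,-1.151)
"
```

```text
t 56.05 tcp [479.1 376.6  89.8] psi -1.144 w 14.0 tilt 0.119 f [-1.6 -0.4 -4.3]
units tool dx 0.026 dy -0.014 dz 0.050 turn -0.05
```

Call:
{"method": "send_rows", "body": {
  "increments": [
    {"dx": 0, "dy": 0, "dz": 0, "turn": 0.5, "claw": 0},
    {"dx": 0, "dy": 0, "dz": 0, "turn": 0.5, "claw": 0},
    {"dx": 0, "dy": 0, "dz": 0, "turn": 0.5, "claw": 0},
    {"dx": 0, "dy": 0, "dz": 0, "turn": 0.5, "claw": 0},
    {"dx": 0, "dy": 0, "dz": 0, "turn": 0.5, "claw": 0},
    {"dx": 0, "dy": 0, "dz": 0, "turn": 0.5, "claw": 0}
  ]
}}

```text
time: 56.65
tcp_pos: [479.4, 377.1, 89.9]
orientation: [[-0.619, 0.777, -0.116], [0.781, 0.624, 0.01], [0.08, -0.085, -0.993]]
ft_force: [-2.2, -3.0, -1.8]
grip_width: 14.1
```

```bash
python3 -c "
from h import *
to(478,376.5,88,-0.12)
s=pose();print(np.round(s['orientation'],3),s['ft_torque'])
"
```

```text
t 56.65 tcp [479.4 377.1  89.9] psi -0.677 w 14.1 tilt 0.117 f [-2.2 -3.  -1.8]
units tool dx 0.005 dy -0.034 dz 0.052 turn 3.71
[[-0.619  0.777 -0.116]
 [ 0.781  0.624  0.01 ]
 [ 0.08  -0.085 -0.993]] [ 0.82585609 -0.46809622  0.10846121]
```

Call:
{"method": "send_rows", "body": {
  "increments": [
    {"dx": 0, "dy": 0, "dz": 0, "turn": 0.5, "claw": 0},
    {"dx": 0, "dy": 0, "dz": 0, "turn": 0.5, "claw": 0},
    {"dx": 0, "dy": 0, "dz": 0, "turn": 0.5, "claw": 0},
    {"dx": 0, "dy": 0, "dz": 0, "turn": 0.5, "claw": 0},
    {"dx": 0, "dy": 0, "dz": 0, "turn": 0.5, "claw": 0},
    {"dx": 0, "dy": 0, "dz": 0, "turn": 0.5, "claw": 0},
    {"dx": 0, "dy": 0, "dz": 0, "turn": 0.3, "claw": 0}
  ]
}}

```text
time: 57.35
tcp_pos: [479.7, 376.9, 90.0]
orientation: [[-0.158, 0.981, -0.111], [0.987, 0.16, 0.013], [0.03, -0.107, -0.994]]
ft_force: [-3.8, -1.7, -1.4]
grip_width: 14.2
```

```bash
python3 -c "
from h import *
to(478,376.5,88,-0.12)
snap(tag='35')
crop('wrist','35',180,150,400,330,3.4,'w35')
"
```

```text
t 57.35 tcp [479.7 376.9  90. ] psi -0.162 w 14.2 tilt 0.111 f [-3.8 -1.7 -1.4]
units tool dx -0.006 dy -0.038 dz 0.054 turn 0.28
```

View pics/w35.png

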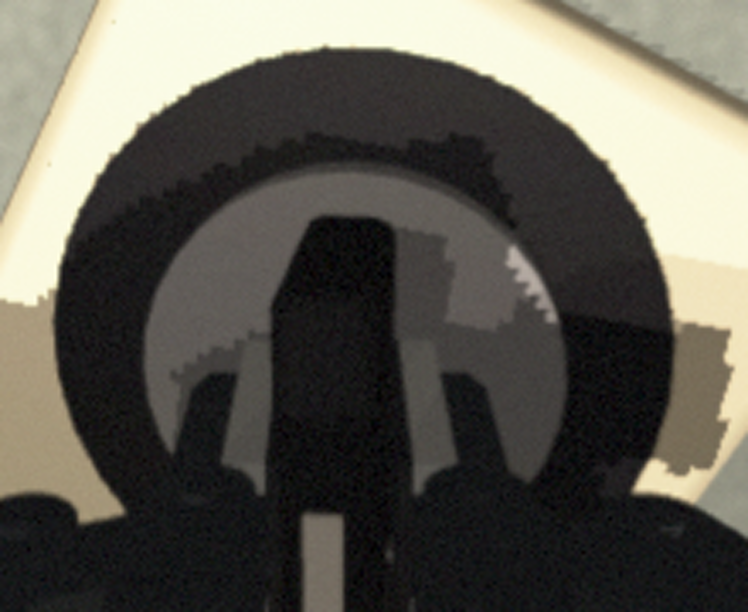

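Call:
{"method": "send_rows", "body": {
  "increments": [
    {"dx": 0, "dy": 0, "dz": 0, "turn": 0.25, "claw": 0},
    {"dx": 0, "dy": 0, "dz": 0, "turn": 0.05, "claw": 0}
  ]
}}

```text
time: 57.7
tcp_pos: [479.7, 376.6, 90.0]
orientation: [[-0.118, 0.987, -0.111], [0.993, 0.121, 0.012], [0.025, -0.108, -0.994]]
ft_force: [-2.1, -1.3, -1.3]
grip_width: 14.0
```

```bash
python3 -c "
from h import *
to(478,376.5,88,-0.12)
"
```

```text
t 57.70 tcp [479.7 376.6  90. ] psi -0.122 w 14.0 tilt 0.111 f [-2.1 -1.3 -1.3]
units tool dx 0.000 dy -0.036 dz 0.055 turn 0.01
```

Call:
{"method": "send_rows", "body": {
  "increments": [
    {"dx": 0, "dy": 0, "dz": 0, "turn": 0, "claw": 0.6},
    {"dx": 0, "dy": 0, "dz": 0, "turn": 0, "claw": 0.6},
    {"dx": 0, "dy": 0, "dz": -0.3, "turn": 0, "claw": 0.6},
    {"dx": -0.1, "dy": 0, "dz": -0.5, "turn": 0, "claw": 0.6},
    {"dx": -0.2, "dy": 0, "dz": -0.6, "turn": 0, "claw": 0.6},
    {"dx": -0.3, "dy": 0, "dz": -0.6, "turn": 0, "claw": 0.6},
    {"dx": -0.3, "dy": 0, "dz": -0.4, "turn": 0, "claw": 0.6},
    {"dx": 0, "dy": 0, "dz": 0, "turn": 0, "claw": 0.6}
  ]
}}

```text
time: 58.5
tcp_pos: [496.9, 340.2, 192.7]
orientation: [[-0.123, 0.986, -0.109], [0.992, 0.125, 0.015], [0.029, -0.106, -0.994]]
ft_force: [0.3, -0.3, -0.0]
grip_width: 50.8
```

```bash
python3 -c "
from h import *
to(478,376.5,88,-0.12)
snap(tag='36')
"
```

```text
t 58.50 tcp [496.9 340.2 192.7] psi -0.126 w 50.8 tilt 0.110 f [ 0.3 -0.3 -0. ]
units tool dx 0.882 dy -0.074 dz 2.667 turn 0.04
```

View pics/wrist36.png

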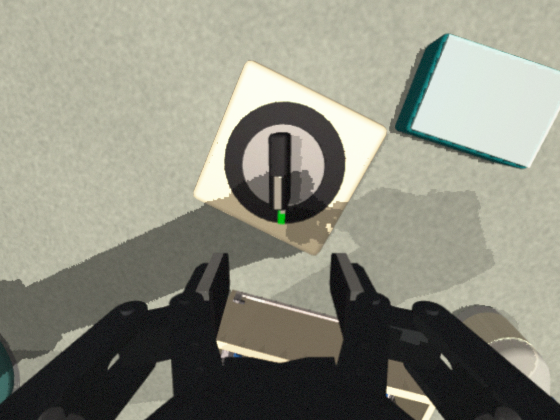

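```bash
python3 -c "
from h import *
crop('wrist','36',210,90,360,240,5,'w36')
"
```

```text
(no output)
```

View pics/w36.png

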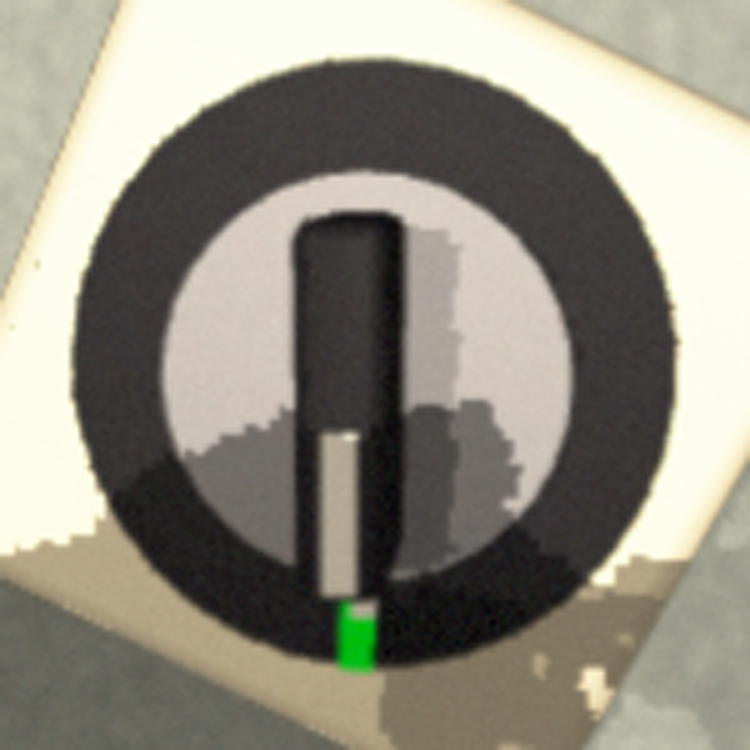

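```bash
python3 -c "
from h import *
w=load('wrist','36');P=lambda x,y:(x/5+210,y/5+90)
f=lambda v:np.arctan2(v[1],v[0])
ring=onz(w,P(375,361),60.5);sk=onz(w,P(367,376),68);ax=(ring+sk)/2;print(ring,sk)
g=onz(w,P(357,640),61);print('green',f(g-ax),np.linalg.norm((g-ax)[:2]))
for a in (ring,sk,np.array([477.7,376.5,0])): print(f(g-a))
s1,s2=onz(w,P(339,435),104),onz(w,P(339,596),104);print('stripe',f(s2-s1))
b1,b2=onz(w,P(350,215),104),onz(w,P(339,596),104);print('bar',f(b2-b1))
pt=onz(w,P(365,609),68);print('pt',f(pt-ax),np.linalg.norm((pt-ax)[:2]))
"
```

```text
[480.10816932 378.25128059  60.5       ] [479.69615386 376.67517426  68.        ]
green -1.4959063995484625 48.69690131702517
-1.5012511365565595
-1.4903898298231422
-1.4485930147039765
stripe -1.443644662274475
bar -1.4715205024651166
pt -1.454747995772834 40.75253591311385
```

Call:
{"method": "send_rows", "body": {
  "increments": [
    {"dx": -0.4, "dy": 0, "dz": -0.1, "turn": 0, "claw": 0.6},
    {"dx": -0.6, "dy": 0, "dz": -0.1, "turn": 0, "claw": 0.6},
    {"dx": -0.6, "dy": 0, "dz": -0.1, "turn": 0, "claw": 0.6},
    {"dx": -0.6, "dy": 0, "dz": -0.1, "turn": 0, "claw": 0.6},
    {"dx": -0.3, "dy": 0, "dz": 0, "turn": 0, "claw": 0.6},
    {"dx": 0, "dy": 0, "dz": 0, "turn": 0, "claw": 0.6}
  ]
}}

```text
time: 59.25
tcp_pos: [504.6, 236.5, 196.3]
orientation: [[-0.131, 0.983, -0.126], [0.991, 0.132, 0.006], [0.023, -0.124, -0.992]]
ft_force: [0.0, 0.5, -0.4]
grip_width: 51.4
```

```bash
python3 -c "
from h import *
to(478,376.5,88,-0.12)
snap(tag='37')
"
```

```text
t 59.25 tcp [504.6 236.5 196.3] psi -0.134 w 51.4 tilt 0.126 f [ 0.   0.5 -0.4]
units tool dx 3.494 dy 0.146 dz 2.791 turn 0.09
```

View pics/wrist37.png

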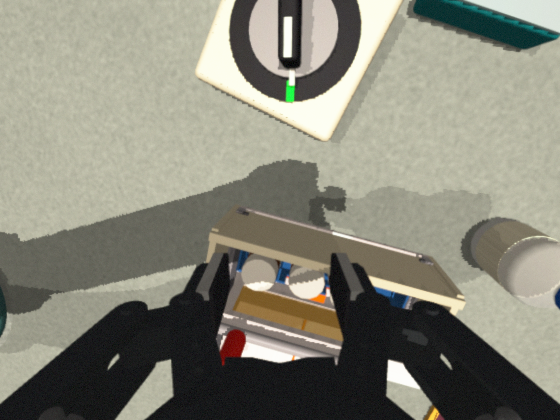

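```bash
python3 -c "
from h import *
crop('wrist','37',220,0,370,120,5,'w37')
"
```

```text
(no output)
```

View pics/w37.png

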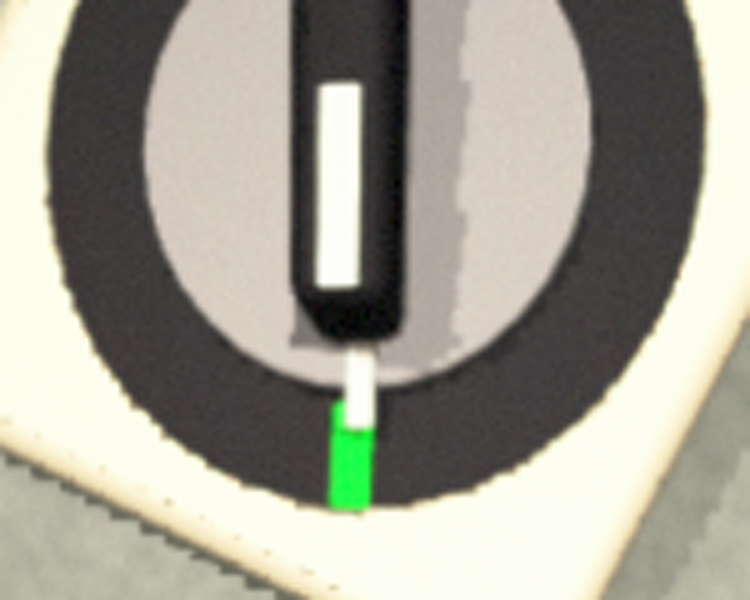

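```bash
python3 -c "
from h import *
w=load('wrist','37');P=lambda x,y:(x/5+220,y/5)
f=lambda v:np.arctan2(v[1],v[0])
for zp in (66,68,69):
  p=onz(w,P(360,427),zp)
  for zg in (60.5,62,):
    g=onz(w,P(352,455),zg);g1=onz(w,P(354,405),zg);g2=onz(w,P(350,508),zg)
    for ax in (np.array([477.7,376.5,0]),np.array([479.9,377.4,0])): print(zp,zg,'pt %.3f r %.1f green %.3f r %.1f-%.1f'%(f(p-ax),np.linalg.norm((p-ax)[:2]),f(g-ax),np.linalg.norm((g1-ax)[:2]),np.linalg.norm((g2-ax)[:2])))
"
```

```text
66 60.5 pt -1.408 r 41.3 green -1.449 r 37.4-53.2
66 60.5 pt -1.463 r 41.9 green -1.499 r 38.0-53.9
66 62 pt -1.408 r 41.3 green -1.446 r 37.5-53.3
66 62 pt -1.463 r 41.9 green -1.496 r 38.2-54.0
68 60.5 pt -1.404 r 41.5 green -1.449 r 37.4-53.2
68 60.5 pt -1.459 r 42.1 green -1.499 r 38.0-53.9
68 62 pt -1.404 r 41.5 green -1.446 r 37.5-53.3
68 62 pt -1.459 r 42.1 green -1.496 r 38.2-54.0
69 60.5 pt -1.402 r 41.6 green -1.449 r 37.4-53.2
69 60.5 pt -1.457 r 42.2 green -1.499 r 38.0-53.9
69 62 pt -1.402 r 41.6 green -1.446 r 37.5-53.3
69 62 pt -1.457 r 42.2 green -1.496 r 38.2-54.0
```

```bash
python3 -c "
from h import *
to(479.7,376.6,150,-0.12)
"
```

```text
t 59.40 tcp [504.1 239.7 196.6] psi -0.138 w 51.5 tilt 0.126 f [-0.6  0.3 -1. ]
units tool dx 3.443 dy 0.010 dz 1.258 turn 0.12
```

Call:
{"method": "send_rows", "body": {
  "increments": [
    {"dx": 0.4, "dy": 0, "dz": 0, "turn": 0.05, "claw": 0.6},
    {"dx": 0.6, "dy": 0, "dz": 0, "turn": 0, "claw": 0.6},
    {"dx": 0.7, "dy": 0, "dz": 0.1, "turn": 0, "claw": 0.6},
    {"dx": 0.7, "dy": 0, "dz": 0.1, "turn": 0, "claw": 0.6},
    {"dx": 0.5, "dy": 0, "dz": 0.2, "turn": 0, "claw": 0.6},
    {"dx": 0.2, "dy": 0, "dz": 0.2, "turn": 0, "claw": 0.6},
    {"dx": 0.1, "dy": 0, "dz": 0.2, "turn": 0, "claw": 0.6}
  ]
}}

```text
time: 60.1
tcp_pos: [479.5, 379.3, 165.7]
orientation: [[-0.136, 0.983, -0.127], [0.99, 0.139, 0.01], [0.027, -0.124, -0.992]]
ft_force: [-0.3, 0.1, -0.2]
grip_width: 51.2
```

```bash
python3 -c "
from h import *
to(479.7,376.6,125,-0.12)
"
```

```text
t 60.10 tcp [479.5 379.3 165.7] psi -0.140 w 51.2 tilt 0.127 f [-0.3  0.1 -0.2]
units tool dx -0.096 dy 0.121 dz 1.008 turn 0.13
```

Call:
{"method": "send_rows", "body": {
  "increments": [
    {"dx": -0.05, "dy": 0.06, "dz": 0.35, "turn": 0.13, "claw": 0.6},
    {"dx": -0.03, "dy": 0.06, "dz": 0.4, "turn": 0, "claw": 0.6},
    {"dx": 0, "dy": 0.04, "dz": 0.3, "turn": 0, "claw": 0.6},
    {"dx": 0, "dy": 0, "dz": 0.1, "turn": 0, "claw": 0.6}
  ]
}}

```text
time: 60.5
tcp_pos: [480.5, 373.1, 113.4]
orientation: [[-0.111, 0.985, -0.129], [0.994, 0.113, 0.005], [0.02, -0.127, -0.992]]
ft_force: [-0.2, -0.6, 0.1]
grip_width: 51.1
```

```bash
python3 -c "
from h import *
to(479.7,376.6,90,-0.12)
"
```

```text
t 60.50 tcp [480.5 373.1 113.4] psi -0.114 w 51.1 tilt 0.129 f [-0.2 -0.6  0.1]
units tool dx 0.079 dy 0.065 dz 0.582 turn -0.04
```

Call:
{"method": "send_rows", "body": {
  "increments": [
    {"dx": 0.04, "dy": 0.03, "dz": 0.3, "turn": 0, "claw": 0.6},
    {"dx": 0.03, "dy": 0.03, "dz": 0.22, "turn": 0, "claw": 0.6},
    {"dx": 0, "dy": 0, "dz": 0, "turn": 0, "claw": 0.6}
  ]
}}

```text
time: 60.8
tcp_pos: [480.5, 374.5, 90.1]
orientation: [[-0.108, 0.986, -0.129], [0.994, 0.109, 0.004], [0.018, -0.128, -0.992]]
ft_force: [0.1, 0.3, 0.2]
grip_width: 51.4
```

```bash
python3 -c "
from h import *
to(479.7,376.6,90,-0.12)
"
```

```text
t 60.80 tcp [480.5 374.5  90.1] psi -0.110 w 51.4 tilt 0.129 f [0.1 0.3 0.2]
units tool dx 0.055 dy -0.014 dz 0.005 turn -0.06
```

Call:
{"method": "send_rows", "body": {
  "increments": [
    {"dx": 0, "dy": 0, "dz": 0, "turn": 0, "claw": 0},
    {"dx": 0, "dy": 0, "dz": 0, "turn": 0, "claw": 0},
    {"dx": 0, "dy": 0, "dz": 0, "turn": 0, "claw": 0},
    {"dx": 0, "dy": 0, "dz": 0, "turn": 0, "claw": 0},
    {"dx": 0, "dy": 0, "dz": 0, "turn": 0.15, "claw": 0},
    {"dx": 0, "dy": 0, "dz": 0, "turn": 0.05, "claw": 0}
  ]
}}

```text
time: 61.4
tcp_pos: [479.7, 374.6, 90.8]
orientation: [[-0.078, 0.989, -0.129], [0.997, 0.079, 0.004], [0.014, -0.129, -0.992]]
ft_force: [-1.4, -0.5, -1.6]
grip_width: 16.2
```

```bash
python3 -c "
from h import *
to(479.7,376.6,90,-0.085)
"
```

```text
t 61.40 tcp [479.7 374.6  90.8] psi -0.080 w 16.2 tilt 0.129 f [-1.4 -0.5 -1.6]
units tool dx 0.050 dy 0.006 dz 0.019 turn -0.04
```

Call:
{"method": "send_rows", "body": {
  "increments": [
    {"dx": 0, "dy": 0, "dz": 0, "turn": 0, "claw": 0.6},
    {"dx": 0, "dy": 0, "dz": 0, "turn": 0, "claw": 0.6},
    {"dx": 0, "dy": 0, "dz": -0.4, "turn": 0, "claw": 0.6},
    {"dx": -0.2, "dy": 0, "dz": -0.6, "turn": 0, "claw": 0.6},
    {"dx": -0.5, "dy": 0, "dz": -0.6, "turn": 0, "claw": 0.6},
    {"dx": -0.6, "dy": 0, "dz": -0.6, "turn": 0, "claw": 0.6},
    {"dx": -0.6, "dy": 0, "dz": -0.4, "turn": 0, "claw": 0.6},
    {"dx": -0.3, "dy": 0, "dz": 0, "turn": 0, "claw": 0.6}
  ]
}}

```text
time: 62.2
tcp_pos: [503.7, 287.6, 203.7]
orientation: [[-0.08, 0.989, -0.122], [0.997, 0.082, 0.01], [0.02, -0.12, -0.993]]
ft_force: [1.2, -0.7, 0.1]
grip_width: 51.3
```

```bash
python3 -c "
from h import *
to(479.7,376.6,90,-0.085)
snap(tag='38')
crop('wrist','38',200,0,400,160,4,'w38')
"
```

```text
t 62.20 tcp [503.7 287.6 203.7] psi -0.083 w 51.3 tilt 0.122 f [ 1.2 -0.7  0.1]
units tool dx 2.209 dy -0.069 dz 2.917 turn -0.02
```

View pics/w38.png

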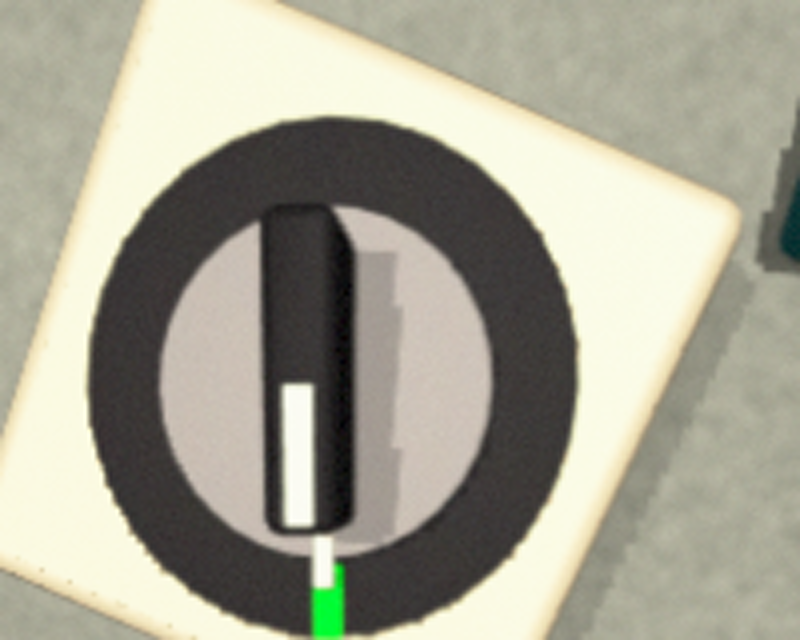

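```bash
python3 -c "
from h import *
w=load('wrist','38');P=lambda x,y:(x/4+200,y/4)
f=lambda v:np.arctan2(v[1],v[0])
r=onz(w,P(333,377.5),60.5);s=onz(w,P(326.5,380.5),68);print(r,s)
p=onz(w,P(323.5,584),68);
g1=onz(w,P(330,575),61);g2=onz(w,P(327.5,630),61)
for ax in(r,s,(r+s)/2,np.array([477.7,376.5,0]),np.array([479.9,377.4,0])): print('pt %.3f g %.3f %.3f'%(f(p-ax),f(g1-ax),f(g2-ax)),np.linalg.norm((p-ax)[:2]))
"
```

```text
[480.22637497 377.75475644  60.5       ] [479.84950161 376.63271499  68.        ]
pt -1.513 g -1.500 -1.508 41.79266102360712
pt -1.503 g -1.489 -1.499 40.696461036974384
pt -1.508 g -1.495 -1.503 41.24395683674483
pt -1.450 g -1.434 -1.457 40.76745510001342
pt -1.505 g -1.492 -1.501 41.458648243241136
```

```bash
python3 -c "
from h import *
crop('side','38',220,140,350,240,6,'si38')
"
```

```text
(no output)
```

View pics/scene38.png

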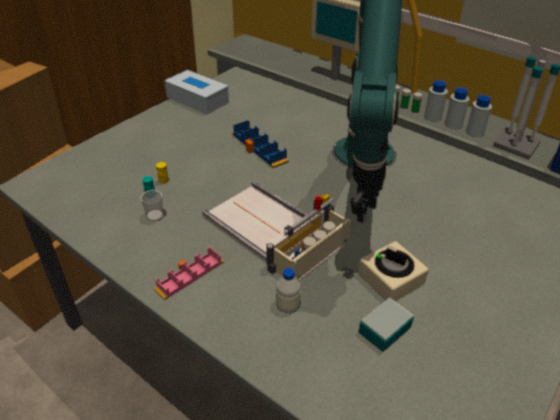

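View pics/side38.png

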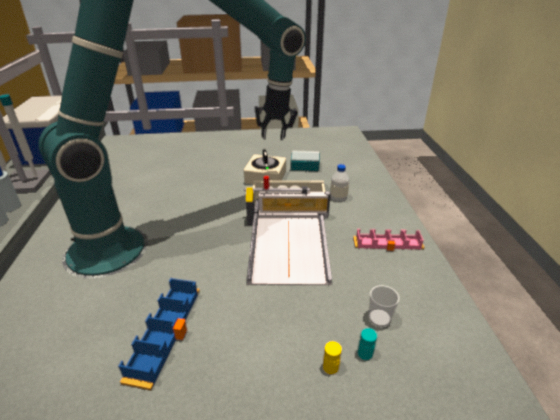

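View pics/wrist38.png

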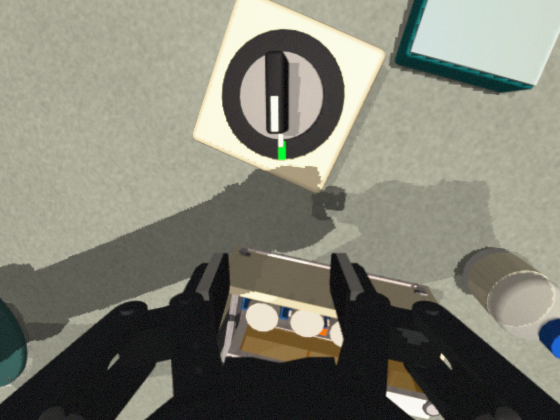

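```bash
python3 -c "
from cell import *
print(sign_off())
"
```

```text
the job is handed in; nothing more can be done
None
```

The job is done as asked and handed in at about 62 s of the 210 s allowed. There were three amber jars on the bench, and none has been knocked aside or left behind.

**What I did, in order**
1. I lifted the latch by its knob and swung the gate to its stop, where it read 1.72 rad and pushed back with 24 N.
2. I stood the three jars upright in pockets −66, −22 and 22 of the small blue carriage. Pocket 66 is empty.
3. I pushed the carriage by its tab until it stopped against the end stop.
4. I swung the gate shut by the knob and lowered the bar behind the yellow tooth.
5. I turned the dial. A first turn came out about 0.03–0.04 rad short, so I regripped and corrected it.

**What the last checks showed**
- **Jars:** all three are upright in separate pockets in the closed bay.
- **Gate and latch:** after I released the knob, the pictures showed the gate shut and the bar down behind the tooth.
- **Dial:** the pointer is within about 0.015 rad of the green mark.
- **Other objects:** the bottle, beaker, tip box and look-alikes look undisturbed. The gripper is touching nothing.

**Checks that disagreed or went less smoothly**
- **Carriage home:** the camera put the tab's rear face at y ≈ 17 mm, where 14.5 mm is expected. That is within calibration error, and the carriage did not move under further pushes of 15–23 N.
- **Pocket contact:** the first jar briefly touched a pocket divider while going in. I backed off, shifted it and seated it.
- **Tool tilt:** the tool slowly drifted out of vertical, to about 0.17 rad. I reduced it midway by pressing the closed fingertips lightly against the near rail.

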